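Check the undersides of cast end caps and reject those without a boss

ROBOT

A 6-joint arm with a two-finger parallel gripper is mounted at the origin on a cart in front of the work surface, level with it; the furniture and walls round the work are solid. World frame = base frame: x ahead of the robot, y to its left, z up, the work surface at z = 0. Lengths are in m, angles in rad, forces in N, time in s.
With the tool pointing down it reaches from about 0.325 to 0.9 m from the base axis. Payload 6.1 kg.
Tool frame: the origin (TCP) lies on the centre line of the jaws, within the pads' length; the fingertips stand 8 mm ahead of it and the grasp point (between the pads) lies 11 mm behind it; z points along the fingers, y is the line along which they close (so a half turn about z gives the same grasp; the last joint's range is limited). The gripper opens to 87 mm and grips with 3 to 60 N. Pads are 19 mm wide; open, the fingers measure 117 mm over their backs; the gripper's body (75 mm by 190 mm) begins 51 mm behind the grasp point.
Start: joints at [1.09, 0.22, 1.526, -0, 1.395, -0.126], TCP at [0.217, 0.586, 0.231] pointing down, gripper open.
Joint ranges: [-2.98, 2.98], [-0.91, 2.08], [0.09, 2.57], [-1.24, 4.39], [0.2, 2.65], [-2.68, 2.68]. Speed limits (rad/s): [2.57, 2.57, 3.01, 3.14, 3.14, 3.14].

INTERFACE

Orientations are given as a unit quaternion [x, y, z, w].
In Python, from station import readout, vision, manip gives the robot as it stands.
- The arm moves only by the tool send_rows, never from a script. Its argument "targets" is a list of rows, each a list of 7 numbers: the gripper's target within -1 to 1 (fully open at 1, half-way at 0, shut at -1), then the shift along the tool's x, y, z in cm, then the turn, a rotation vector about the tool's x, y, z in rad. A call has exactly 5 rows; each row is the pose to reach, as a shift and turn from the pose commanded when the call began, along the tool's axes at that moment; what a row does not reach only later rows make up. A row lasts 1/10 s, in which the tool goes at most 50 mm and 8.59 degrees, less where a joint would pass 70% of its speed; a pose out of reach is approached as far as the arm can. A call with a gripper value outside its range is refused whole. The fingers move at their own pace and stop on an object; "squeeze" is the grip in N (left out, the last holds). Time passes only in rows, so rows that repeat a pose let the fingers close, or fill a call up. It gives the time, the measured TCP pose, the force, the opening and the grip force at its end, in the units of the state.
- readout.observe(): the state, without advancing time (a new reading comes with each control period).
- vision.capture(name): name is "scene" or "top" or "wrist"; returns the picture (400x640x3 uint8, blue, green, red); there is no depth.
- vision.get_calibration(name): a dict with "fx", "fy", "cx", "cy" (pixels), "k1" (the pictures are not rectified: a ray, as slopes to the right and down, at radius r is drawn at 1 + k1 r^2 times it, then the intrinsics apply), "rvec" (rotation vector, rad) and "tvec" (3), from world to camera coordinates, as OpenCV has them; the wrist camera has in their place "T_tool_cam" (4x4, takes a point from camera to tool coordinates, whose origin is the TCP and whose axes are the flange's). Camera axes: x right, y down, z forward; pixel columns grow to the right and rows downward; lengths in m; the calibration is good to about 2 mm. A picture is of the moment at which its call begins: read the wrist's pose just before it. get_calibration takes no time and is no camera call.
- manip.sign_off(): hands the job in; it is judged then, once.
The state is a dict: "clock": time; "q": joint angles; "dq": joint speeds; "joint_efforts": joint torques, N m; "position": TCP position; "ee_rot": TCP orientation; "wrist_force": force on the tool from outside, world axes, zero at the start; "wrist_torque": the same for the moment, N m; "gripper_width": finger opening in m; "grip_force": force on a finger pad.
Only numpy, scipy, OpenCV 4.12 (cv2) and the standard library are available. Lean on these libraries where they do the work, as an engineer would, in place of code of your own. Each camera call takes 0.05 s, during which the arm holds its last target. There are 200 camera calls.

TASK

First lever the reject box's cover open with the pry blade in the notch at its front, swing it up past upright so that it stays open, and lay the blade back on the bench; keep your fingers off the box while it is shut. Then turn every casting over on the bench, so that all lie there underside up together, and look at the undersides. Finally set those with the round boss in the tray and any without it in the reject box, each lying flat on its floor, still underside up, and leave the tape, timer and dish where they are.

Things in the scene. Friction and masses are not known exactly. Their poses are not given: they have to be found in the camera images.
- casting_1_center (a point): centre of a grey cast-metal end cap (some may be absent), all alike from above: a rectangular shell 56 mm along its x, 64 mm along its y, 30 mm along its z. z points from the open underside to the closed flat top: up at the start, down once turned over. About 140 g; it stands stably on a 64 x 30 mm side face
- casting_2_center (a point): centre of a grey cast-metal end cap (some may be absent), all alike from above: a rectangular shell 56 mm along its x, 64 mm along its y, 30 mm along its z. z points from the open underside to the closed flat top: up at the start, down once turned over. About 140 g; it stands stably on a 64 x 30 mm side face
- casting_3_center (a point): centre of a grey cast-metal end cap (some may be absent), all alike from above: a rectangular shell 56 mm along its x, 64 mm along its y, 30 mm along its z. z points from the open underside to the closed flat top: up at the start, down once turned over. About 140 g; it stands stably on a 64 x 30 mm side face
- casting_4_center (a point): centre of a grey cast-metal end cap (some may be absent), all alike from above: a rectangular shell 56 mm along its x, 64 mm along its y, 30 mm along its z. z points from the open underside to the closed flat top: up at the start, down once turned over. About 140 g; it stands stably on a 64 x 30 mm side face
- casting_1: the same casting; origin at the centre of its underside's rim, axes as at its centre. Underside: 5 mm walls round a recess 22 mm deep, with a thin screw pillar in each corner. A sound one has a round boss 26 mm across, 16 mm tall, in the middle (its end 6 mm below the rim); a faulty one has only the flat web there. The numbers do not tell which is which
- casting_2: the same casting; origin at the centre of its underside's rim, axes as at its centre. Underside: 5 mm walls round a recess 22 mm deep, with a thin screw pillar in each corner. A sound one has a round boss 26 mm across, 16 mm tall, in the middle (its end 6 mm below the rim); a faulty one has only the flat web there. The numbers do not tell which is which
- casting_3: the same casting; origin at the centre of its underside's rim, axes as at its centre. Underside: 5 mm walls round a recess 22 mm deep, with a thin screw pillar in each corner. A sound one has a round boss 26 mm across, 16 mm tall, in the middle (its end 6 mm below the rim); a faulty one has only the flat web there. The numbers do not tell which is which
- casting_4: the same casting; origin at the centre of its underside's rim, axes as at its centre. Underside: 5 mm walls round a recess 22 mm deep, with a thin screw pillar in each corner. A sound one has a round boss 26 mm across, 16 mm tall, in the middle (its end 6 mm below the rim); a faulty one has only the flat web there. The numbers do not tell which is which
- reject_box: fixed grey box, 170 mm along its x, 150 along its y, 46 mm high without the cover; x points from its front (with the notch, facing the robot) to the hinge at the back; origin at the centre of its foot on the bench. Side walls 5 mm, floor 9 mm thick, inside 160 x 140 mm and 37 mm deep
- box_floor (a point): centre of the inner floor of the reject box, 9 mm above the bench; axes as the box
- pry_notch (a point): middle of the notch in the front wall, on the wall's outer face, 39 mm above the bench; the notch is 60 mm wide and open from 32 mm to 46 mm height, where the cover's underside begins; the wall is 5 mm thick there, with free space behind. Axes as the box: +x leads in
- cover_hinge (a point): the cover's hinge line, at the top of the back wall, 46 mm above the bench (it runs along y); axes turn with the cover
- cover (a joint): angle of the cover in rad: 0 shut, grows as the front edge rises, stop at 2.0. The cover is a plain plate 170 x 150 x 6 mm, 120 g, flush with the box and without a handle; its stiff hinge (0.14 N m of friction) lets it stay at any angle
- pry_blade: the pry blade, origin under the middle of its handle; axes as for blade_handle
- blade_handle (a point): centre of the pry blade's black handle, which is 110 mm along x, 18 mm wide and 24 mm high; x points from the handle to the blade. 120 g in all
- blade_tip (a point): middle of the end of the steel blade, 142 mm ahead of the handle's centre and at the same height (12 mm when lying); the blade is 87 mm long, 24 mm wide, 3 mm thick
- tray: fixed grey open tray, 170 mm along x, 150 along y, rim 18 mm high and 5 mm thick, inside 160 x 140 mm; origin at the centre of its foot
- tray_floor (a point): centre of the tray's inner floor, 9 mm above the bench; axes as the tray
- label_tape: roll of cream tape, 62 x 66 x 19 mm, lying flat; leave it alone; origin at the centre of its foot
- lab_timer: grey lab timer, 70 x 64 x 19 mm; leave it alone; origin at the centre of its foot
- petri_dish: closed petri dish, 60 mm across, 14 mm high; leave it alone; origin at the centre of its foot

How it is judged:
By the outcome, as a careful person would: the job done as asked, in the order asked, and still so for the second after the job is handed in, with the robot touching nothing.
Of casting_1, casting_2, casting_3, casting_4 only 2 to 3 are there at a start; the rules pass over those that are not, and their reading is None.
At some moment in a run one of casting_1, casting_2, casting_3, casting_4 may be knocked a few centimetres aside while the robot is not near it.
It also fails if it takes over 210 s, if anything falls off the work surface, if the arm or the gripper's body presses on something with over 40 N, if the wrist force passes 120 N, or if a joint passes its speed limit or range.

## Working session

There is one attempt and no reset: what is moved stays moved. The work goes in short steps, Python scripts to look and compute and a tool call to move; the robot and the scene stay as the last step left them, time stands still between calls to the robot, and variables do not carry over. Pictures are saved under pics/ and viewed, at most 14 in all, crops included, and the job is handed in when it is done.

Besides the shell and the picture viewer there is one more tool, called after "Request:" by a JSON object that holds its "method" and its "body". send_rows: Moves the arm, as the interface text tells. Its arguments: {"type":"object","properties":{"targets":{"type":"array","items":{"type":"array","items":{"type":"number"}}},"squeeze":{"type":"number"}},"required":["targets"]}

```bash
ls; mkdir -p pics
cat > h.py <<'E'
import numpy as np, cv2
from scipy.spatial.transform import Rotation as R
from station import readout, vision, manip
def cam(name,st=None):
    c=vision.get_calibration(name)
    K=np.array([[c['fx'],0,c['cx']],[0,c['fy'],c['cy']],[0,0,1]])
    if name=='wrist':
        st=st or readout.observe()
        T=np.eye(4);T[:3,:3]=R.from_quat(st['ee_rot']).as_matrix();T[:3,3]=st['position']
        T=T@np.array(c['T_tool_cam'])
        Rw=T[:3,:3];o=T[:3,3]
    else:
        Rc=R.from_rotvec(np.ravel(c['rvec'])).as_matrix();Rw=Rc.T;o=-Rc.T@np.ravel(c['tvec'])
    return K,c['k1'],Rw,o
def px2w(C,uv,z):
    K,k1,Rw,o=C
    uv=np.atleast_2d(np.array(uv,float))
    d=(uv-[K[0,2],K[1,2]])/[K[0,0],K[1,1]]
    s=d.copy()
    for _ in range(20): s=d/(1+k1*(s**2).sum(1,keepdims=True))
    r=np.c_[s,np.ones(len(s))]@Rw.T
    t=(z-o[2])/r[:,2]
    return o+r*t[:,None]
def w2px(C,P):
    K,k1,Rw,o=C
    p=(np.atleast_2d(P)-o)@Rw
    s=p[:,:2]/p[:,2:]
    s=s*(1+k1*(s**2).sum(1,keepdims=True))
    return s*[K[0,0],K[1,1]]+[K[0,2],K[1,2]]
def snap(name,f):
    st=readout.observe();C=cam(name,st);im=vision.capture(name);cv2.imwrite('pics/'+f+'.png',im);return C,im
E
python3 - <<'E'
from h import *
for n in ('top','scene'):
    C,im=snap(n,n+'0'); print(n,C[3],C[2][:,2])
s=readout.observe();print(s)
print(vision.get_calibration('wrist'))
E
```

```text
pics
top [ 0.47423125 -0.03723155  1.24814633] [ 0.07336009  0.01499728 -0.99719275]
scene [-0.2216241  -0.54463337  0.99442353] [ 0.60866414  0.38073068 -0.69611214]
{'clock': 0.1, 'q': array([ 1.08986820e+00,  2.21144428e-01,  1.52749289e+00, -1.59824012e-05,
        1.39471531e+00, -1.26099588e-01]), 'dq': array([-1.21701620e-03, -2.48421235e-03, -3.25267748e-03,  4.99932776e-04,
        9.95667633e-06, -1.26094538e-03]), 'joint_efforts': array([ 7.39399329e-04, -4.95942628e+01, -3.88518441e+01,  7.00497441e-02,
        5.15926536e-02, -7.91540197e-05]), 'position': array([0.21689607, 0.58557308, 0.22955042]), 'ee_rot': array([ 1.76483568e-01,  9.84303193e-01, -8.42114941e-04, -2.55499258e-04]), 'wrist_force': array([ 0.85114125, -0.21450932, -0.15462689]), 'wrist_torque': array([ 0.0250705 ,  0.03201851, -0.07465141]), 'grip_force': 0.0, 'gripper_width': 0.08693677506282094}
{'fx': 276.2352230982792, 'fy': 276.2352230982792, 'cx': 321.9642076186041, 'cy': 198.29071454237229, 'k1': -0.04609474274799829, 'T_tool_cam': array([[-8.36138465e-04, -9.61585022e-01, -2.74506005e-01,
         7.56799341e-02],
       [ 9.99999085e-01, -1.09595888e-03,  7.93133622e-04,
        -1.84278180e-04],
       [-1.06351270e-03, -2.74505091e-01,  9.61585058e-01,
        -1.53152692e-01],
       [ 0.00000000e+00,  0.00000000e+00,  0.00000000e+00,
         1.00000000e+00]])}
```

View pics/top0.png

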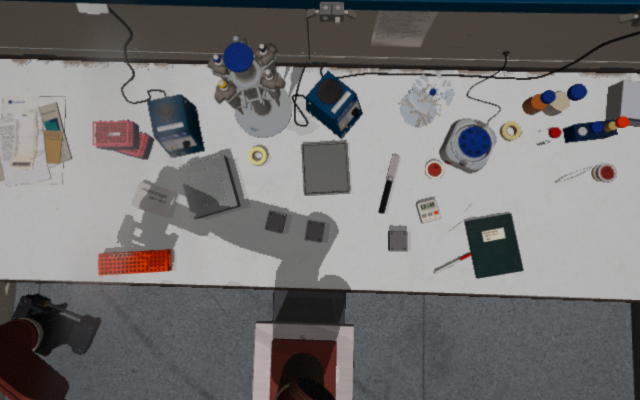

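View pics/scene0.png

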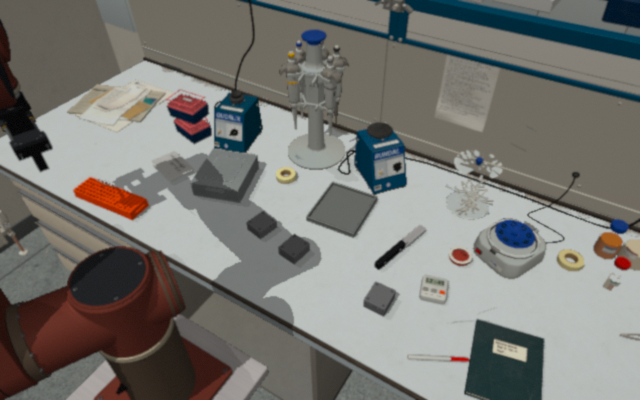

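Top view: castings at about (276,221), (315,231), (398,238). The reject box is at (210,185), the tray at (326,167), the blade at (388,183), the timer at (428,209), the dish at (434,169) and the tape at (258,155). The scene view matches this.

Run:
```python
from h import *
im=cv2.imread('pics/top0.png');C=cam('top')
hsv=cv2.cvtColor(im,cv2.COLOR_BGR2HSV)
for p in [(276,215),(315,225),(398,234),(210,180),(326,167),(240,235),(383,205),(393,165),(180,200),(360,220),(305,250)]: print(p,im[p[1],p[0]])
g=im.max(2)
for lo,hi in ((0,75),(70,125)):
  m=((g>=lo)&(g<=hi)).astype(np.uint8)*255
  m[:130]=0;m[270:]=0
  for c in cv2.findContours(m,cv2.RETR_EXTERNAL,cv2.CHAIN_APPROX_NONE)[0]:
    a=cv2.contourArea(c)
    if a<100 or a>8000: continue
    r=cv2.minAreaRect(c); print(lo,hi,a,np.round(r[0],1),np.round(r[1],1),round(r[2],1),px2w(C,r[0],0.03).round(3)[0])
b=im[130:265,170:450]
cv2.imwrite('pics/c0.png',cv2.resize(b,None,fx=2.85,fy=2.85,interpolation=cv2.INTER_CUBIC))
```

```text
(276, 215) [55 55 57]
(315, 225) [57 56 58]
(398, 234) [89 87 92]
(210, 180) [108 109 107]
(326, 167) [87 90 90]
(240, 235) [109 110 111]
(383, 205) [15 15 17]
(393, 165) [135 134 142]
(180, 200) [170 171 172]
(360, 220) [180 180 180]
(305, 250) [110 111 110]
0 75 310.0 [314.6 230.6] [17.4 19.7] 9.5 [ 0.451 -0.026  0.03 ]
0 75 2438.0 [493.4 244.9] [57.6 48.6] 79.9 [ 0.423 -0.591  0.03 ]
0 75 305.5 [275.5 221.4] [18.2 19.4] 14.0 [0.476 0.1   0.03 ]
0 75 158.5 [384.9 196.4] [ 5.8 33.2] 14.0 [ 0.567 -0.248  0.03 ]
0 75 729.0 [210.6 187.3] [52.9 48.5] 74.1 [0.58  0.314 0.03 ]
0 75 371.5 [589.5 136. ] [12. 53.] 90.0 [ 0.778 -0.896  0.03 ]
0 75 322.5 [188.  142.5] [25. 30.] 90.0 [0.725 0.394 0.03 ]
70 125 394.0 [397.5 237.5] [25. 19.] 90.0 [ 0.437 -0.29   0.03 ]
70 125 128.5 [607.5 172.5] [13. 13.] 90.0 [ 0.662 -0.949  0.03 ]
70 125 2392.0 [325.4 167.3] [53.8 47. ] 86.8 [ 0.655 -0.055  0.03 ]
70 125 773.0 [474.5 146. ] [32. 33.] 90.0 [ 0.737 -0.533  0.03 ]
70 125 263.0 [455.4 155.5] [49.4 26.5] 55.6 [ 0.705 -0.472  0.03 ]
70 125 661.5 [168.4 143.1] [28.6 70.5] 85.9 [0.721 0.458 0.03 ]
70 125 113.0 [120.5 140.5] [21. 41.] 90.0 [0.725 0.615 0.03 ]
```

View pics/c0.png

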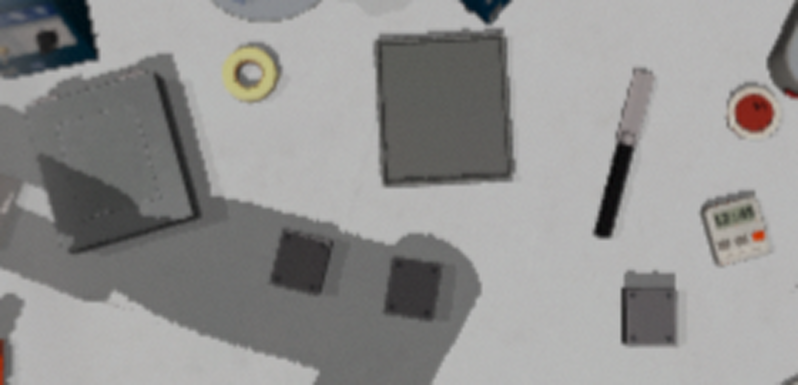

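The crop shows box cover corners at crop (35,105), (157,72), (195,213) and (71,248), with the front facing the robot. The handle runs (604,235)→(627,145), with the tip at (643,70). The castings appear as near-square dark blocks. Next I'll write a motion helper and look closer with the wrist camera.

```bash
cat >> h.py <<'E'
def frame(xyaw,tilt=0.):
    a=np.radians(xyaw);u=np.array([np.cos(a),np.sin(a),0]);z=np.array([0,0,-1.])
    return np.c_[u,np.cross(z,u),z]@R.from_euler('y',np.radians(tilt)).as_matrix()
def plan(*goals,st=None):
    """goals: (grasp point xyz, xyaw deg, tilt deg); prints shift cm + rotvec of each from the pose before"""
    st=st or readout.observe()
    p=np.array(st['position']);M=R.from_quat(st['ee_rot']).as_matrix()
    for g in goals:
        M2=frame(*g[1:]);p2=np.array(g[0])+0.011*M2[:,2]
        s=M.T@(p2-p)*100;w=R.from_matrix(M.T@M2).as_rotvec()
        print('rows>=%.1f'%max(np.linalg.norm(s)/5,np.linalg.norm(w)/.15),'shift',s.round(2),'turn',w.round(3));p,M=p2,M2
def where():
    st=readout.observe();M=R.from_quat(st['ee_rot']).as_matrix()
    x=M[:,0];print('t%.1f grasp'%st['clock'],(st['position']-.011*M[:,2]).round(4),'xyaw %.1f tilt %.1f'%(np.degrees(np.arctan2(M[1,1],M[0,1]))+90-360*0,np.degrees(np.arctan2(M[:,2]@np.cross(M[:,1],[0,0,-1.]) if 0 else -M[2,0],-M[2,2]) )*-1),'q',np.round(st['q'],3),'w %.4f F%.1f'%(st['gripper_width'],st['grip_force']),'wf',np.round(st['wrist_force'],1))
    with open('log.txt','a') as f: f.write(repr([list(map(float,st['q'])),list(map(float,st['position'])),list(map(float,st['ee_rot']))])+'\n')
E
python3 - <<'E'
from h import *
where()
plan(((.42,.33,.34),180,0),((.40,0.03,.34),180,0),((.42,-.20,.30),180,0))
E
```

```text
t0.1 grasp [0.2169 0.5856 0.2406] xyaw 159.7 tilt 0.0 q [ 1.09   0.221  1.527 -0.     1.395 -0.126] w 0.0869 F0.0 wf [ 0.9 -0.2 -0.2]
rows>=6.8 shift [-27.92 -16.93  -9.92] turn [-0.002 -0.001 -0.355]
rows>=6.0 shift [  2. -30.   0.] turn [0. 0. 0.]
rows>=4.7 shift [ -2. -23.   4.] turn [0. 0. 0.]
```

Request:
{"method": "send_rows", "body": {"targets": [[1,-3,-1.8,-1,0,0,0],[1,-6,-3.5,-2,0,0,0],[1,-9,-5.5,-3,0,0,0],[1,-12,-7,-4,0,0,0],[1,-14,-8.5,-5,0,0,0]]}}

```text
clock: 0.6
position: [0.32, 0.4561, 0.2804]
ee_rot: [0.177, 0.984, -0.0, 0.0]
wrist_force: [0.2, 0.7, 0.2]
gripper_width: 0.087
grip_force: 0.0
```

Request:
{"method": "send_rows", "body": {"targets": [[1,-4,-2.5,-1.5,0,0,-0.1],[1,-8,-5,-3,0,0,-0.2],[1,-12,-7,-4.5,0,0,-0.3],[1,-14,-8.5,-5,0,0,-0.355],[1,-14,-8.5,-5,0,0,-0.355]]}}

```text
clock: 1.1
position: [0.4228, 0.3269, 0.3314]
ee_rot: [0.002, 1.0, -0.0, 0.001]
wrist_force: [-0.8, 0.8, 0.7]
gripper_width: 0.0868
grip_force: 0.0
```

Run:
```python
from h import *
where(); snap('wrist','w1')
```

```text
t1.1 grasp [0.4227 0.3269 0.3424] xyaw 179.8 tilt -0.1 q [ 5.110e-01 -4.600e-02  1.624e+00 -1.000e-03  1.562e+00 -1.056e+00] w 0.0868 F0.0 wf [-0.8  0.8  0.7]
```

Request:
{"method": "send_rows", "body": {"targets": [[1,0.5,-4,0,0,0,0],[1,1,-8,0,0,0,0],[1,1,-12.5,0,0,0,0],[1,2,-17,0,0,0,0],[1,2,-21,0,0,0,0]]}}

```text
clock: 1.65
position: [0.399, 0.1191, 0.3298]
ee_rot: [-0.001, 1.0, 0.0, -0.001]
wrist_force: [0.7, 0.3, 0.5]
gripper_width: 0.0868
grip_force: 0.0
```

Request:
{"method": "send_rows", "body": {"targets": [[1,0,-3,0,0,0,0],[1,0,-6,0,0,0,0],[1,0,-9,0,0,0,0],[1,0,-9,0,0,0,0],[1,0,-9,0,0,0,0]]}}

```text
clock: 2.15
position: [0.4004, 0.0301, 0.33]
ee_rot: [0.0, 1.0, 0.0, -0.0]
wrist_force: [0.1, -0.9, 0.6]
gripper_width: 0.0871
grip_force: 0.0
```

Run:
```python
from h import *
where(); snap('wrist','w2')
```

```text
t2.1 grasp [0.4004 0.0301 0.341 ] xyaw 179.9 tilt 0.1 q [-1.230e-01 -3.870e-01  1.913e+00  1.000e-03  1.617e+00 -1.693e+00] w 0.0871 F0.0 wf [ 0.1 -0.9  0.6]
```

Request:
{"method": "send_rows", "body": {"targets": [[1,-0.5,-4.5,0.8,0,0,0],[1,-1,-9,1.6,0,0,0],[1,-1.5,-14,2.5,0,0,0],[1,-2,-19,3.4,0,0,0],[1,-2,-23,4,0,0,0]]}}

```text
clock: 2.7
position: [0.4214, -0.2011, 0.2896]
ee_rot: [-0.001, 1.0, 0.0, -0.0]
wrist_force: [0.4, -0.5, -0.7]
gripper_width: 0.0865
grip_force: 0.0
```

Request:
{"method": "send_rows", "body": {"targets": [[1,0,0,0,0,0,0],[1,0,0,0,0,0,0],[1,0,0,0,0,0,0],[1,0,0,0,0,0,0],[1,0,0,0,0,0,0]]}}

```text
clock: 3.2
position: [0.4212, -0.1993, 0.291]
ee_rot: [-0.001, 1.0, -0.0, 0.0]
wrist_force: [-0.7, 0.2, -0.2]
gripper_width: 0.0868
grip_force: 0.0
```

Run:
```python
from h import *
where(); snap('wrist','w3')
a=[cv2.imread(f'pics/w{i}.png') for i in (1,2,3)]
cv2.imwrite('pics/w12.png',np.vstack([cv2.resize(a[0],(480,300)),cv2.resize(a[1],(480,300))]))
```

```text
t3.2 grasp [ 0.4212 -0.1993  0.302 ] xyaw 180.1 tilt -0.0 q [-0.612 -0.206  1.842  0.     1.504 -2.185] w 0.0868 F0.0 wf [-0.7  0.2 -0.2]
```

View pics/w12.png

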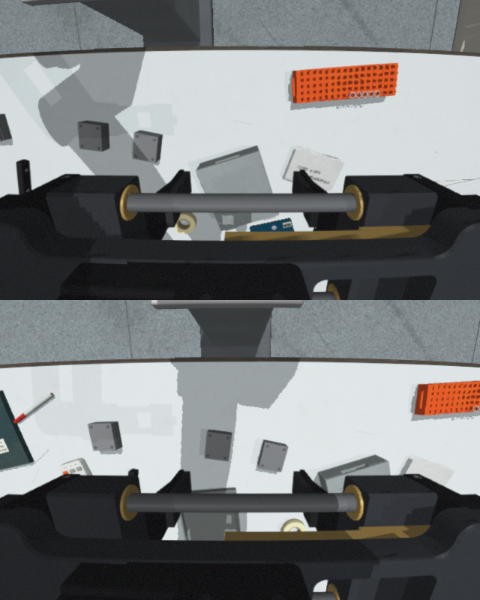

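View pics/w3.png

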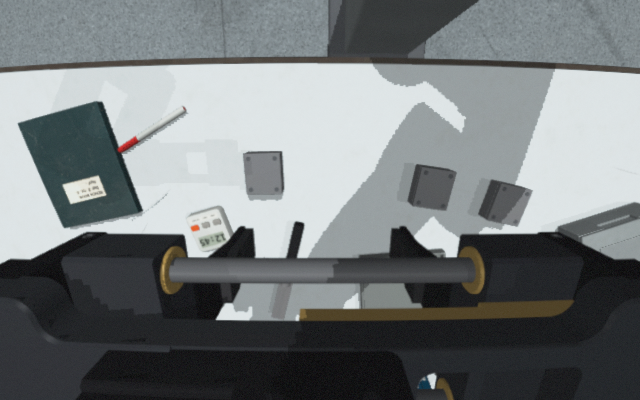

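w12/w3 show that the wrist camera sees the area on its tool +x side, with the gripper covering the lower half. Castings in w3 are at (264,174), (433,187) and (505,202), with the long side roughly along world x. The box front with its pale notch strip is in w1 at about (255,150)×1.33. The handle end in w3 is at (299,222). Next I'll measure all of these numerically.

```bash
cat >> h.py <<'E'
def logpose(i):
    import ast
    l=ast.literal_eval(open('log.txt').read().splitlines()[i]);return dict(q=l[0],position=np.array(l[1]),ee_rot=l[2])
E
python3 - <<'E'
from h import *
top=cv2.imread('pics/top0.png');Ct=cam('top')
# handle in top
g=top.max(2)
m=np.zeros_like(g);m[145:220,372:410]=(g[145:220,372:410]<60)*255
c=max(cv2.findContours(m,0,1)[0],key=cv2.contourArea);r=cv2.minAreaRect(c);print('handle rect',r,px2w(Ct,r[0],.012))
M=(g[140:222,372:412]<190)
ys,xs=np.nonzero(M[:, :]);
for y in range(10,82,5):
    x=np.nonzero(M[y])[0]
    if len(x): print(y+140,x.min()+372,x.max()+372,px2w(Ct,[(x.min()+x.max())/2+372,y+140],.012)[0].round(4)[:2],end=' | ')
print('top row',ys.min()+140)
# castings in wrist views
for i,f in ((2,'w2'),(3,'w3')):
    im=cv2.imread(f'pics/{f}.png');C=cam('wrist',logpose(i));v=im.max(2)
    for lo,hi in ((30,80),(75,112)):
        mm=((v>lo)&(v<hi)).astype(np.uint8)*255;mm[:100]=0;mm[232:]=0
        mm=cv2.morphologyEx(mm,cv2.MORPH_OPEN,np.ones((5,5)))
        for c in cv2.findContours(mm,0,1)[0]:
            if 700<cv2.contourArea(c)<3500:
                r=cv2.minAreaRect(c);b=px2w(C,cv2.boxPoints(r),.03)
                print(f,lo,cv2.contourArea(c),np.round(r[0]),'ctr',px2w(C,r[0],.015)[0].round(4),'sides',np.linalg.norm(b[1]-b[0]).round(3),np.linalg.norm(b[2]-b[1]).round(3),'yaw',np.degrees(np.arctan2(*(b[1]-b[0])[1::-1])).round(1))
w1=cv2.imread('pics/w1.png')[180:320,220:420];w3=cv2.imread('pics/w3.png')[150:325,240:420]
a=cv2.resize(w1,None,fx=4,fy=4,interpolation=cv2.INTER_CUBIC)
cv2.imwrite('pics/c1.png',a)
E
```

```text
handle rect ((384.82354736328125, 196.20587158203125), (5.578319072723389, 32.98484420776367), 14.03624439239502) [[ 0.56842901 -0.25119673  0.012     ]]
150 372 411 [ 0.7211 -0.2707] | 155 372 411 [ 0.7045 -0.2709] | 160 372 411 [ 0.6879 -0.2712] | 165 372 411 [ 0.6714 -0.2714] | 170 372 411 [ 0.6549 -0.2716] | 175 372 411 [ 0.6385 -0.2719] | 180 372 411 [ 0.6221 -0.2721] | 185 372 411 [ 0.6057 -0.2723] | 190 372 411 [ 0.5893 -0.2726] | 195 372 411 [ 0.573  -0.2728] | 200 372 411 [ 0.5567 -0.273 ] | 205 372 411 [ 0.5404 -0.2732] | 210 372 411 [ 0.5242 -0.2734] | 215 372 411 [ 0.508  -0.2737] | 220 372 411 [ 0.4918 -0.2739] | top row 140
w2 30 1186.0 [ 12. 173.] ctr [ 0.408  -0.5366  0.015 ] sides 0.054 0.171 yaw 106.3
w2 75 717.0 [ 15. 205.] ctr [ 0.4694 -0.5511  0.015 ] sides 0.084 0.063 yaw 100.3
w2 75 947.5 [290. 195.] ctr [ 0.4519 -0.0255  0.015 ] sides 0.062 0.054 yaw 170.3
w3 75 751.5 [602. 220.] ctr [0.5078 0.2917 0.015 ] sides 0.138 0.031 yaw 107.9
w3 75 1125.0 [434. 188.] ctr [ 0.4515 -0.0183  0.015 ] sides 0.064 0.054 yaw 171.4
```

View pics/c1.png

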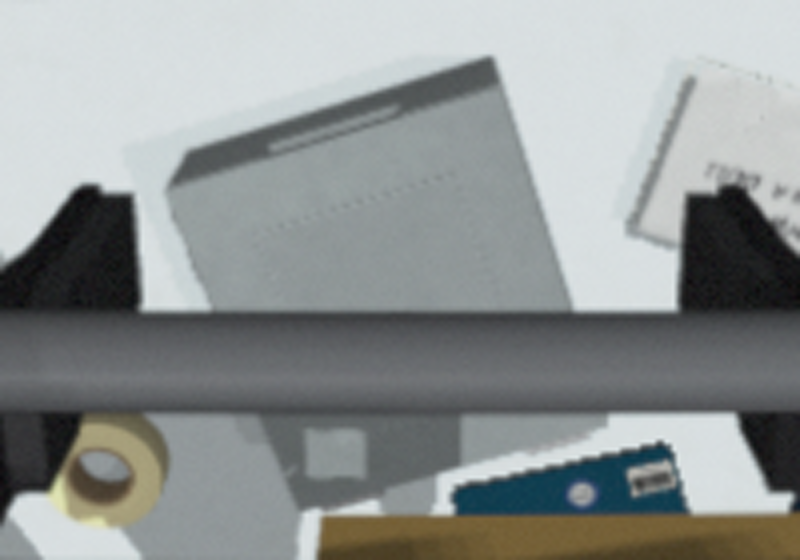

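c1: cover front corners at crop (168,188) and (503,88), which is w1 (262,227) and (345.8,202). The notch is the pale strip from crop (268,152) to (400,108).

Run:
```python
from h import *
C1=cam('wrist',logpose(1));f=lambda u,v:(220+u/4,180+v/4)
P=px2w(C1,[f(168,188),f(503,88)],.052);print('front edge',P.round(4),np.linalg.norm(P[0]-P[1]))
N=px2w(C1,[f(268,152),f(400,108)],.032);print('notch ends',N.round(4),np.linalg.norm(N[0]-N[1]))
e=P[1]-P[0];yaw=np.degrees(np.arctan2(e[1],e[0]))-90;print('box yaw',yaw, 'mid',P.mean(0))
Ct=cam('top');g=lambda u,v:(170+u/2.85,130+v/2.85)
Q=px2w(Ct,[g(35,105),g(157,72),g(195,213),g(71,248)],.052);print('top cover corners',Q.round(4),np.linalg.norm(Q-np.roll(Q,-1,0),axis=1).round(3))
a=Q[0]-Q[3];b=Q[1]-Q[2];c=Q[3]-Q[2];print([np.degrees(np.arctan2(v[1],v[0])).round(1) for v in (a,b,c)])
# blade
H=px2w(Ct,[g(604,235),g(627,143),g(643,70)],.012);print('blade pts',H.round(4)); d=H[2]-H[0];print('yaw',np.degrees(np.arctan2(d[1],d[0])),np.linalg.norm(d))
top=cv2.imread('pics/top0.png').max(2)
r=((384.82,196.2),(5.578,32.98),14.036);b=cv2.boxPoints(r);print('handle box',px2w(Ct,b,.012)[:,:2].round(4).tolist())
for n,i in(('w3',3),):
    C=cam('wrist',logpose(i))
    S=px2w(C,[(295,222),(304,223)],.024);print('handle end w3',S.round(4))
    # casting right: top-face corners
    v=cv2.imread('pics/w3.png').max(2); print(v[160:200:6,246:284:5])
```

```text
front edge [[0.5211 0.2259 0.052 ]
 [0.4777 0.366  0.052 ]] 0.1465892430087899
notch ends [[0.5124 0.266  0.032 ]
 [0.4925 0.3236 0.032 ]] 0.060924227910903864
box yaw 17.215142194314467 mid [0.49937482 0.2959475  0.052     ]
top cover corners [[0.6412 0.4007 0.052 ]
 [0.6821 0.266  0.052 ]
 [0.5255 0.2166 0.052 ]
 [0.4829 0.3522 0.052 ]] [0.141 0.164 0.142 0.166]
[np.float64(17.0), np.float64(17.5), np.float64(107.4)]
blade pts [[ 0.5153 -0.2426  0.012 ]
 [ 0.6213 -0.2672  0.012 ]
 [ 0.7063 -0.2843  0.012 ]]
yaw -12.319312306446433 0.19546692070158267
handle box [[0.518, -0.2302], [0.6231, -0.2546], [0.6192, -0.2722], [0.5141, -0.2478]]
handle end w3 [[ 0.5059 -0.2427  0.024 ]
 [ 0.5076 -0.2281  0.024 ]]
[[116 132 135 135 135 135 126  74]
 [126 129 136 134 135 135 137  76]
 [125 125 133 136 135 132 134  70]
 [131 134 133 133 134 133 136  89]
 [137 134 135 134 131 133 132 103]
 [167 101 134 132 133 132 105 109]
 [228 163 162 161 160 161 163 167]]
```

Measurements:
- **Notch:** about (0.500, 0.295), box yaw 17.2°. The front edge measures 147 mm and the notch 61 mm, both close to the given sizes.
- **Handle:** centre (0.568, -0.251), yaw -13.1°, length 108 mm. The tip matches the predicted point.

I'll grasp 25 mm forward of the handle centre.

Run:
```python
from h import *
where()
plan(((.593,-.257,.12),166.9,0),((.593,-.257,.021),166.9,0))
```

```text
t3.2 grasp [ 0.4211 -0.1996  0.302 ] xyaw 180.1 tilt -0.0 q [-0.612 -0.206  1.842  0.     1.504 -2.185] w 0.0869 F0.0 wf [ 0.3 -0.6  0.4]
rows>=5.1 shift [-17.16  -5.77  18.21] turn [-0.     0.001  0.231]
rows>=2.0 shift [0.  0.  9.9] turn [0. 0. 0.]
```

Request:
{"method": "send_rows", "body": {"targets": [[0.2,-4,-1.4,3,0,0,0.08],[0,-8,-2.8,6,0,0,0.15],[0,-12,-4.2,10,0,0,0.23],[0,-15,-5.2,14,0,0,0.23],[0,-17.2,-5.8,17.2,0,0,0.23]]}}

```text
clock: 3.75
position: [0.5935, -0.2584, 0.1196]
ee_rot: [0.114, 0.993, -0.0, 0.001]
wrist_force: [0.5, -0.1, -0.1]
gripper_width: 0.0548
grip_force: 0.0
```

Request:
{"method": "send_rows", "body": {"targets": [[0,0,0,1,0,0,0],[0,0,0,3,0,0,0],[0,0,0,5,0,0,0],[0,0,0,5,0,0,0],[0,0,0,5,0,0,0]]}}

```text
clock: 4.25
position: [0.5915, -0.2579, 0.0714]
ee_rot: [0.114, 0.993, -0.0, 0.0]
wrist_force: [-0.3, 0.5, 0.4]
gripper_width: 0.0438
grip_force: 0.0
```

Run:
```python
from h import *
where()
plan(((.593,-.257,.021),166.9,0))
C,im=snap('wrist','w4')
C,im=snap('scene','s4')
b=im[215:290,350:450];cv2.imwrite('pics/c4.png',cv2.resize(b,None,fx=7,fy=7,interpolation=cv2.INTER_CUBIC))
```

```text
t4.2 grasp [ 0.5915 -0.2579  0.0824] xyaw 166.9 tilt -0.0 q [-0.533  0.419  1.593 -0.     1.13  -1.875] w 0.0438 F0.0 wf [-0.3  0.5  0.4]
rows>=1.2 shift [-0.12  0.13  6.14] turn [-0.     0.    -0.001]
```

View pics/c4.png

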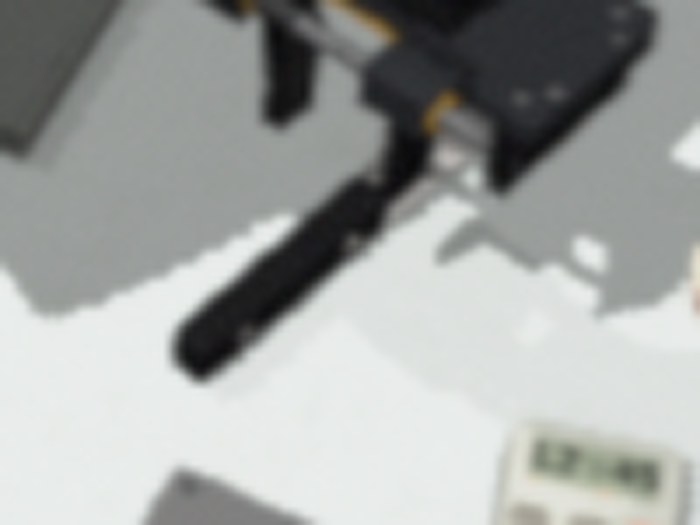

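c4 shows the fingers straddling the handle line near its forward end (fingers at crop (290,90) and (400,140)). I'll descend and grip.

Request:
{"method": "send_rows", "body": {"targets": [[0,-0.1,0.1,2,0,0,0],[0,-0.1,0.1,4,0,0,0],[0,-0.1,0.1,5.2,0,0,0],[0,-0.1,0.1,6.1,0,0,0],[0,-0.1,0.1,6.1,0,0,0]]}}

```text
clock: 4.85
position: [0.5929, -0.2576, 0.0094]
ee_rot: [0.115, 0.993, -0.0, 0.0]
wrist_force: [1.2, 0.5, 0.7]
gripper_width: 0.0433
grip_force: 0.0
```

Request:
{"method": "send_rows", "body": {"targets": [[-0.9,0,0,0,0,0,0],[-0.9,0,0,0,0,0,0],[-0.9,0,0,0,0,0,0],[-0.9,0,0,0,0,0,0],[-0.9,0,0,0,0,0,0]], "squeeze": 45}}

```text
clock: 5.35
position: [0.5929, -0.2575, 0.0098]
ee_rot: [0.115, 0.993, -0.0, 0.0]
wrist_force: [0.6, 0.7, 1.8]
gripper_width: 0.0177
grip_force: 45.0
```

Request:
{"method": "send_rows", "body": {"targets": [[-0.9,0,0,-1,0,0,0],[-0.9,0,0,-3,0,0,0],[-0.9,0,0,-6,0,0,0],[-0.9,0,0,-9,0,0,0],[-0.9,0,0,-12,0,0,0]]}}

```text
clock: 5.85
position: [0.5924, -0.2574, 0.1308]
ee_rot: [0.115, 0.993, 0.0, -0.0]
wrist_force: [-0.3, 0.5, -1.4]
gripper_width: 0.0176
grip_force: 45.0
```

Run:
```python
from h import *
where()
u=np.array([np.cos(np.radians(17.2)),np.sin(np.radians(17.2)),0])
n=np.array([.500,.295,0])
def g(d,z): return n+u*(d-.117)+[0,0,z+.009]   # tip d m past the outer face, tip height z
plan((tuple(g(-.06,.12)),197.2,0),(tuple(g(-.03,.039)),197.2,0),(tuple(g(.02,.039)),197.2,0))
```

```text
t5.8 grasp [ 0.5924 -0.2574  0.1418] xyaw 166.8 tilt 0.0 q [-0.532  0.353  1.558 -0.     1.231 -1.873] w 0.0176 F45.0 wf [-0.3  0.5 -1.4]
rows>=11.3 shift [36.85 42.73  1.29] turn [ 0.   -0.   -0.53]
rows>=1.7 shift [-3.   0.   8.1] turn [0. 0. 0.]
rows>=1.0 shift [-5. -0.  0.] turn [0. 0. 0.]
```

Request:
{"method": "send_rows", "body": {"targets": [[-0.9,3,3.5,0,0,0,0],[-0.9,6,7,0,0,0,0],[-0.9,9,10.5,0,0,0,0],[-0.9,12,14,0,0,0,0],[-0.9,15,17.5,0,0,0,0]]}}

```text
clock: 6.35
position: [0.4854, -0.0515, 0.1298]
ee_rot: [0.115, 0.993, -0.0, 0.0]
wrist_force: [0.4, 0.3, -1.2]
gripper_width: 0.0179
grip_force: 45.0
```

Request:
{"method": "send_rows", "body": {"targets": [[-0.9,3,3.5,0,0,0,0],[-0.9,6,7,0,0,0,0],[-0.9,9,10.5,0,0,0,0],[-0.9,12,14,0,0,0,0],[-0.9,15,17.5,0,0,0,0]]}}

```text
clock: 6.85
position: [0.3793, 0.153, 0.13]
ee_rot: [0.115, 0.993, 0.0, 0.001]
wrist_force: [0.9, 0.0, -1.1]
gripper_width: 0.0179
grip_force: 44.9
```

Request:
{"method": "send_rows", "body": {"targets": [[-0.9,2,2.5,0,0,0,-0.13],[-0.9,4,5,0,0,0,-0.26],[-0.9,6.8,7.7,0.6,0,0,-0.4],[-0.9,6.8,7.7,1.3,0,0,-0.53],[-0.9,6.8,7.7,1.3,0,0,-0.53]]}}

```text
clock: 7.35
position: [0.3303, 0.2426, 0.1159]
ee_rot: [-0.152, 0.988, -0.0, -0.001]
wrist_force: [0.2, 0.1, -1.1]
gripper_width: 0.0178
grip_force: 45.0
```

Run:
```python
from h import *
where()
u=np.array([np.cos(np.radians(17.2)),np.sin(np.radians(17.2)),0])
n=np.array([.500,.295,0])
def g(d,z): return n+u*(d-.117)+[0,0,z+.009]
plan((tuple(g(-.03,.039)),197.2,0),(tuple(g(.02,.039)),197.2,0))
snap('wrist','w5');C,im=snap('scene','s5')
b=im[130:260,130:320];cv2.imwrite('pics/c5.png',cv2.resize(b,None,fx=4,fy=4,interpolation=cv2.INTER_CUBIC))
```

```text
t7.3 grasp [0.3303 0.2426 0.1269] xyaw 197.4 tilt 0.1 q [ 0.441 -0.195  2.172 -0.     1.166 -1.434] w 0.0178 F45.0 wf [ 0.2  0.1 -1.1]
rows>=1.7 shift [-3.07 -0.02  7.89] turn [-0.    -0.001  0.004]
rows>=1.0 shift [-5. -0.  0.] turn [0. 0. 0.]
```

View pics/c5.png

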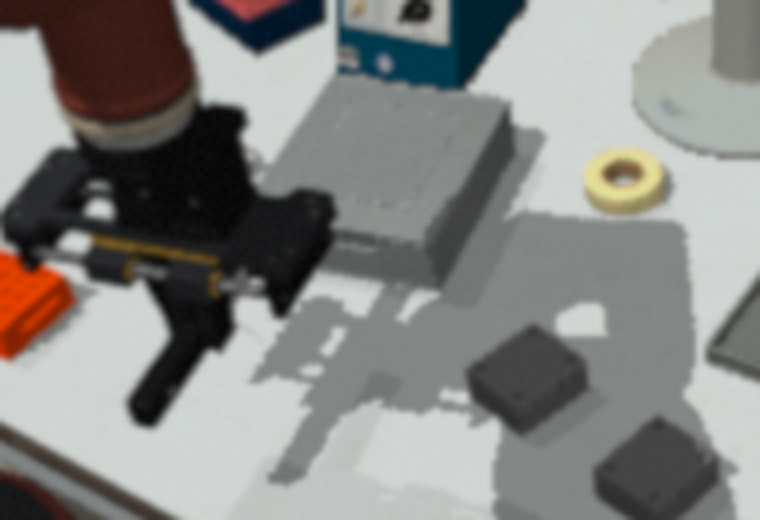

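c5: the blade is held in front of the box, and the front-right cover corner is at crop (425,245), which is scene (236,191). I'll lower the blade and check the tip against the notch in the scene view.

Request:
{"method": "send_rows", "body": {"targets": [[-0.9,-1,0,2,0,0,0],[-0.9,-2,0,4,0,0,0],[-0.9,-3,0,6,0,0,0],[-0.9,-3,0,7.9,0,0,0],[-0.9,-3,0,7.9,0,0,0]]}}

```text
clock: 7.95
position: [0.3592, 0.2493, 0.0354]
ee_rot: [-0.147, 0.989, -0.001, -0.002]
wrist_force: [-0.7, -0.6, -0.5]
gripper_width: 0.0175
grip_force: 45.0
```

Run:
```python
from h import *
where()
C,im=snap('scene','s6')
print('corner pred',w2px(C,[.5216,.2244,.052]),'tip pred',w2px(C,[.500-.03*.955,.295-.03*.296,.039]), 'notch',w2px(C,[.5,.295,.039]))
b=im[165:225,180:260];cv2.imwrite('pics/c6.png',cv2.resize(b,None,fx=8,fy=8,interpolation=cv2.INTER_CUBIC))
u=np.array([np.cos(np.radians(17.2)),np.sin(np.radians(17.2)),0])
n=np.array([.500,.295,0])
def g(d,z): return n+u*(d-.117)+[0,0,z+.009]
plan((tuple(g(.022,.039)),197.2,0))
```

```text
t8.0 grasp [0.3592 0.2493 0.0464] xyaw 196.9 tilt 0.3 q [ 0.426  0.022  2.148 -0.     0.976 -1.44 ] w 0.0175 F45.0 wf [-0.7 -0.6 -0.5]
corner pred [[236.52717172 189.43438395]] tip pred [[209.42624145 195.28933131]] notch [[213.67410276 188.54323039]]
rows>=1.0 shift [-5.22  0.19 -0.04] turn [-0.    -0.003 -0.004]
```

View pics/c6.png

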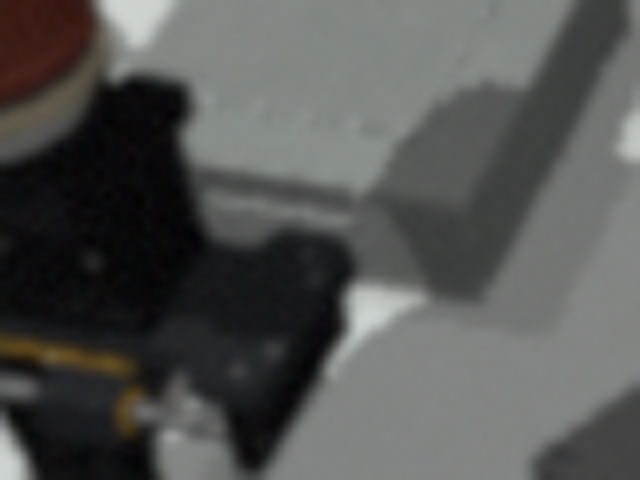

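The corner prediction matches within 2–3 px, but the gripper hides the tip. I'll insert slowly and watch the force.

Request:
{"method": "send_rows", "body": {"targets": [[-0.9,-0.6,0,0,0,0,0],[-0.9,-1.2,0.1,0,0,0,0],[-0.9,-1.8,0.1,0,0,0,0],[-0.9,-2.4,0.2,0,0,0,0],[-0.9,-3,0.2,0,0,0,0]]}}

```text
clock: 8.5
position: [0.3892, 0.2622, 0.0377]
ee_rot: [-0.15, 0.989, 0.0, 0.0]
wrist_force: [-0.8, 1.0, -1.8]
gripper_width: 0.0174
grip_force: 45.0
```

Request:
{"method": "send_rows", "body": {"targets": [[-0.9,-0.4,0,0,0,0,0],[-0.9,-0.7,0,0,0,0,0],[-0.9,-0.9,0,0,0,0,0],[-0.9,-0.9,0,0,0,0,0],[-0.9,-0.9,0,0,0,0,0]]}}

```text
clock: 9.0
position: [0.3967, 0.2644, 0.0372]
ee_rot: [-0.15, 0.989, -0.0, -0.0]
wrist_force: [0.3, -0.1, -1.5]
gripper_width: 0.018
grip_force: 45.0
```

Request:
{"method": "send_rows", "body": {"targets": [[-0.9,-0.4,0,0,0,0,0],[-0.9,-0.8,0,0,0,0,0],[-0.9,-1.2,0,0,0,0,0],[-0.9,-1.5,0,0,0,0,0],[-0.9,-1.5,0,0,0,0,0]]}}

```text
clock: 9.5
position: [0.4119, 0.2691, 0.0374]
ee_rot: [-0.15, 0.989, 0.0, 0.0]
wrist_force: [0.1, -0.2, -1.3]
gripper_width: 0.0179
grip_force: 45.0
```

Run:
```python
from h import *
where()
```

```text
t9.5 grasp [0.4119 0.2691 0.0484] xyaw 197.2 tilt -0.0 q [ 0.418  0.142  2.015 -0.     0.984 -1.453] w 0.0179 F45.0 wf [ 0.1 -0.2 -1.3]
```

Request:
{"method": "send_rows", "body": {"targets": [[-0.9,0,0,-0.6,0,0,0],[-0.9,-0.1,0,-1.2,0,0,0],[-0.9,-0.1,0,-1.9,0,0,0],[-0.9,-0.2,0,-2.6,0,0,0],[-0.9,-0.3,0,-3.4,0,0,0]], "squeeze": 60}}

```text
clock: 10.0
position: [0.414, 0.2698, 0.0719]
ee_rot: [-0.15, 0.989, -0.0, -0.0]
wrist_force: [1.2, -0.5, -2.3]
gripper_width: 0.0174
grip_force: 60.0
```

Request:
{"method": "send_rows", "body": {"targets": [[-0.9,-0.5,0,-1.3,0,0,0],[-0.9,-1.1,0,-2.6,0,0,0],[-0.9,-1.9,0,-3.8,0,0,0],[-0.9,-2.7,0,-5,0,0,0],[-0.9,-2.7,0,-5,0,0,0]]}}

```text
clock: 10.5
position: [0.4431, 0.2789, 0.1243]
ee_rot: [-0.149, 0.989, 0.001, 0.003]
wrist_force: [-0.1, -0.3, -1.0]
gripper_width: 0.0177
grip_force: 60.0
```

Run:
```python
from h import *
where()
C,im=snap('scene','s7')
b=im[90:240,110:310];cv2.imwrite('pics/c7.png',cv2.resize(b,None,fx=4,fy=4,interpolation=cv2.INTER_CUBIC))
```

```text
t10.5 grasp [0.443  0.2788 0.1353] xyaw 197.2 tilt -0.3 q [ 0.411  0.078  1.895 -0.     1.163 -1.46 ] w 0.0177 F60.0 wf [-0.1 -0.3 -1. ]
```

View pics/c7.png

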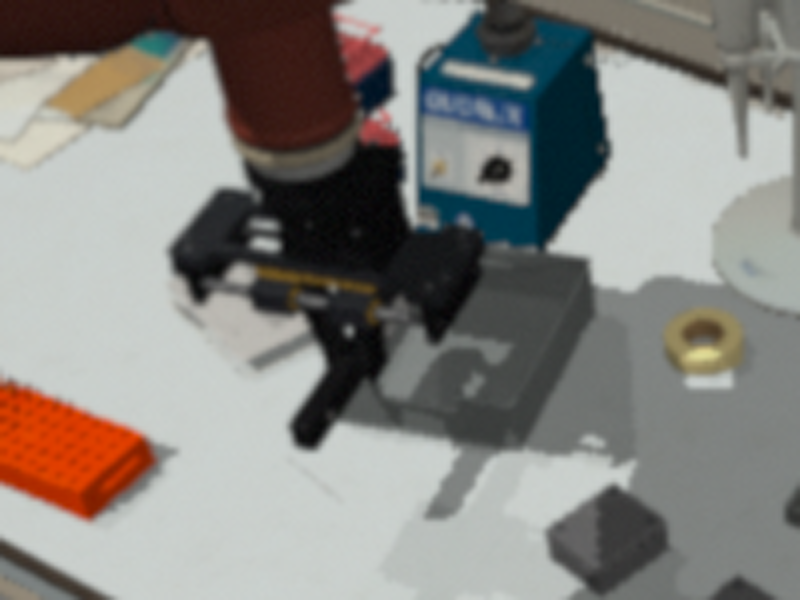

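c7 shows the box interior exposed. At about 0.6 rad the cover would be almost edge-on from this camera, behind the gripper, which fits what I see. I'll continue the swing.

Request:
{"method": "send_rows", "body": {"targets": [[-0.9,-1,0,-1,0,0,0],[-0.9,-2,0,-1.9,0,0,0],[-0.9,-3.1,0,-2.6,0,0,0],[-0.9,-4.3,0,-3.3,0,0,0],[-0.9,-4.3,0,-3.3,0,0,0]]}}

```text
clock: 11.05
position: [0.4824, 0.2908, 0.1549]
ee_rot: [-0.149, 0.989, 0.0, 0.001]
wrist_force: [0.1, -0.5, -0.8]
gripper_width: 0.0175
grip_force: 60.0
```

Request:
{"method": "send_rows", "body": {"targets": [[-0.9,-1.2,0,-0.5,0,0,0],[-0.9,-2.5,0,-0.9,0,0,0],[-0.9,-3.8,0,-1.1,0,0,0],[-0.9,-5.1,0,-1.3,0,0,0],[-0.9,-5.1,0,-1.3,0,0,0]]}}

```text
clock: 11.55
position: [0.5303, 0.3056, 0.1669]
ee_rot: [-0.149, 0.989, -0.0, 0.0]
wrist_force: [0.1, 0.6, -0.7]
gripper_width: 0.0174
grip_force: 60.0
```

Request:
{"method": "send_rows", "body": {"targets": [[-0.9,-1.3,0,0,0,0,0],[-0.9,-2.5,0,0,0,0,0],[-0.9,-3.7,0,0.3,0,0,0],[-0.9,-4.9,0,0.6,0,0,0],[-0.9,-4.9,0,0.6,0,0,0]]}}

```text
clock: 12.05
position: [0.5764, 0.3198, 0.1602]
ee_rot: [-0.149, 0.989, -0.0, -0.0]
wrist_force: [-0.2, -0.2, -1.3]
gripper_width: 0.0174
grip_force: 60.0
```

Run:
```python
from h import *
where()
C,im=snap('scene','s8')
b=im[60:240,110:310];cv2.imwrite('pics/c8.png',cv2.resize(b,None,fx=3,fy=3,interpolation=cv2.INTER_CUBIC))
u=np.array([.9553,.2957,0]);v=np.array([-.2957,.9553,0]);h=np.array([.5,.295,.046])+.17*u
for th in (1.4,1.6,1.8,2.0):
    e=h-.17*np.cos(th)*u+np.array([0,0,.17*np.sin(th)]);print(th,w2px(C,[e-.075*v,e+.075*v,h-.075*v,h+.075*v]).round(0).tolist())
```

```text
t12.1 grasp [0.5764 0.3198 0.1712] xyaw 197.2 tilt 0.1 q [ 0.387  0.355  1.497 -0.     1.291 -1.484] w 0.0174 F60.0 wf [-0.2 -0.2 -1.3]
1.4 [[248.0, 116.0], [200.0, 109.0], [258.0, 156.0], [213.0, 149.0]]
1.6 [[252.0, 109.0], [204.0, 102.0], [258.0, 156.0], [213.0, 149.0]]
1.8 [[256.0, 104.0], [209.0, 97.0], [258.0, 156.0], [213.0, 149.0]]
2.0 [[260.0, 101.0], [214.0, 95.0], [258.0, 156.0], [213.0, 149.0]]
```

View pics/c8.png

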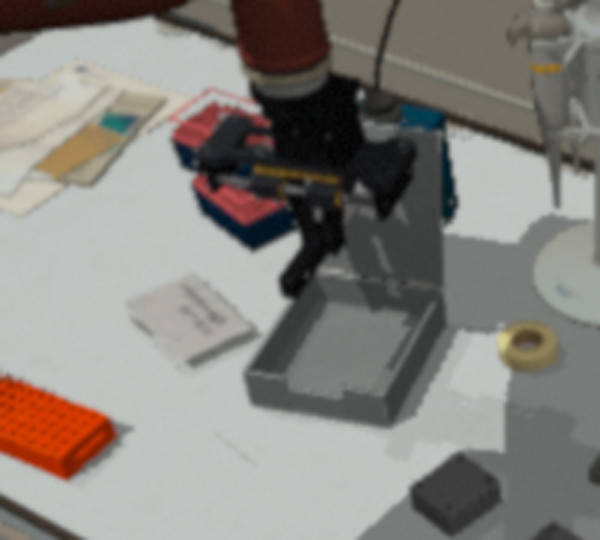

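c8: the cover stands open, its right edge running from hinge crop (443,290) to (438,128), which is scene (256,103). That matches about 1.8 rad. I'll retract and return the blade.

Request:
{"method": "send_rows", "body": {"targets": [[-0.9,2,0,0,0,0,0],[-0.9,5,0,0,0,0,0],[-0.9,9,0,0,0,0,0],[-0.9,13,0,0,0,0,0],[-0.9,15,0,0,0,0,0]]}}

```text
clock: 12.6
position: [0.4292, 0.2745, 0.1604]
ee_rot: [-0.15, 0.989, -0.0, -0.001]
wrist_force: [0.2, -0.1, -1.9]
gripper_width: 0.0174
grip_force: 60.0
```

Request:
{"method": "send_rows", "body": {"targets": [[-0.9,0,-3,0,0,0,0.14],[-0.9,0,-7,0,0,0,0.28],[-0.9,0,-11,0,0,0,0.42],[-0.9,0,-15,0,0,0,0.53],[-0.9,0,-19,0,0,0,0.53]]}}

```text
clock: 13.1
position: [0.4886, 0.0929, 0.1614]
ee_rot: [0.116, 0.993, 0.0, 0.0]
wrist_force: [1.0, -0.8, -0.5]
gripper_width: 0.0175
grip_force: 60.0
```

Run:
```python
from h import *
where()
plan(((.593,-.257,.10),166.9,0),((.593,-.257,.021),166.9,0))
```

```text
t13.1 grasp [0.4886 0.0929 0.1724] xyaw 166.7 tilt -0.0 q [ 0.029 -0.025  1.925  0.     1.241 -1.309] w 0.0175 F60.0 wf [ 1.  -0.8 -0.5]
rows>=7.4 shift [-18.21 -31.64   7.24] turn [ 0.     0.    -0.004]
rows>=1.6 shift [0.  0.  7.9] turn [0. 0. 0.]
```

Request:
{"method": "send_rows", "body": {"targets": [[-0.9,-2.4,-4,0,0,0,0],[-0.9,-4.8,-8,1,0,0,0],[-0.9,-7.2,-12,2,0,0,0],[-0.9,-9.6,-16,3,0,0,0],[-0.9,-12,-20,4,0,0,0]]}}

```text
clock: 13.6
position: [0.5602, -0.1293, 0.1211]
ee_rot: [0.115, 0.993, 0.0, 0.0]
wrist_force: [0.4, 0.8, -0.9]
gripper_width: 0.0173
grip_force: 60.0
```

Request:
{"method": "send_rows", "body": {"targets": [[-0.9,-2.2,-4,1,0,0,0],[-0.9,-4.2,-8,2,0,0,0],[-0.9,-6.2,-11.6,3.2,0,0,0],[-0.9,-6.2,-11.6,6,0,0,0],[-0.9,-6.2,-11.6,9,0,0,0]]}}

```text
clock: 14.1
position: [0.5948, -0.2567, 0.0316]
ee_rot: [0.116, 0.993, -0.0, 0.001]
wrist_force: [0.5, -0.4, -1.6]
gripper_width: 0.0178
grip_force: 60.0
```

Run:
```python
from h import *
where()
plan(((.593,-.257,.021),166.9,0))
```

```text
t14.1 grasp [ 0.5948 -0.2567  0.0426] xyaw 166.7 tilt -0.1 q [-0.529  0.475  1.601  0.     1.063 -1.868] w 0.0178 F60.0 wf [ 0.5 -0.4 -1.6]
rows>=0.4 shift [ 0.17 -0.07  2.16] turn [-0.001  0.002 -0.003]
```

Request:
{"method": "send_rows", "body": {"targets": [[-0.9,0,0,0.7,0,0,0],[-0.9,0,0,1.4,0,0,0],[-0.9,0,0,1.8,0,0,0],[-0.9,0,0,2.1,0,0,0],[-0.9,0,0,2.1,0,0,0]]}}

```text
clock: 14.6
position: [0.5953, -0.2549, 0.0113]
ee_rot: [0.114, 0.993, -0.0, 0.001]
wrist_force: [1.2, 0.3, -1.7]
gripper_width: 0.0178
grip_force: 60.0
```

Request:
{"method": "send_rows", "body": {"targets": [[-0.5,0,0,0,0,0,0],[0,0,0,0,0,0,0],[0,0,0,0,0,0,0],[0,0,0,0,0,0,0],[0,0,0,0,0,0,0]], "squeeze": 30}}

```text
clock: 15.1
position: [0.5947, -0.255, 0.0105]
ee_rot: [0.115, 0.993, -0.0, 0.0]
wrist_force: [0.6, 0.6, 0.2]
gripper_width: 0.0411
grip_force: 0.0
```

Request:
{"method": "send_rows", "body": {"targets": [[0,0,0,-2,0,0,0],[0,0,0,-6,0,0,0],[0,0,0,-11,0,0,0],[0,0,0,-16,0,0,0],[0,0,0,-21,0,0,0]]}}

```text
clock: 15.6
position: [0.5943, -0.2548, 0.2222]
ee_rot: [0.115, 0.993, 0.0, -0.0]
wrist_force: [0.8, -0.7, -0.6]
gripper_width: 0.0436
grip_force: 0.0
```

Run:
```python
from h import *
where()
plan(((.40,.10,.24),94,0))
# FK fit, wrist-spherical model
import ast
L=[ast.literal_eval(l) for l in open('log.txt')]
A=[];b=[]
for q,p,_ in L:
    s2,c2=np.sin(q[1]),np.cos(q[1]);a=q[1]+q[2]
    A.append([1,s2,np.sin(a),np.cos(a),0]);b.append(np.hypot(p[0],p[1])-0)
    A.append([0,c2,np.cos(a),-np.sin(a),1]);b.append(p[2])
x,res,_,_=np.linalg.lstsq(np.array(A),np.array(b),rcond=None);print('a1,L2,L3,e,d1-d6',x.round(4),'res',np.abs(np.array(A)@x-b).max())
for q,p,_ in L[:3]: print(q[0]-np.arctan2(p[1],p[0]))
```

```text
t15.6 grasp [ 0.5943 -0.2548  0.2332] xyaw 166.8 tilt 0.0 q [-0.527  0.277  1.475  0.     1.39  -1.868] w 0.0436 F0.0 wf [ 0.8 -0.7 -0.6]
rows>=8.5 shift [27.01 30.12 -0.67] turn [-0.    -0.     1.271]
a1,L2,L3,e,d1-d6 [ 0.0063  0.4074  0.5473  0.0508 -0.0212] res 0.0017020606514126513
-0.12619671332209426
-0.1469303001782576
-0.1977419049855629
```

Run:
```python
from h import *
plan(((.46,-.13,.26),85,0),((.46,-.13,.26),85,45),((.46,-.13,.26),85,-45),((.46,-.13,.26),85,0))
```

```text
rows>=9.5 shift [15.92  9.09 -2.68] turn [-0.    -0.     1.428]
rows>=5.2 shift [ 0.78 -0.   -0.32] turn [-0.     0.785  0.   ]
rows>=10.5 shift [-1.1  0.  -1.1] turn [-0.    -1.571 -0.   ]
rows>=5.2 shift [ 0.78 -0.   -0.32] turn [-0.     0.785 -0.   ]
```

Request:
{"method": "send_rows", "body": {"targets": [[1,3,2,-0.5,0,0,0.14],[1,6,4,-1,0,0,0.28],[1,10,6,-1.5,0,0,0.42],[1,13,7.5,-2,0,0,0.56],[1,15.9,9.1,-2.7,0,0,0.7]]}}

```text
clock: 16.1
position: [0.4591, -0.1291, 0.2472]
ee_rot: [0.451, 0.893, -0.0, -0.0]
wrist_force: [0.2, 1.2, 0.7]
gripper_width: 0.0758
grip_force: 0.0
```

Request:
{"method": "send_rows", "body": {"targets": [[1,0,0,0,0,0,0.14],[1,0,0,0,0,0,0.28],[1,0,0,0,0,0,0.42],[1,0,0,0,0,0,0.56],[1,0,0,0,0,0,0.73]]}}

```text
clock: 16.6
position: [0.4605, -0.1301, 0.2475]
ee_rot: [0.733, 0.68, 0.0, 0.0]
wrist_force: [-0.6, -0.7, -0.7]
gripper_width: 0.0862
grip_force: 0.0
```

Request:
{"method": "send_rows", "body": {"targets": [[1,0,0,0,0,0.14,0],[1,0,0,0,0,0.28,0],[1,0,0,0,0,0.42,0],[1,0,0,0,0,0.56,0],[1,0,0,0,0,0.7,0]]}}

```text
clock: 17.1
position: [0.461, -0.131, 0.2484]
ee_rot: [0.686, 0.641, 0.253, -0.234]
wrist_force: [-0.2, -0.2, -1.8]
gripper_width: 0.0872
grip_force: 0.0
```

Run:
```python
from h import *
where()
C,im=snap('top','top2')
```

```text
t17.1 grasp [ 0.4605 -0.1381  0.2568] xyaw 86.0 tilt 40.3 q [-0.802  0.129  1.75   0.513  1.752 -0.767] w 0.0872 F0.0 wf [-0.2 -0.2 -1.8]
```

Request:
{"method": "send_rows", "body": {"targets": [[1,0,0,0,0,-0.14,0],[1,0,0,0,0,-0.28,0],[1,0,0,0,0,-0.42,0],[1,0,0,0,0,-0.56,0],[1,0,0,0,0,-0.7,0]]}}

```text
clock: 17.65
position: [0.4613, -0.1307, 0.249]
ee_rot: [0.731, 0.682, -0.001, 0.004]
wrist_force: [0.1, -0.1, -0.2]
gripper_width: 0.0869
grip_force: 0.0
```

Request:
{"method": "send_rows", "body": {"targets": [[1,0,0,0,0,-0.14,0],[1,0,0,0,0,-0.28,0],[1,0,0,0,0,-0.42,0],[1,0,0,0,0,-0.56,0],[1,0,0,0,0,-0.7,0]]}}

```text
clock: 18.15
position: [0.4617, -0.1294, 0.2493]
ee_rot: [0.686, 0.64, -0.251, 0.238]
wrist_force: [-0.3, -0.6, -1.3]
gripper_width: 0.0869
grip_force: 0.0
```

Run:
```python
from h import *
where()
C,im=snap('wrist','w9')
import ast
from scipy.optimize import least_squares
L=[ast.literal_eval(l) for l in open('log.txt')]
def fk(x,q):
    a1,L2,L3,e,d1,d6,off,w,y0=x
    Rz=lambda a:R.from_euler('z',a).as_matrix();Ry=lambda a:R.from_euler('y',a).as_matrix()
    p=np.array([a1,off,d1])+Ry(q[1])@[0,0,L2]
    A=Ry(q[1]+q[2]);p=p+A@[e,0,L3]
    A=A@Rz(q[3]);p=p+A@[0,w,0];A=A@Ry(q[4])@Rz(q[5]+y0);p=p+A@[0,0,d6]
    return Rz(q[0])@p,Rz(q[0])@A
def err(x):
    r=[]
    for q,p,o in L:
        P,A=fk(x,q);r+=list((P-p)*10);r+=list(.5*(A.T@R.from_quat(o).as_matrix()-np.eye(3)).ravel())
    return r
best=None
for y0 in (1.57,-1.57,0):
    s=least_squares(err,[0,.41,.55,.05,.2,.22,.04,.04,y0]); print(s.x.round(4),s.cost,np.abs(s.fun).max())
    if best is None or s.cost<best.cost:best=s
np.save('fk.npy',best.x)
```

```text
t18.1 grasp [ 0.4621 -0.1223  0.2577] xyaw 86.2 tilt -40.4 q [ 0.018 -0.071  1.953 -0.718  1.385  0.272] w 0.0869 F0.0 wf [-0.3 -0.6 -1.3]
[0.     0.4116 0.5477 0.0524 0.3111 0.3347 0.0786 0.     1.5708] 3.430369077728231e-29 2.7755575615628914e-15
[ 0.      0.4116  0.5477  0.0524  0.3111  0.3347  0.0786 -0.      1.5708] 7.159795029680406e-26 1.6986412276764895e-13
[0.     0.4116 0.5477 0.0524 0.3111 0.3347 0.0786 0.     1.5708] 3.99506253931961e-24 1.0155071228368229e-12
```

The FK model fits exactly, so I can check reach in advance. Next I'll measure the castings and check the flip plan: two 90° rolls, tilt -35°→+55°.

```bash
cat >> h.py <<'E'
from scipy.optimize import least_squares
LO=np.array([-2.98,-.91,.09,-1.24,.2,-2.68]);HI=np.array([2.98,2.08,2.57,4.39,2.65,2.68])
def fk(q):
    a1,L2,L3,e,d1,d6,off,w,y0=0,.4116,.5477,.0524,.3111,.3347,.0786,0,np.pi/2
    Rz=lambda a:R.from_euler('z',a).as_matrix();Ry=lambda a:R.from_euler('y',a).as_matrix()
    A=Ry(q[1]+q[2]);p=np.array([0,off,d1])+Ry(q[1])@[0,0,L2]+A@[e,0,L3]
    A=A@Rz(q[3])@Ry(q[4])@Rz(q[5]+y0);p=p+A@[0,0,d6]
    return Rz(q[0])@p,Rz(q[0])@A
def ik(g,seed):
    M=frame(*g[1:]);p=np.array(g[0])+.011*M[:,2]
    f=lambda q:np.r_[(fk(q)[0]-p)*10,((fk(q)[1]-M)).ravel()]
    s=least_squares(f,np.clip(seed,LO+.01,HI-.01),bounds=(LO,HI));return s.x,s.cost
E
cat > m.py <<'E'
from h import *
import sys
def castings(f,C,show=1):
    im=cv2.imread(f'pics/{f}.png');out=[]
    v=im.max(2);s=im.max(2).astype(int)-im.min(2)
    bl=cv2.medianBlur(v,3)
    for lo,hi in ((35,75),(75,100)):
        m=((bl>=lo)&(bl<hi)&(s<14)).astype(np.uint8)*255
        m[:195]=0;m[275:]=0;m[:,:230]=0;m[:,460:]=0
        for c in cv2.findContours(m,0,1)[0]:
            if 180<cv2.contourArea(c)<520:
                r=cv2.minAreaRect(c);b=px2w(C,cv2.boxPoints(r),.022);
                print(f,lo,cv2.contourArea(c),np.round(r[0],1),px2w(C,r[0],.015)[0].round(4),[(np.linalg.norm(b[i+1]-b[i]).round(3),np.degrees(np.arctan2(*(b[i+1]-b[i])[1::-1])).round(1)) for i in (0,1)])
if __name__=='__main__':
    castings('top0',cam('top'));castings('top2',cam('top'))
E
python3 m.py
python3 - <<'E'
from h import *
q=np.array([-.1,0,1.9,0,1.3,0.])
for nm,(x,y,ya) in dict(A=(.476,.10,77),B=(.45,-.025,81),C=(.437,-.29,90)).items():
    for t,z in ((0,.1),(-35,.1),(-35,.022),(10,.08),(55,.034),(55,.1),(55,.02),(75,.03)):
        s,c=ik(((x,y,z),ya,t),q if t!=0 else np.array([np.arctan2(y,x)-.1,0,1.9,0,1.3,0]));q=s
        print(nm,t,z,s.round(2),'%.1e'%c,'margin %.2f'%min((s-LO).min(),(HI-s).min()))
E
```

```text
top0 35 305.5 [314.6 230.7] [ 0.4501 -0.0258  0.015 ] [(np.float64(0.063), np.float64(-7.8)), (np.float64(0.056), np.float64(-97.8))]
top0 35 304.0 [275.5 221.5] [0.4761 0.1016 0.015 ] [(np.float64(0.062), np.float64(-11.9)), (np.float64(0.059), np.float64(-102.4))]
top0 75 280.5 [397.  239.5] [ 0.4297 -0.2917  0.015 ] [(np.float64(0.057), np.float64(-88.3)), (np.float64(0.06), np.float64(-179.4))]
top2 35 197.0 [313.7 230.8] [ 0.4495 -0.023   0.015 ] [(np.float64(0.059), np.float64(-8.6)), (np.float64(0.046), np.float64(-98.6))]
A 0 0.1 [ 0.04  0.04  2.01 -0.    1.09  0.27] 9.2e-28 margin 0.56
A -35 0.1 [ 0.36  0.36  1.76 -0.5   1.41  0.77] 3.2e-25 margin 0.74
A -35 0.022 [ 0.36  0.49  1.77 -0.52  1.3   0.84] 2.5e-21 margin 0.72
A 10 0.08 [-0.07  0.03  2.07  0.2   1.02  0.05] 2.2e-27 margin 0.50
A 55 0.034 [-0.54  0.39  2.12  0.96  1.25 -0.94] 5.4e-30 margin 0.45
A 55 0.1 [-0.54  0.22  2.14  0.93  1.34 -0.81] 3.5e-30 margin 0.43
A 55 0.02 [-0.54  0.43  2.11  0.97  1.24 -0.96] 2.3e-30 margin 0.46
A 75 0.03 [-0.64  0.68  2.02  1.09  1.5  -1.17] 1.7e-21 margin 0.55
B 0 0.1 [-0.23 -0.04
[... 367 characters left out ...]
 2.7e-19 margin 0.57
B 55 0.02 [-0.77  0.51  1.98  0.75  1.4  -1.04] 9.6e-32 margin 0.59
B 75 0.03 [-0.85  0.75  1.85  0.85  1.66 -1.16] 2.2e-24 margin 0.72
C 0 0.1 [-0.74  0.13  1.91  0.    1.1  -0.74] 5.4e-23 margin 0.66
C -35 0.1 [-0.41  0.06  2.12 -0.77  0.85  0.08] 1.2e-27 margin 0.45
C -35 0.022 [-0.41  0.23  2.13 -0.9   0.74  0.26] 3.9e-20 margin 0.34
C 10 0.08 [-0.81  0.24  1.84  0.13  1.19 -0.87] 1.2e-21 margin 0.73
C 55 0.034 [-1.02  0.81  1.41  0.46  1.78 -1.13] 3.1e-18 margin 0.87
C 55 0.1 [-1.02  0.71  1.43  0.47  1.85 -1.09] 2.0e-26 margin 0.80
C 55 0.02 [-1.02  0.84  1.4   0.46  1.76 -1.14] 6.9e-30 margin 0.89
C 75 0.03 [-1.05  1.06  1.22  0.57  2.05 -1.13] 6.0e-23 margin 0.60
```

```bash
cat > flip.py <<'E'
from h import *
import sys
x,y,ya,zg=map(float,sys.argv[1:5])
zl=frame(ya,-35)[:,2];c=np.array([x,y,zg])
G=[((x,y,.16),ya,0),(tuple(c-.08*zl),ya,-35),(tuple(c),ya,-35),((x,y,.075),ya,-35),((x,y,.075),ya,7),((x,y,.075),ya,49),((x,y,.032),ya,55),((x,y,.029),ya,55)]
if len(sys.argv)>5: G=G[int(sys.argv[5]):]
where();plan(*G)
E
python3 flip.py .450 -.0255 82 .0225
```

```text
t18.2 grasp [ 0.4605 -0.1207  0.2541] xyaw 86.3 tilt -40.8 q [ 0.024 -0.066  1.957 -0.723  1.386  0.278] w 0.0873 F0.0 wf [-2.7  2.1 -2. ]
rows>=4.8 shift [14.01 -1.67  0.7 ] turn [0.027 0.711 0.072]
rows>=4.1 shift [3.96 0.   7.  ] turn [-0.    -0.611  0.   ]
rows>=1.6 shift [-0. -0.  8.] turn [0. 0. 0.]
rows>=1.1 shift [-3.01  0.   -4.3 ] turn [0. 0. 0.]
rows>=4.9 shift [ 0.74 -0.   -0.28] turn [0.    0.733 0.   ]
rows>=4.9 shift [ 0.74  0.   -0.28] turn [-0.     0.733 -0.   ]
rows>=0.8 shift [-3.13 -0.    2.82] turn [ 0.     0.105 -0.   ]
rows>=0.1 shift [-0.25  0.    0.17] turn [0. 0. 0.]
```

Request:
{"method": "send_rows", "body": {"targets": [[1,3,-0.4,0.2,0,0.14,0],[1,6,-0.8,0.4,0,0.28,0.03],[1,9,-1.2,0.6,0,0.42,0.05],[1,12,-1.5,0.7,0.01,0.56,0.07],[1,14,-1.7,0.7,0.03,0.71,0.07]]}}

```text
clock: 18.7
position: [0.4511, -0.0249, 0.1521]
ee_rot: [0.756, 0.655, 0.005, -0.006]
wrist_force: [-0.8, -0.1, -0.8]
gripper_width: 0.0871
grip_force: 0.0
```

Request:
{"method": "send_rows", "body": {"targets": [[1,1,0,1.4,0,-0.14,0],[1,2,0,2.8,0,-0.28,0],[1,3,0,4.2,0,-0.42,0],[1,3.5,0,5.6,0,-0.56,0],[1,4,0,7,0,-0.61,0]]}}

```text
clock: 19.2
position: [0.4566, 0.0152, 0.0814]
ee_rot: [0.72, 0.626, -0.226, 0.194]
wrist_force: [-0.7, 0.8, -0.8]
gripper_width: 0.0872
grip_force: 0.0
```

```bash
python3 flip.py .450 -.0255 82 .0225 2
python3 - <<'E'
from h import *
C,im=snap('scene','s10');cv2.imwrite('pics/s10w.png',im[160:320,200:400])
E
python3 -c "
from h import *
where()"
```

```text
t19.2 grasp [0.4575 0.0214 0.0905] xyaw 82.0 tilt -34.6 q [ 0.247  0.24   1.934 -0.58   1.278  0.647] w 0.0872 F0.0 wf [-0.7  0.8 -0.8]
rows>=1.7 shift [-0.06 -0.06  8.3 ] turn [-0.003 -0.007  0.001]
rows>=1.1 shift [-3.01  0.   -4.3 ] turn [0. 0. 0.]
rows>=4.9 shift [ 0.74 -0.   -0.28] turn [0.    0.733 0.   ]
rows>=4.9 shift [ 0.74  0.   -0.28] turn [-0.     0.733 -0.   ]
rows>=0.8 shift [-3.13 -0.    2.82] turn [ 0.     0.105 -0.   ]
rows>=0.1 shift [-0.25  0.    0.17] turn [0. 0. 0.]
t19.2 grasp [0.4556 0.0219 0.0874] xyaw 82.0 tilt -34.6 q [ 0.249  0.245  1.936 -0.579  1.277  0.648] w 0.0870 F0.0 wf [-3.4 -0.3 -1.6]
```

Request:
{"method": "send_rows", "body": {"targets": [[1,0,0,2,0,0,0],[1,0,0,4,0,0,0],[1,0,0,6,0,0,0],[1,0,0,7.3,0,0,0],[1,0,0,7.9,0,0,0]]}}

```text
clock: 19.75
position: [0.4492, -0.0314, 0.0167]
ee_rot: [0.722, 0.625, -0.225, 0.192]
wrist_force: [-0.6, -0.1, -0.6]
gripper_width: 0.0871
grip_force: 0.0
```

Request:
{"method": "send_rows", "body": {"targets": [[-0.2,0,0,0,0,0,0],[-0.2,0,0,0,0,0,0],[-0.2,0,0,0,0,0,0],[-0.2,0,0,0,0,0,0],[-0.2,0,0,0,0,0,0]], "squeeze": 30}}

```text
clock: 20.25
position: [0.45, -0.0302, 0.0176]
ee_rot: [0.722, 0.626, -0.225, 0.193]
wrist_force: [-0.9, 1.8, 4.2]
gripper_width: 0.0637
grip_force: 30.0
```

```bash
python3 flip.py .450 -.0255 82 .0225 3
```

```text
t20.2 grasp [ 0.4509 -0.0241  0.0267] xyaw 81.8 tilt -34.4 q [ 0.16   0.317  1.995 -0.64   1.126  0.673] w 0.0637 F30.0 wf [-0.9  1.8  4.2]
rows>=1.0 shift [-2.87 -0.08 -3.9 ] turn [-0.005 -0.01  -0.001]
rows>=4.9 shift [ 0.74 -0.   -0.28] turn [0.    0.733 0.   ]
rows>=4.9 shift [ 0.74  0.   -0.28] turn [-0.     0.733 -0.   ]
rows>=0.8 shift [-3.13 -0.    2.82] turn [ 0.     0.105 -0.   ]
rows>=0.1 shift [-0.25  0.    0.17] turn [0. 0. 0.]
```

Request:
{"method": "send_rows", "body": {"targets": [[-0.2,-0.5,0,-0.7,0,0,0],[-0.2,-1,0,-1.5,0,0,0],[-0.2,-1.7,0,-2.4,0,0,0],[-0.2,-2.4,0,-3.2,0,0,0],[-0.2,-2.9,0,-3.9,0,0,0]]}}

```text
clock: 20.75
position: [0.4499, -0.0326, 0.0669]
ee_rot: [0.722, 0.626, -0.225, 0.193]
wrist_force: [-0.5, -0.2, -1.5]
gripper_width: 0.0636
grip_force: 30.0
```

Request:
{"method": "send_rows", "body": {"targets": [[-0.2,0.15,0,-0.06,0,0.147,0],[-0.2,0.3,0,-0.12,0,0.293,0],[-0.2,0.45,0,-0.17,0,0.44,0],[-0.2,0.6,0,-0.22,0,0.586,0],[-0.2,0.74,0,-0.28,0,0.733,0]]}}

```text
clock: 21.25
position: [0.4517, -0.025, 0.0657]
ee_rot: [0.754, 0.654, 0.052, -0.044]
wrist_force: [-0.3, -0.5, -3.0]
gripper_width: 0.0638
grip_force: 30.0
```

Request:
{"method": "send_rows", "body": {"targets": [[-0.2,0.15,0,-0.06,0,0.147,0],[-0.2,0.3,0,-0.12,0,0.293,0],[-0.2,0.45,0,-0.17,0,0.44,0],[-0.2,0.6,0,-0.22,0,0.586,0],[-0.2,0.74,0,-0.28,0,0.733,0]]}}

```text
clock: 21.75
position: [0.4525, -0.0195, 0.0689]
ee_rot: [0.686, 0.594, 0.318, -0.275]
wrist_force: [1.0, -0.8, -2.6]
gripper_width: 0.0636
grip_force: 30.0
```

```bash
python3 flip.py .450 -.0255 82 .0225 6
```

```text
t21.8 grasp [ 0.4513 -0.0278  0.076 ] xyaw 81.7 tilt 49.8 q [-0.739  0.324  2.01   0.692  1.433 -0.922] w 0.0636 F30.0 wf [ 1.  -0.8 -2.6]
rows>=0.9 shift [-3.12 -0.17  3.  ] turn [ 0.004  0.091 -0.002]
rows>=0.1 shift [-0.25  0.    0.17] turn [0. 0. 0.]
```

Request:
{"method": "send_rows", "body": {"targets": [[-0.2,-0.6,0,0.6,0,0.03,0],[-0.2,-1.3,0,1.2,0,0.06,0],[-0.2,-2,0,1.9,0,0.1,0],[-0.2,-2.6,0,2.5,0,0.1,0],[-0.2,-3.1,0,3,0,0.1,0]]}}

```text
clock: 22.25
position: [0.4518, -0.0155, 0.0239]
ee_rot: [0.67, 0.579, 0.349, -0.305]
wrist_force: [0.5, 1.0, -1.5]
gripper_width: 0.0636
grip_force: 30.0
```

Request:
{"method": "send_rows", "body": {"targets": [[-0.2,-0.05,0,0.05,0,0,0],[-0.2,-0.1,0,0.1,0,0,0],[-0.2,-0.15,0,0.1,0,0,0],[-0.2,-0.15,0,0.1,0,0,0],[-0.2,-0.15,0,0.1,0,0,0]]}}

```text
clock: 22.75
position: [0.452, -0.0154, 0.0229]
ee_rot: [0.67, 0.579, 0.349, -0.305]
wrist_force: [0.4, -0.0, -2.3]
gripper_width: 0.0641
grip_force: 30.0
```

```bash
python3 -c "
from h import *
where();snap('scene','s11')"
```

```text
t22.8 grasp [ 0.4507 -0.0243  0.0292] xyaw 81.8 tilt 55.3 q [-0.765  0.494  1.97   0.739  1.427 -1.027] w 0.0641 F30.0 wf [ 0.4 -0.  -2.3]
```

Request:
{"method": "send_rows", "body": {"targets": [[-0.2,-0.08,0,0.06,0,0,0],[-0.2,-0.08,0,0.06,0,0,0],[-0.2,-0.16,0,0.12,0,0,0],[-0.2,-0.16,0,0.12,0,0,0],[-0.2,-0.16,0,0.12,0,0,0]]}}

```text
clock: 23.3
position: [0.452, -0.0154, 0.0225]
ee_rot: [0.669, 0.579, 0.351, -0.306]
wrist_force: [-5.9, -3.9, 11.7]
gripper_width: 0.0638
grip_force: 30.0
```

Request:
{"method": "send_rows", "body": {"targets": [[-0.2,-0.08,0,0.06,0,0,0],[-0.2,-0.08,0,0.06,0,0,0],[-0.2,-0.08,0,0.06,0,0,0],[-0.2,-0.08,0,0.06,0,0,0],[-0.2,-0.08,0,0.06,0,0,0]]}}

```text
clock: 23.8
position: [0.452, -0.0154, 0.0225]
ee_rot: [0.669, 0.579, 0.351, -0.306]
wrist_force: [-8.1, -6.9, 18.2]
gripper_width: 0.0639
grip_force: 30.0
```

Request:
{"method": "send_rows", "body": {"targets": [[0.3,0.1,0,-0.1,0,0,0],[0.7,0.2,0,-0.15,0,0,0],[1,0.2,0,-0.15,0,0,0],[1,0.2,0,-0.15,0,0,0],[1,0.2,0,-0.15,0,0,0]]}}

```text
clock: 24.3
position: [0.4517, -0.0151, 0.0219]
ee_rot: [0.67, 0.579, 0.349, -0.305]
wrist_force: [0.3, 0.6, -0.1]
gripper_width: 0.0846
grip_force: 0.0
```

Request:
{"method": "send_rows", "body": {"targets": [[1,0,0,-1.5,0,0,0],[1,0,0,-4,0,0,0],[1,0,0,-7,0,0,0],[1,0,0,-10,0,0,0],[1,0,0,-13,0,0,0]]}}

```text
clock: 24.8
position: [0.4364, -0.1228, 0.0973]
ee_rot: [0.67, 0.579, 0.349, -0.305]
wrist_force: [0.0, -1.1, 0.6]
gripper_width: 0.0871
grip_force: 0.0
```

Request:
{"method": "send_rows", "body": {"targets": [[1,1,0,-3,0,-0.14,0],[1,2,0,-5,0,-0.28,0],[1,3,0,-7,0,-0.42,0],[1,4,0,-8,0,-0.56,0],[1,4,0,-8,0,-0.7,0]]}}

```text
clock: 25.3
position: [0.4324, -0.1666, 0.1786]
ee_rot: [0.751, 0.648, 0.097, -0.083]
wrist_force: [0.3, -0.3, -1.4]
gripper_width: 0.087
grip_force: 0.0
```

Run:
```python
from h import *
where()
C,im=snap('scene','s12');Cw,w=snap('wrist','w12b');Ct,t=snap('top','t12')
a=cv2.resize(im[150:310,200:420],(660,480));cv2.imwrite('pics/c12.png',a)
P=[.4507,-.0243,0]
print('pred standing base centre px scene',w2px(C,P),'top of it',w2px(C,[.4507,-.0243,.056]),'wrist',w2px(Cw,[.4507,-.0243,.056]),'top',w2px(Ct,[.4507,-.0243,.056]))
```

```text
t25.3 grasp [ 0.432  -0.1694  0.1893] xyaw 81.6 tilt 14.7 q [-0.7   -0.054  1.941  0.221  1.395 -0.608] w 0.0870 F0.0 wf [ 0.3 -0.3 -1.4]
pred standing base centre px scene [[294.6189394  251.22387404]] top of it [[293.518155   237.25896392]] wrist [[319.83185142  89.29740421]] top [[313.93875016 230.73028476]]
```

View pics/c12.png

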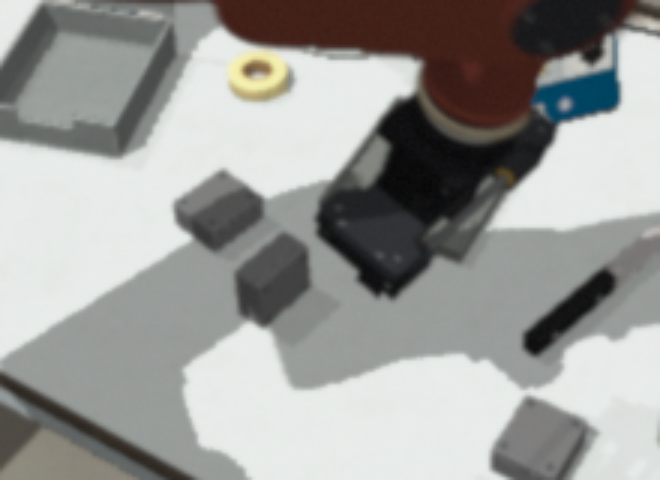

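c12 shows the casting standing on its side face (crop (272,280)) with the closed top facing right. I'll locate it numerically and do the second roll.

```bash
cat > flip2.py <<'E'
from h import *
import sys
x,y,ya=map(float,sys.argv[1:4])  # standing centre
k=int(sys.argv[4]) if len(sys.argv)>4 else 0
l=frame(ya)[:,0];zl=frame(ya,-35)[:,2];c=np.array([x,y,.030])+.008*l
e=np.array([c[0],c[1],0])
G=[(tuple(c-.09*zl),ya,-35),(tuple(c),ya,-35),(tuple(e+[0,0,.08]),ya,-35),(tuple(e+[0,0,.08]),ya,7),(tuple(e+[0,0,.08]),ya,49),(tuple(e+[0,0,.026]),ya,55)]
where();plan(*G[k:])
E
python3 - <<'E'
from h import *
st=readout.observe();C=cam('wrist',st);im=cv2.imread('pics/w12b.png');v=cv2.medianBlur(im.max(2),3)
print(v[70:130:6,270:380:8])
for lo,hi in ((20,60),(60,90),(90,125)):
    m=((v>=lo)&(v<hi)).astype(np.uint8)*255;m[:40]=0;m[200:]=0
    for c in cv2.findContours(m,0,1)[0]:
        if 300<cv2.contourArea(c)<5000:
            r=cv2.minAreaRect(c);b=px2w(C,cv2.boxPoints(r),.056);print(lo,cv2.contourArea(c),np.round(r[0]),px2w(C,r[0],.056)[0].round(4),[(np.linalg.norm(b[i+1]-b[i]).round(3),np.degrees(np.arctan2(*(b[i+1]-b[i])[1::-1])).round(1)) for i in (0,1)])
E
python3 flip2.py .4523 -.0127 81.8; python3 -c "
from m import *
castings('t12',cam('top'))"
```

```text
[[168 167 166  98  97  98  97  97  98  96 148 167 167 168]
 [168 167 167  99  99  99  99  98  98  99 152 167 168 167]
 [168 168 167  99  99  99  99 100  98  99 149 167 168 167]
 [169 167 167  98  99  99  99  98  98  99 151 167 168 167]
 [234 235 224  62  64  63  64  62  64  62 157 168 168 167]
 [234 234 235  62  62  62  62  60  60  60 166 169 168 168]
 [234 235 235 146  59  63  64  64  63  61 167 169 168 168]
 [234 235 234 169 151 151 151 151 151 151 167 168 167 169]
 [235 235 234 165 150 152 152 153 152 150 168 168 163 167]
 [234 235 175 167 152 150 151 151 152 150 168 168 165 168]]
20 1206.5 [ 10. 140.] [ 0.0978 -0.0212  0.056 ] [(np.float64(0.096), np.float64(82.9)), (np.float64(0.027), np.float64(-10.9))]
20 730.5 [ 51. 128.] [ 0.1505 -0.0157  0.056 ] [(np.float64(0.009), np.float64(-4.9)), (np.float64(0.162), np.float64(-88.9))]
60 768.0 [320. 100.] [ 0.4468 -0.0322  0.056 ] [(np.float64(0.06), np.float64(-8.2)), (np.float64(0.016), np.float64(-98.2))]
60 3645.0 [ 22. 144.] [ 0.1124 -0.0278  0.056 ] [(np.float64(0.074), np.float64(-4.8)), (np.float64(0.131), np.float64(-89.2))]

[... 562 characters left out ...]
t64(0.062), np.float64(-8.2)), (np.float64(0.03), np.float64(-98.3))]
90 704.5 [464.  54.] [ 0.6055 -0.0038  0.056 ] [(np.float64(0.138), np.float64(22.1)), (np.float64(0.041), np.float64(-69.6))]
t25.4 grasp [ 0.4311 -0.1658  0.1869] xyaw 81.9 tilt 15.1 q [-0.698 -0.051  1.944  0.226  1.397 -0.613] w 0.0868 F0.0 wf [ 0.8  0.  -0.5]
rows>=5.8 shift [ 1.766e+01 -1.000e-02  1.323e+01] turn [-0.001 -0.875  0.003]
rows>=1.8 shift [-0. -0.  9.] turn [0. 0. 0.]
rows>=1.0 shift [-2.87  0.   -4.1 ] turn [0. 0. 0.]
rows>=4.9 shift [ 0.74 -0.   -0.28] turn [ 0.     0.733 -0.   ]
rows>=4.9 shift [ 0.74  0.   -0.28] turn [0.    0.733 0.   ]
rows>=1.1 shift [-3.96  0.    3.54] turn [ 0.     0.105 -0.   ]
```

Request:
{"method": "send_rows", "body": {"targets": [[1,4.5,0,0.5,0,-0.145,0],[1,9,0,3,0,-0.29,0],[1,13,0,6,0,-0.435,0],[1,16,0,9,0,-0.58,0],[1,17.6,0,12,0,-0.725,0]]}}

```text
clock: 25.95
position: [0.4606, 0.0318, 0.1092]
ee_rot: [0.742, 0.641, -0.15, 0.126]
wrist_force: [1.6, -0.7, -0.3]
gripper_width: 0.0868
grip_force: 0.0
```

```bash
python3 flip2.py .451 -.0115 81.8
```

```text
t25.9 grasp [0.4613 0.036  0.1193] xyaw 81.5 tilt -22.6 q [ 0.163  0.099  1.958 -0.396  1.24   0.47 ] w 0.0868 F0.0 wf [ 1.6 -0.7 -0.3]
rows>=1.4 shift [ 1.39 -0.33  0.99] turn [-0.006 -0.216 -0.002]
rows>=1.8 shift [ 0. -0.  9.] turn [0. 0. 0.]
rows>=1.0 shift [-2.87  0.   -4.1 ] turn [0. 0. 0.]
rows>=4.9 shift [ 0.74 -0.   -0.28] turn [ 0.     0.733 -0.   ]
rows>=4.9 shift [ 0.74  0.   -0.28] turn [0.    0.733 0.   ]
rows>=1.1 shift [-3.96  0.    3.54] turn [ 0.     0.105 -0.   ]
```

Request:
{"method": "send_rows", "body": {"targets": [[1,0.7,-0.2,0.5,0,-0.11,0],[1,1.4,-0.3,1,0,-0.216,0],[1,1.4,-0.3,1,0,-0.216,0],[1,1.4,-0.3,1,0,-0.216,0],[1,1.4,-0.3,1,0,-0.216,0]]}}

```text
clock: 26.45
position: [0.4573, 0.0397, 0.0937]
ee_rot: [0.722, 0.624, -0.229, 0.191]
wrist_force: [0.8, -0.6, -0.5]
gripper_width: 0.0866
grip_force: 0.0
```

Request:
{"method": "send_rows", "body": {"targets": [[1,0,0,2,0,0,0],[1,0,0,4,0,0,0],[1,0,0,6,0,0,0],[1,0,0,8,0,0,0],[1,0,0,9,0,0,0]]}}

```text
clock: 26.95
position: [0.4486, -0.0118, 0.0197]
ee_rot: [0.722, 0.624, -0.229, 0.192]
wrist_force: [0.4, -0.7, 0.4]
gripper_width: 0.0867
grip_force: 0.0
```

Request:
{"method": "send_rows", "body": {"targets": [[-0.2,0,0,0,0,0,0],[-0.2,0,0,0,0,0,0],[-0.2,0,0,0,0,0,0],[-0.2,0,0,0,0,0,0],[-0.2,0,0,0,0,0,0]]}}

```text
clock: 27.45
position: [0.4503, -0.0093, 0.0206]
ee_rot: [0.721, 0.625, -0.228, 0.193]
wrist_force: [2.5, 1.2, 4.5]
gripper_width: 0.0638
grip_force: 30.0
```

```bash
python3 flip2.py .451 -.0115 81.8 2
```

```text
t27.4 grasp [ 0.4513 -0.0031  0.0296] xyaw 81.7 tilt -34.8 q [ 0.204  0.33   1.973 -0.623  1.159  0.695] w 0.0638 F30.0 wf [2.5 1.2 4.5]
rows>=1.0 shift [-2.91  0.06 -4.12] turn [-0.006 -0.004  0.003]
rows>=4.9 shift [ 0.74 -0.   -0.28] turn [ 0.     0.733 -0.   ]
rows>=4.9 shift [ 0.74  0.   -0.28] turn [0.    0.733 0.   ]
rows>=1.1 shift [-3.96  0.    3.54] turn [ 0.     0.105 -0.   ]
```

Request:
{"method": "send_rows", "body": {"targets": [[-0.2,-0.5,0,-0.7,0,0,0],[-0.2,-1,0,-1.5,0,0,0],[-0.2,-1.7,0,-2.4,0,0,0],[-0.2,-2.4,0,-3.3,0,0,0],[-0.2,-2.9,0,-4.1,0,0,0]]}}

```text
clock: 27.95
position: [0.4497, -0.0102, 0.0711]
ee_rot: [0.721, 0.625, -0.229, 0.193]
wrist_force: [0.5, -0.0, -2.3]
gripper_width: 0.0637
grip_force: 30.0
```

Request:
{"method": "send_rows", "body": {"targets": [[-0.2,0.15,0,-0.06,0,0.147,0],[-0.2,0.3,0,-0.12,0,0.293,0],[-0.2,0.45,0,-0.17,0,0.44,0],[-0.2,0.6,0,-0.22,0,0.586,0],[-0.2,0.74,0,-0.28,0,0.733,0]]}}

```text
clock: 28.45
position: [0.4516, -0.0027, 0.0699]
ee_rot: [0.755, 0.653, 0.048, -0.044]
wrist_force: [-0.2, 0.5, -2.5]
gripper_width: 0.0638
grip_force: 30.0
```

Request:
{"method": "send_rows", "body": {"targets": [[-0.2,0.15,0,-0.06,0,0.147,0],[-0.2,0.3,0,-0.12,0,0.293,0],[-0.2,0.45,0,-0.17,0,0.44,0],[-0.2,0.6,0,-0.22,0,0.586,0],[-0.2,0.74,0,-0.28,0,0.733,0]]}}

```text
clock: 28.95
position: [0.4525, 0.0028, 0.0731]
ee_rot: [0.688, 0.593, 0.315, -0.275]
wrist_force: [-0.2, 0.0, -1.8]
gripper_width: 0.0636
grip_force: 30.0
```

Request:
{"method": "send_rows", "body": {"targets": [[-0.2,-0.8,0,0.7,0,0.03,0],[-0.2,-1.6,0,1.4,0,0.06,0],[-0.2,-2.4,0,2.1,0,0.105,0],[-0.2,-3.2,0,2.8,0,0.105,0],[-0.2,-3.9,0,3.5,0,0.105,0]]}}

```text
clock: 29.45
position: [0.4513, 0.005, 0.0187]
ee_rot: [0.672, 0.578, 0.348, -0.306]
wrist_force: [-6.2, -18.5, 17.3]
gripper_width: 0.0641
grip_force: 29.9
```

Request:
{"method": "send_rows", "body": {"targets": [[-0.2,0,0,0,0,0,0],[-0.2,-0.08,0,0.06,0,0,0],[-0.2,-0.08,0,0.06,0,0,0],[-0.2,-0.08,0,0.06,0,0,0],[-0.2,-0.08,0,0.06,0,0,0]]}}

```text
clock: 29.95
position: [0.4513, 0.0055, 0.0183]
ee_rot: [0.672, 0.578, 0.348, -0.306]
wrist_force: [-0.2, -0.1, -1.8]
gripper_width: 0.0634
grip_force: 30.0
```

Request:
{"method": "send_rows", "body": {"targets": [[-0.2,0,0,0,0,0,0],[-0.2,-0.08,0,0.06,0,0,0],[-0.2,-0.08,0,0.06,0,0,0],[-0.2,-0.08,0,0.06,0,0,0],[-0.2,-0.08,0,0.06,0,0,0]]}}

```text
clock: 30.45
position: [0.4513, 0.0055, 0.0183]
ee_rot: [0.671, 0.578, 0.349, -0.306]
wrist_force: [-3.2, -2.0, 6.6]
gripper_width: 0.0636
grip_force: 30.0
```

```bash
python3 -c "
from h import *
where()"
```

```text
t30.4 grasp [ 0.4501 -0.0035  0.0245] xyaw 81.7 tilt 55.3 q [-0.734  0.488  1.997  0.763  1.401 -1.023] w 0.0636 F30.0 wf [-3.2 -2.   6.6]
```

Casting B is now on the bench. I'll release it, retreat and relocate casting A.

Request:
{"method": "send_rows", "body": {"targets": [[0.3,0,0,0,0,0,0],[0.7,0.1,0,-0.1,0,0,0],[1,0.1,0,-0.1,0,0,0],[1,0.1,0,-0.1,0,0,0],[1,0.1,0,-0.1,0,0,0]]}}

```text
clock: 30.95
position: [0.4512, 0.0052, 0.0185]
ee_rot: [0.672, 0.578, 0.348, -0.306]
wrist_force: [-0.1, 0.1, 0.6]
gripper_width: 0.0847
grip_force: 0.0
```

Request:
{"method": "send_rows", "body": {"targets": [[1,0,0,-1.5,0,0,0],[1,0,0,-4,0,0,0],[1,0,0,-7,0,0,0],[1,0,0,-10,0,0,0],[1,0,0,-13,0,0,0]]}}

```text
clock: 31.45
position: [0.436, -0.1023, 0.094]
ee_rot: [0.672, 0.578, 0.348, -0.306]
wrist_force: [0.4, 0.5, -0.5]
gripper_width: 0.0872
grip_force: 0.0
```

Request:
{"method": "send_rows", "body": {"targets": [[1,1,0,-3,0,-0.14,0],[1,2,0,-5,0,-0.28,0],[1,3,0,-7,0,-0.42,0],[1,4,0,-9,0,-0.56,0],[1,4,0,-11,0,-0.7,0]]}}

```text
clock: 31.95
position: [0.428, -0.1694, 0.1917]
ee_rot: [0.751, 0.648, 0.095, -0.085]
wrist_force: [0.5, -0.1, -0.4]
gripper_width: 0.0875
grip_force: 0.0
```

Request:
{"method": "send_rows", "body": {"targets": [[1,3,0,-1,0,-0.14,0],[1,6,0,-2,0,-0.27,0],[1,8,0,-3,0,-0.27,0],[1,8,0,-3,0,-0.27,0],[1,8,0,-3,0,-0.27,0]]}}

```text
clock: 32.45
position: [0.4379, -0.0993, 0.2386]
ee_rot: [0.756, 0.654, -0.005, -0.001]
wrist_force: [0.6, -0.3, -1.0]
gripper_width: 0.0869
grip_force: 0.0
```

```bash
cat > wm.py <<'E'
from h import *
def wm(f,C,z=.03,lo=35,hi=145,vmax=225,amin=500,vals=((40,75),(75,112),(112,146))):
    im=cv2.imread(f'pics/{f}.png');v=cv2.medianBlur(im.max(2),5);s=im.max(2).astype(int)-im.min(2)
    for a,b in vals:
        m=((v>=a)&(v<b)&(s<16)).astype(np.uint8)*255;m[vmax:]=0
        for c in cv2.findContours(m,0,1)[0]:
            if amin<cv2.contourArea(c)<8000:
                r=cv2.minAreaRect(c);p=px2w(C,cv2.boxPoints(r),z);n=[np.linalg.norm(p[i+1]-p[i]) for i in (0,1)]
                if .045<max(n)<.085 and min(n)>.02: print(f,a,int(cv2.contourArea(c)),np.round(r[0]),px2w(C,r[0],z)[0].round(4),[(n[i].round(3),np.degrees(np.arctan2(*(p[i+1]-p[i])[1::-1])).round(1)) for i in (0,1)])
E
python3 - <<'E'
from wm import *
where();C,im=snap('wrist','w13');wm('w13',C);print('pred B',w2px(C,[.451,-.002,.03]),'pred A',w2px(C,[.476,.1016,.03]))
for z,P in (('A',[.476,.1016]),('B',[.451,-.002])):
    u,v=w2px(C,P+[.03])[0].astype(int);print(im.max(2)[max(v-30,0):v+31:5,max(u-35,0):u+36:5])
from m import castings
snap('top','t13');castings('t13',cam('top'))
E
```

```text
t32.5 grasp [ 0.438  -0.0993  0.2496] xyaw 81.7 tilt -0.4 q [-0.392 -0.214  1.947 -0.009  1.415 -0.246] w 0.0869 F0.0 wf [ 0.6 -0.3 -1. ]
w13 75 1993 [322.  99.] [ 0.4501 -0.0011  0.03  ] [(np.float64(0.061), np.float64(-8.4)), (np.float64(0.054), np.float64(-97.1))]
w13 112 671 [616. 159.] [ 0.84   -0.1297  0.03  ] [(np.float64(0.075), np.float64(2.2)), (np.float64(0.057), np.float64(-70.5))]
w13 112 902 [358.  22.] [0.5039 0.0778 0.03  ] [(np.float64(0.051), np.float64(78.3)), (np.float64(0.065), np.float64(-11.1))]
pred B [[322.8567393   99.61605258]] pred A [[331.34549341   3.71833798]]
[[232 233 233 234 233 233 233 230 149 146 146 145 148 144 144]
 [233 234 233 234 234 234 232 212 147 148 147 147 144 145 143]
 [234 233 233 234 233 235 233 188 148 147 147 146 145 147 143]
 [166 166 193 232 234 233 234 176 147 149 148 147 147 145 146]
 [166 167 165 167 168 171 217 136 104 122 148 146 146 146 146]
 [165 166 165 167 165 167 160 102 103 108 148 149 146 146 144]
 [165 166 166 166 165 165 163 102  77 139 148 147 148 146 144]]
[[167 168 166 166 166 166 166 167 166 165 167 168 178 234 23
[... 326 characters left out ...]
6  98  83  98 102 102 100  99 101  99  90 121 167 166]
 [169 169 100  86  97  96  99  97  99  97 100  84 110 166 168]
 [167 168 102  83  99  99  98 100  97  97  99  82 121 169 168]
 [169 167 105  98  89  99 101  97  96  97  89  97 132 167 167]
 [168 168 119  90  86  90  87  89  90  85  87  87 148 166 168]
 [167 168 168 147 149 147 148 149 148 148 147 148 160 168 167]
 [168 168 167 149 149 153 152 151 152 152 150 150 167 167 167]]
t13 35 274.5 [308.5 230.7] [ 0.4495 -0.0061  0.015 ] [(np.float64(0.064), np.float64(-9.5)), (np.float64(0.062), np.float64(-99.6))]
t13 75 196.0 [398.  239.5] [ 0.4298 -0.2949  0.015 ] [(np.float64(0.051), np.float64(-88.3)), (np.float64(0.06), np.float64(-179.4))]
```

B lies underside up at (0.450, -0.001). A has been knocked to about (0.504, 0.08), so I'll move over and remeasure it.

Request:
{"method": "send_rows", "body": {"targets": [[1,3,0,0,0,0,0],[1,6,1,0,0,0,0],[1,9,2,0,0,0,0],[1,9,2,0,0,0,0],[1,9,2,0,0,0,0]]}}

```text
clock: 33.05
position: [0.4701, -0.0138, 0.2361]
ee_rot: [0.757, 0.654, -0.006, -0.002]
wrist_force: [-0.8, -0.4, 0.2]
gripper_width: 0.0871
grip_force: 0.0
```

Run:
```python
from wm import *
where();C,im=snap('wrist','w14');wm('w14',C)
```

```text
t33.0 grasp [ 0.4703 -0.0138  0.2471] xyaw 81.6 tilt -0.4 q [-0.192 -0.152  1.898 -0.007  1.407 -0.045] w 0.0871 F0.0 wf [-0.8 -0.4  0.2]
w14 75 1758 [308. 169.] [0.4501 0.0008 0.03  ] [(np.float64(0.061), np.float64(-8.4)), (np.float64(0.056), np.float64(-97.9))]
w14 112 1295 [342.  94.] [0.5064 0.0866 0.03  ] [(np.float64(0.054), np.float64(78.3)), (np.float64(0.062), np.float64(-11.0))]
```

```bash
python3 flip.py .5064 .0866 79 .0235
```

```text
t33.1 grasp [ 0.4702 -0.0141  0.2473] xyaw 81.6 tilt -0.4 q [-0.193 -0.152  1.898 -0.007  1.407 -0.045] w 0.0872 F0.0 wf [ 0.  -1.5  0.8]
rows>=2.8 shift [10.55  2.22  8.64] turn [-0.011  0.007  0.045]
rows>=4.1 shift [ 3.96 -0.    6.9 ] turn [-0.    -0.611  0.   ]
rows>=1.6 shift [0. 0. 8.] turn [0. 0. 0.]
rows>=1.0 shift [-2.95  0.   -4.22] turn [0. 0. 0.]
rows>=4.9 shift [ 0.74 -0.   -0.28] turn [-0.     0.733 -0.   ]
rows>=4.9 shift [ 0.74  0.   -0.28] turn [ 0.     0.733 -0.   ]
rows>=0.8 shift [-3.13  0.    2.82] turn [-0.     0.105  0.   ]
rows>=0.1 shift [-0.25  0.    0.17] turn [0. 0. 0.]
```

Request:
{"method": "send_rows", "body": {"targets": [[1,3.5,0.7,3,0,0,0.015],[1,7,1.4,6,0,0,0.03],[1,10.5,2.2,8.6,-0.01,0.01,0.045],[1,10.5,2.2,8.6,-0.01,0.01,0.045],[1,10.5,2.2,8.6,-0.01,0.01,0.045]]}}

```text
clock: 33.6
position: [0.5061, 0.0864, 0.1495]
ee_rot: [0.771, 0.637, 0.0, -0.001]
wrist_force: [0.2, -0.3, 0.7]
gripper_width: 0.0871
grip_force: 0.0
```

Request:
{"method": "send_rows", "body": {"targets": [[1,1,0,1.4,0,-0.14,0],[1,2,0,2.8,0,-0.28,0],[1,3,0,4.2,0,-0.42,0],[1,3.5,0,5.6,0,-0.56,0],[1,4,0,6.9,0,-0.61,0]]}}

```text
clock: 34.1
position: [0.5155, 0.127, 0.0819]
ee_rot: [0.736, 0.607, -0.231, 0.192]
wrist_force: [-0.8, -0.6, -1.0]
gripper_width: 0.087
grip_force: 0.0
```

Request:
{"method": "send_rows", "body": {"targets": [[1,0,0,0,0,0,0],[1,0,0,0,0,0,0],[1,0,0,0,0,0,0],[1,0,0,0,0,0,0],[1,0,0,0,0,0,0]]}}

```text
clock: 34.6
position: [0.5153, 0.1264, 0.0832]
ee_rot: [0.737, 0.607, -0.229, 0.191]
wrist_force: [0.7, -0.2, -0.3]
gripper_width: 0.0871
grip_force: 0.0
```

```bash
python3 flip.py .5064 .0866 79 .0235 2
```

```text
t34.6 grasp [0.5165 0.1325 0.0922] xyaw 79.0 tilt -34.6 q [ 0.393  0.459  1.641 -0.502  1.424  0.758] w 0.0871 F0.0 wf [ 0.7 -0.2 -0.3]
rows>=1.7 shift [ 0.03 -0.14  8.33] turn [ 0.003 -0.006 -0.002]
rows>=1.0 shift [-2.95  0.   -4.22] turn [0. 0. 0.]
rows>=4.9 shift [ 0.74 -0.   -0.28] turn [-0.     0.733 -0.   ]
rows>=4.9 shift [ 0.74  0.   -0.28] turn [ 0.     0.733 -0.   ]
rows>=0.8 shift [-3.13  0.    2.82] turn [-0.     0.105  0.   ]
rows>=0.1 shift [-0.25  0.    0.17] turn [0. 0. 0.]
```

Request:
{"method": "send_rows", "body": {"targets": [[1,0,0,2,0,0,0],[1,0,-0.1,4,0,0,0],[1,0,-0.1,6,0,0,0],[1,0,-0.1,7.6,0,0,0],[1,0,-0.1,8.3,0,0,0]]}}

```text
clock: 35.1
position: [0.5039, 0.0796, 0.0126]
ee_rot: [0.736, 0.607, -0.231, 0.19]
wrist_force: [-0.3, 1.9, 1.5]
gripper_width: 0.0873
grip_force: 1.0
```

Request:
{"method": "send_rows", "body": {"targets": [[1,0,0,0,0,0,0],[-0.2,0,0,0,0,0,0],[-0.2,0,0,0,0,0,0],[-0.2,0,0,0,0,0,0],[-0.2,0,0,0,0,0,0]]}}

```text
clock: 35.6
position: [0.5051, 0.0812, 0.0139]
ee_rot: [0.736, 0.608, -0.229, 0.191]
wrist_force: [-0.1, 0.2, 1.8]
gripper_width: 0.0637
grip_force: 29.9
```

```bash
sed -i 's/^G=\[/a,b=(float(sys.argv[6]),float(sys.argv[7])) if len(sys.argv)>7 else (x,y)\nG=[/; s/((x,y,.075),ya,49),((x,y,.032),ya,55),((x,y,.029)/((a,b,.075),ya,49),((a,b,.032),ya,55),((a,b,.029)/; s/((x,y,.075),ya,7)/((a,b,.075),ya,7)/' flip.py; python3 flip.py .5064 .0866 79 .0235 3 .512 .122
```

```text
t35.6 grasp [0.5062 0.0873 0.0229] xyaw 79.1 tilt -34.7 q [ 0.33   0.512  1.729 -0.544  1.277  0.782] w 0.0637 F29.9 wf [-0.1  0.2  1.8]
rows>=1.0 shift [-3.03  0.04 -4.24] turn [ 0.003 -0.005  0.001]
rows>=4.9 shift [ 3.67 -0.13 -2.34] turn [-0.     0.733 -0.   ]
rows>=4.9 shift [ 0.74  0.   -0.28] turn [ 0.     0.733 -0.   ]
rows>=0.8 shift [-3.13  0.    2.82] turn [-0.     0.105  0.   ]
rows>=0.1 shift [-0.25  0.    0.17] turn [0. 0. 0.]
```

Request:
{"method": "send_rows", "body": {"targets": [[-0.2,-0.5,0,-0.7,0,0,0],[-0.2,-1,0,-1.5,0,0,0],[-0.2,-1.7,0,-2.4,0,0,0],[-0.2,-2.4,0,-3.3,0,0,0],[-0.2,-3,0,-4.2,0,0,0]]}}

```text
clock: 36.1
position: [0.5048, 0.0801, 0.0665]
ee_rot: [0.736, 0.607, -0.229, 0.191]
wrist_force: [-0.5, 0.4, -1.2]
gripper_width: 0.0642
grip_force: 29.9
```

Request:
{"method": "send_rows", "body": {"targets": [[-0.2,0.7,0,-0.5,0,0.147,0],[-0.2,1.5,0,-0.9,0,0.293,0],[-0.2,2.2,0,-1.4,0,0.44,0],[-0.2,2.9,-0.1,-1.9,0,0.586,0],[-0.2,3.7,-0.1,-2.3,0,0.733,0]]}}

```text
clock: 36.6
position: [0.5131, 0.1235, 0.0653]
ee_rot: [0.769, 0.636, 0.053, -0.04]
wrist_force: [-1.4, 0.1, -1.6]
gripper_width: 0.0637
grip_force: 29.9
```

Request:
{"method": "send_rows", "body": {"targets": [[-0.2,0.15,0,-0.06,0,0.147,0],[-0.2,0.3,0,-0.12,0,0.293,0],[-0.2,0.45,0,-0.17,0,0.44,0],[-0.2,0.6,0,-0.22,0,0.586,0],[-0.2,0.74,0,-0.28,0,0.733,0]]}}

```text
clock: 37.1
position: [0.5145, 0.1288, 0.0687]
ee_rot: [0.699, 0.579, 0.325, -0.264]
wrist_force: [0.3, 0.4, -2.2]
gripper_width: 0.0642
grip_force: 29.9
```

Request:
{"method": "send_rows", "body": {"targets": [[-0.2,-0.6,0,0.6,0,0.03,0],[-0.2,-1.3,0,1.2,0,0.06,0],[-0.2,-2,0,1.9,0,0.105,0],[-0.2,-2.6,0,2.4,0,0.105,0],[-0.2,-3,0,2.7,0,0.105,0]]}}

```text
clock: 37.6
position: [0.5132, 0.1305, 0.0259]
ee_rot: [0.683, 0.565, 0.358, -0.295]
wrist_force: [0.5, -0.7, -0.2]
gripper_width: 0.0637
grip_force: 29.9
```

Request:
{"method": "send_rows", "body": {"targets": [[-0.2,0,0,0,0,0,0],[-0.2,0,0,0,0,0,0],[-0.2,0,0,0,0,0,0],[-0.2,0,0,0,0,0,0],[-0.2,0,0,0,0,0,0]]}}

```text
clock: 38.1
position: [0.5135, 0.1308, 0.0266]
ee_rot: [0.683, 0.565, 0.358, -0.295]
wrist_force: [-0.0, 0.1, -0.6]
gripper_width: 0.064
grip_force: 29.9
```

```bash
python3 -c "
from h import *
where()"
```

```text
t38.1 grasp [0.5118 0.1219 0.0329] xyaw 79.1 tilt 55.3 q [-0.457  0.452  2.027  0.99   1.249 -0.897] w 0.0640 F29.9 wf [-0.   0.1 -0.6]
```

Lower in about 1.2 mm steps until contact, which I expect at a grasp height near 28.5–29 mm.

Request:
{"method": "send_rows", "body": {"targets": [[-0.2,-0.08,0,0.06,0,0,0],[-0.2,-0.16,0,0.12,0,0,0],[-0.2,-0.24,0,0.17,0,0,0],[-0.2,-0.24,0,0.17,0,0,0],[-0.2,-0.24,0,0.17,0,0,0]]}}

```text
clock: 38.6
position: [0.5132, 0.1308, 0.0232]
ee_rot: [0.683, 0.564, 0.358, -0.295]
wrist_force: [-0.4, 0.8, -0.2]
gripper_width: 0.0637
grip_force: 29.9
```

Request:
{"method": "send_rows", "body": {"targets": [[-0.2,-0.08,0,0.06,0,0,0],[-0.2,-0.08,0,0.06,0,0,0],[-0.2,-0.08,0,0.06,0,0,0],[-0.2,-0.08,0,0.06,0,0,0],[-0.2,-0.08,0,0.06,0,0,0]]}}

```text
clock: 39.1
position: [0.5134, 0.1308, 0.0224]
ee_rot: [0.683, 0.564, 0.358, -0.295]
wrist_force: [-0.3, -0.1, -0.8]
gripper_width: 0.0638
grip_force: 29.9
```

Request:
{"method": "send_rows", "body": {"targets": [[-0.2,-0.08,0,0.06,0,0,0],[-0.2,-0.08,0,0.06,0,0,0],[-0.2,-0.08,0,0.06,0,0,0],[-0.2,-0.08,0,0.06,0,0,0],[-0.2,-0.08,0,0.06,0,0,0]]}}

```text
clock: 39.6
position: [0.5135, 0.1309, 0.0219]
ee_rot: [0.683, 0.564, 0.358, -0.295]
wrist_force: [-2.7, -1.9, 6.1]
gripper_width: 0.0639
grip_force: 29.9
```

Contact. I'll release, retreat and measure the standing casting.

Request:
{"method": "send_rows", "body": {"targets": [[0.3,0,0,0,0,0,0],[0.7,0.1,0,-0.1,0,0,0],[1,0.1,0,-0.1,0,0,0],[1,0.1,0,-0.1,0,0,0],[1,0.1,0,-0.1,0,0,0]]}}

```text
clock: 40.1
position: [0.5132, 0.1306, 0.0226]
ee_rot: [0.683, 0.564, 0.358, -0.295]
wrist_force: [-0.2, -0.9, 0.2]
gripper_width: 0.0845
grip_force: 0.0
```

Request:
{"method": "send_rows", "body": {"targets": [[1,0,0,-1.5,0,0,0],[1,0,0,-4,0,0,0],[1,0,0,-7,0,0,0],[1,0,0,-10,0,0,0],[1,0,0,-13,0,0,0]]}}

```text
clock: 40.6
position: [0.4925, 0.024, 0.0979]
ee_rot: [0.683, 0.564, 0.358, -0.295]
wrist_force: [0.8, -0.4, -0.8]
gripper_width: 0.0873
grip_force: 0.0
```

Request:
{"method": "send_rows", "body": {"targets": [[1,1,0,-3,0,-0.14,0],[1,2,0,-5,0,-0.28,0],[1,3,0,-7,0,-0.42,0],[1,4,0,-8,0,-0.56,0],[1,4,0,-8,0,-0.7,0]]}}

```text
clock: 41.1
position: [0.4866, -0.0191, 0.1796]
ee_rot: [0.765, 0.631, 0.102, -0.078]
wrist_force: [-0.1, 0.5, -0.3]
gripper_width: 0.0871
grip_force: 0.0
```

Request:
{"method": "send_rows", "body": {"targets": [[1,1,0,-0.3,0,-0.14,0],[1,2,0,-0.6,0,-0.26,0],[1,3,0,-1,0,-0.26,0],[1,3,0,-1,0,-0.26,0],[1,3,0,-1,0,-0.26,0]]}}

```text
clock: 41.6
position: [0.4894, 0.0086, 0.1925]
ee_rot: [0.771, 0.636, 0.002, -0.002]
wrist_force: [0.7, -0.7, -0.5]
gripper_width: 0.0873
grip_force: 0.0
```

```bash
python3 - <<'E'
from wm import *
where();C,im=snap('wrist','w15');wm('w15',C,z=.056)
E
python3 flip2.py .513 .130 79
```

```text
t41.6 grasp [0.4894 0.0086 0.2035] xyaw 79.1 tilt 0.3 q [-0.148 -0.078  1.915  0.006  1.305  0.042] w 0.0873 F0.0 wf [ 0.7 -0.7 -0.5]
w15 75 2250 [291. 198.] [0.4551 0.0087 0.056 ] [(np.float64(0.058), np.float64(-8.5)), (np.float64(0.055), np.float64(-98.8))]
t41.6 grasp [0.4892 0.0081 0.2031] xyaw 79.0 tilt 0.3 q [-0.148 -0.078  1.915  0.006  1.304  0.042] w 0.0872 F0.0 wf [ 0.  -2.2 -0.8]
rows>=4.1 shift [1.769e+01 1.000e-02 9.840e+00] turn [-0.    -0.616 -0.   ]
rows>=1.8 shift [0. 0. 9.] turn [0. 0. 0.]
rows>=1.0 shift [-2.87  0.   -4.1 ] turn [0. 0. 0.]
rows>=4.9 shift [ 0.74 -0.   -0.28] turn [-0.     0.733 -0.   ]
rows>=4.9 shift [ 0.74  0.   -0.28] turn [ 0.     0.733 -0.   ]
rows>=1.1 shift [-3.96  0.    3.54] turn [-0.     0.105  0.   ]
```

Run:
```python
from wm import *
C=cam('wrist');im=cv2.imread('pics/w15.png');u,v=w2px(C,[.513,.130,.056])[0].astype(int);print(u,v);print(im.max(2)[v-30:v+50:5,u-50:u+50:6])
wm('w15',C,z=.056,vals=((112,160),(125,160),(135,165)),amin=300)
```

```text
322 68
[[234 234 234 234 233 232 234 234 234 234 234 232 232 234 234 233 232]
 [234 234 234 234 233 234 234 234 234 234 234 232 233 233 232 233 231]
 [234 234 234 232 234 235 233 234 234 235 235 234 234 233 233 230 233]
 [233 234 233 231 229 226 226 226 225 225 224 224 224 225 232 232 234]
 [235 234 234 148 151 149 150 149 150 149 147 149 147 146 231 234 233]
 [235 235 234 157 150 151 149 149 148 150 147 149 146 149 232 234 232]
 [234 233 234 154 152 151 150 150 148 149 148 146 146 146 168 171 199]
 [234 234 233 167 150 150 150 148 149 148 147 146 145 144 165 166 167]
 [233 233 234 177 130 130 128 129 129 127 127 126 120 118 165 168 168]
 [233 234 234 171 148 147 148 148 147 145 144 145 144 142 167 166 166]
 [235 235 234 233  64  62  66  65  65  63  62  63  69  63 167 163 166]
 [234 234 234 234 217 178 141 136 136 138 137 138 136 149 169 165 168]
 [235 234 234 234 233 226 224 226 224 226 222 224 226 223 231 233 234]
 [235 236 235 235 234 226 225 223 224 226 225 224 226 226 233 232 233]
 [234 236 235 235 235 226 224 225 225 226 225 224 226 226 234 234 233]
 [235 235 235 234 235 225 224 225 226 224 225 226 225 226 233 235 234]]
w15 112 2802 [292. 199.] [0.4548 0.0077 0.056 ] [(np.float64(0.062), np.float64(-9.0)), (np.float64(0.059), np.float64(-99.2))]
w15 112 2059 [322.  75.] [0.5119 0.1245 0.056 ] [(np.float64(0.063), np.float64(-11.1)), (np.float64(0.037), np.float64(-99.5))]
w15 125 2802 [292. 199.] [0.4548 0.0077 0.056 ] [(np.float64(0.062), np.float64(-9.0)), (np.float64(0.059), np.float64(-99.2))]
w15 125 1995 [322.  75.] [0.5119 0.1245 0.056 ] [(np.float64(0.063), np.float64(-11.1)), (np.float64(0.037), np.float64(-99.5))]
w15 135 2863 [292. 198.] [0.4554 0.0085 0.056 ] [(np.float64(0.064), np.float64(-11.1)), (np.float64(0.059), np.float64(-101.1))]
w15 135 2005 [323.  75.] [0.5124 0.1244 0.056 ] [(np.float64(0.064), np.float64(-11.1)), (np.float64(0.037), np.float64(-99.5))]
```

Request:
{"method": "send_rows", "body": {"targets": [[1,4.4,0,1,0,-0.145,0],[1,8.8,0,3,0,-0.29,0],[1,13,0,5.5,0,-0.435,0],[1,17,0,8,0,-0.58,0],[1,17.6,0,9.8,0,-0.616,0]]}}

```text
clock: 42.15
position: [0.5204, 0.1852, 0.0873]
ee_rot: [0.732, 0.609, -0.238, 0.191]
wrist_force: [-0.6, -1.4, -1.0]
gripper_width: 0.0869
grip_force: 0.0
```

Request:
{"method": "send_rows", "body": {"targets": [[1,0,0,0,0,0,0],[1,0,0,0,0,0,0],[1,0,0,0,0,0,0],[1,0,0,0,0,0,0],[1,0,0,0,0,0,0]]}}

```text
clock: 42.65
position: [0.5244, 0.1817, 0.0981]
ee_rot: [0.737, 0.606, -0.23, 0.192]
wrist_force: [0.2, 0.7, 0.2]
gripper_width: 0.0868
grip_force: 0.0
```

```bash
python3 flip2.py .513 .129 79 1
```

```text
t42.6 grasp [0.5255 0.1878 0.1071] xyaw 79.0 tilt -34.9 q [ 0.466  0.515  1.53  -0.473  1.505  0.791] w 0.0868 F0.0 wf [0.2 0.7 0.2]
rows>=1.9 shift [ 0.12 -0.14  9.31] turn [ 0.003 -0.002 -0.003]
rows>=1.0 shift [-2.87  0.   -4.1 ] turn [0. 0. 0.]
rows>=4.9 shift [ 0.74 -0.   -0.28] turn [-0.     0.733 -0.   ]
rows>=4.9 shift [ 0.74  0.   -0.28] turn [ 0.     0.733 -0.   ]
rows>=1.1 shift [-3.96  0.    3.54] turn [-0.     0.105  0.   ]
```

Request:
{"method": "send_rows", "body": {"targets": [[1,0,0,2,0,0,0],[1,0.1,-0.1,4,0,0,0],[1,0.1,-0.1,6,0,0,0],[1,0.1,-0.1,8.4,0,0,0],[1,0.1,-0.1,9.3,0,0,0]]}}

```text
clock: 43.15
position: [0.5114, 0.1295, 0.0183]
ee_rot: [0.736, 0.607, -0.232, 0.192]
wrist_force: [-1.2, -0.5, -0.5]
gripper_width: 0.0869
grip_force: 0.0
```

Request:
{"method": "send_rows", "body": {"targets": [[1,0,0,0,0,0,0],[-0.2,0,0,0,0,0,0],[-0.2,0,0,0,0,0,0],[-0.2,0,0,0,0,0,0],[-0.2,0,0,0,0,0,0]]}}

```text
clock: 43.65
position: [0.513, 0.1318, 0.0195]
ee_rot: [0.735, 0.607, -0.231, 0.192]
wrist_force: [-1.1, 2.0, 2.6]
gripper_width: 0.0642
grip_force: 30.0
```

Request:
{"method": "send_rows", "body": {"targets": [[-0.2,-0.5,0,-0.7,0,0,0],[-0.2,-1,0,-1.5,0,0,0],[-0.2,-1.7,0,-2.4,0,0,0],[-0.2,-2.4,0,-3.3,0,0,0],[-0.2,-2.9,0,-4.1,0,0,0]]}}

```text
clock: 44.15
position: [0.5127, 0.1311, 0.0706]
ee_rot: [0.736, 0.607, -0.231, 0.192]
wrist_force: [0.8, -0.1, -0.7]
gripper_width: 0.0635
grip_force: 30.0
```

Request:
{"method": "send_rows", "body": {"targets": [[-0.2,0.15,0,-0.06,0,0.147,0],[-0.2,0.3,0,-0.12,0,0.293,0],[-0.2,0.45,0,-0.17,0,0.44,0],[-0.2,0.6,0,-0.22,0,0.586,0],[-0.2,0.74,0,-0.28,0,0.733,0]]}}

```text
clock: 44.65
position: [0.5149, 0.1387, 0.0692]
ee_rot: [0.769, 0.636, 0.051, -0.038]
wrist_force: [-1.4, -0.9, -2.3]
gripper_width: 0.0639
grip_force: 30.0
```

Request:
{"method": "send_rows", "body": {"targets": [[-0.2,0.15,0,-0.06,0,0.147,0],[-0.2,0.3,0,-0.12,0,0.293,0],[-0.2,0.45,0,-0.17,0,0.44,0],[-0.2,0.6,0,-0.22,0,0.586,0],[-0.2,0.74,0,-0.28,0,0.733,0]]}}

```text
clock: 45.15
position: [0.5164, 0.1444, 0.0728]
ee_rot: [0.7, 0.58, 0.324, -0.263]
wrist_force: [-0.1, 0.1, -1.4]
gripper_width: 0.0639
grip_force: 30.0
```

Request:
{"method": "send_rows", "body": {"targets": [[-0.2,-0.8,0,0.7,0,0.03,0],[-0.2,-1.6,0,1.4,0,0.06,0],[-0.2,-2.4,0,2.1,0,0.105,0],[-0.2,-3.1,0,2.8,0,0.105,0],[-0.2,-3.6,0,3.2,0,0.105,0]]}}

```text
clock: 45.65
position: [0.515, 0.1458, 0.022]
ee_rot: [0.684, 0.565, 0.356, -0.293]
wrist_force: [0.7, 0.1, -1.7]
gripper_width: 0.0637
grip_force: 30.0
```

```bash
python3 flip2.py .513 .129 79 5
```

```text
t45.6 grasp [0.5133 0.1369 0.0283] xyaw 79.1 tilt 54.9 q [-0.425  0.455  2.032  1.01   1.223 -0.891] w 0.0637 F30.0 wf [ 0.7  0.1 -1.7]
rows>=0.1 shift [-0.18  0.12  0.14] turn [-0.001  0.001  0.002]
```

Request:
{"method": "send_rows", "body": {"targets": [[-0.2,-0.08,0,0.06,0,0,0],[-0.2,-0.16,0,0.12,0,0,0],[-0.2,-0.24,0,0.17,0,0,0],[-0.2,-0.24,0,0.17,0,0,0],[-0.2,-0.24,0,0.17,0,0,0]]}}

```text
clock: 46.15
position: [0.5154, 0.1459, 0.02]
ee_rot: [0.684, 0.565, 0.356, -0.293]
wrist_force: [0.1, -0.0, -0.3]
gripper_width: 0.0639
grip_force: 30.0
```

Request:
{"method": "send_rows", "body": {"targets": [[-0.2,-0.08,0,0.06,0,0,0],[-0.2,-0.08,0,0.06,0,0,0],[-0.2,-0.08,0,0.06,0,0,0],[-0.2,-0.08,0,0.06,0,0,0],[-0.2,-0.08,0,0.06,0,0,0]]}}

```text
clock: 46.65
position: [0.5152, 0.1459, 0.0186]
ee_rot: [0.684, 0.565, 0.356, -0.293]
wrist_force: [0.8, -0.3, -1.5]
gripper_width: 0.064
grip_force: 30.0
```

Request:
{"method": "send_rows", "body": {"targets": [[-0.2,-0.08,0,0.06,0,0,0],[-0.2,-0.08,0,0.06,0,0,0],[-0.2,-0.08,0,0.06,0,0,0],[-0.2,-0.08,0,0.06,0,0,0],[-0.2,-0.08,0,0.06,0,0,0]]}}

```text
clock: 47.15
position: [0.5154, 0.146, 0.0178]
ee_rot: [0.684, 0.565, 0.356, -0.294]
wrist_force: [0.2, -1.0, 2.3]
gripper_width: 0.064
grip_force: 30.0
```

Request:
{"method": "send_rows", "body": {"targets": [[0.3,-0.04,0,0.03,0,0,0],[0.7,0,0,0,0,0,0],[1,0,0,0,0,0,0],[1,0,0,0,0,0,0],[1,0,0,0,0,0,0]]}}

```text
clock: 47.65
position: [0.5151, 0.146, 0.0175]
ee_rot: [0.684, 0.565, 0.356, -0.294]
wrist_force: [-0.6, -0.3, -0.1]
gripper_width: 0.0843
grip_force: 0.0
```

Request:
{"method": "send_rows", "body": {"targets": [[1,0,0,-1.5,0,0,0],[1,0,0,-4,0,0,0],[1,0,0,-7,0,0,0],[1,0,0,-10,0,0,0],[1,0,0,-14,0,0,0]]}}

```text
clock: 48.15
position: [0.4923, 0.0325, 0.0987]
ee_rot: [0.684, 0.565, 0.356, -0.294]
wrist_force: [0.4, -0.1, 0.3]
gripper_width: 0.0872
grip_force: 0.0
```

Request:
{"method": "send_rows", "body": {"targets": [[1,1,0,-3,0,-0.14,0],[1,2,0,-6,0,-0.28,0],[1,2,0,-10,0,-0.42,0],[1,2,0,-14,0,-0.56,0],[1,2,0,-18,0,-0.7,0]]}}

```text
clock: 48.65
position: [0.4671, -0.1026, 0.2204]
ee_rot: [0.766, 0.631, 0.098, -0.079]
wrist_force: [-0.2, 0.7, -0.6]
gripper_width: 0.0868
grip_force: 0.0
```

Run:
```python
from wm import *
where();plan(((.43,-.36,.25),90,0))
```

```text
t48.6 grasp [ 0.4665 -0.1053  0.2311] xyaw 79.0 tilt 14.4 q [-0.551 -0.101  1.902  0.239  1.431 -0.403] w 0.0868 F0.0 wf [-0.2  0.7 -0.6]
rows>=5.2 shift [-24.69   1.29  -8.28] turn [ 0.028 -0.251 -0.191]
```

Request:
{"method": "send_rows", "body": {"targets": [[1,-5,0.3,-1.7,0,-0.1,-0.05],[1,-10,0.6,-3.4,0.01,-0.2,-0.1],[1,-15,0.9,-5,0.03,-0.25,-0.15],[1,-20,1.2,-6.7,0.03,-0.25,-0.19],[1,-24,1.3,-8,0.03,-0.25,-0.19]]}}

```text
clock: 49.15
position: [0.4321, -0.349, 0.2343]
ee_rot: [0.706, 0.708, 0.002, -0.004]
wrist_force: [1.9, 0.4, 0.6]
gripper_width: 0.0868
grip_force: 0.0
```

Request:
{"method": "send_rows", "body": {"targets": [[1,0,0,0,0,0,0],[1,0,0,0,0,0,0],[1,0,0,0,0,0,0],[1,0,0,0,0,0,0],[1,0,0,0,0,0,0]]}}

```text
clock: 49.65
position: [0.4334, -0.3461, 0.2333]
ee_rot: [0.706, 0.708, 0.002, -0.004]
wrist_force: [0.2, -0.3, -0.1]
gripper_width: 0.0871
grip_force: 0.0
```

```bash
python3 - <<'E'
from wm import *
where();C,im=snap('wrist','w16');wm('w16',C)
wm('w16',C,vals=((112,160),(125,160)))
E
python3 flip.py .430 -.2925 91 .0235
```

```text
t49.6 grasp [ 0.4334 -0.3462  0.2443] xyaw 90.2 tilt 0.5 q [-0.818  0.057  1.702  0.004  1.391 -0.822] w 0.0871 F0.0 wf [ 0.2 -0.3 -0.1]
w16 112 1591 [318. 138.] [ 0.4272 -0.2905  0.03  ] [(np.float64(0.06), np.float64(0.1)), (np.float64(0.054), np.float64(-88.9))]
w16 112 587 [87. 18.] [ 0.15   -0.1471  0.03  ] [(np.float64(0.046), np.float64(2.8)), (np.float64(0.045), np.float64(-89.5))]
w16 112 995 [396. 208.] [ 0.5322 -0.3831  0.03  ] [(np.float64(0.05), np.float64(0.2)), (np.float64(0.047), np.float64(-84.7))]
w16 112 2124 [318. 137.] [ 0.4265 -0.2899  0.03  ] [(np.float64(0.063), np.float64(0.1)), (np.float64(0.055), np.float64(-88.8))]
w16 125 949 [396. 208.] [ 0.5322 -0.3831  0.03  ] [(np.float64(0.05), np.float64(0.2)), (np.float64(0.047), np.float64(-84.7))]
w16 125 2124 [318. 137.] [ 0.4265 -0.2899  0.03  ] [(np.float64(0.063), np.float64(0.1)), (np.float64(0.055), np.float64(-88.8))]
t49.7 grasp [ 0.4335 -0.3463  0.2443] xyaw 90.2 tilt 0.5 q [-0.819  0.057  1.702  0.004  1.391 -0.822] w 0.0869 F0.0 wf [-0.6 -0.1  0.3]
rows>=2.0 shift [ 5.29 -0.3   8.48] turn [-0.003 -0.009 -0.014]
rows>=4.1 shift [3.96 0.   6.9 ] turn [ 0.    -0.611 -0.   ]
rows>=1.6 shift [-0. -0.  8.] turn [0. 0. 0.]
rows>=1.0 shift [-2.95  0.   -4.22] turn [0. 0. 0.]
rows>=4.9 shift [ 0.74 -0.   -0.28] turn [0.    0.733 0.   ]
rows>=4.9 shift [ 0.74 -0.   -0.28] turn [ 0.     0.733 -0.   ]
rows>=0.8 shift [-3.13 -0.    2.82] turn [0.    0.105 0.   ]
rows>=0.1 shift [-0.25  0.    0.17] turn [0. 0. 0.]
```

Request:
{"method": "send_rows", "body": {"targets": [[1,2.8,-0.3,3,0,0,0],[1,5.6,-0.7,6,0,0,0],[1,5.6,-0.7,8.4,0,0,0],[1,5.6,-0.7,8.4,0,0,0],[1,5.6,-0.7,8.4,0,0,0]]}}

```text
clock: 50.2
position: [0.4261, -0.2903, 0.1503]
ee_rot: [0.706, 0.708, 0.002, -0.004]
wrist_force: [0.4, -0.1, 0.1]
gripper_width: 0.0868
grip_force: 0.0
```

Request:
{"method": "send_rows", "body": {"targets": [[1,1,0,1.4,0,-0.14,0],[1,2,0,2.8,0,-0.28,0],[1,3,0,4.2,0,-0.42,0],[1,3.5,0,5.6,0,-0.56,0],[1,4,0,6.9,0,-0.61,0]]}}

```text
clock: 50.7
position: [0.4279, -0.2497, 0.0834]
ee_rot: [0.674, 0.676, -0.21, 0.213]
wrist_force: [-0.7, -0.6, -0.2]
gripper_width: 0.087
grip_force: 0.0
```

Request:
{"method": "send_rows", "body": {"targets": [[1,0,0,0,0,0,0],[1,0,0,0,0,0,0],[1,0,0,0,0,0,0],[1,0,0,0,0,0,0],[1,0,0,0,0,0,0]]}}

```text
clock: 51.2
position: [0.4261, -0.251, 0.0824]
ee_rot: [0.675, 0.675, -0.21, 0.209]
wrist_force: [0.6, 0.3, -0.4]
gripper_width: 0.0871
grip_force: 0.0
```

```bash
python3 flip.py .4267 -.290 90.3 .0235 2
```

```text
t51.2 grasp [ 0.4262 -0.2448  0.0915] xyaw 90.0 tilt -34.5 q [-0.327  0.027  2.172 -0.763  0.888  0.153] w 0.0871 F0.0 wf [ 0.6  0.3 -0.4]
rows>=1.6 shift [0.1  0.07 8.16] turn [-0.004 -0.009 -0.004]
rows>=1.0 shift [-2.95  0.   -4.22] turn [0. 0. 0.]
rows>=4.9 shift [ 0.74  0.   -0.28] turn [ 0.     0.733 -0.   ]
rows>=4.9 shift [ 0.74 -0.   -0.28] turn [0.    0.733 0.   ]
rows>=0.8 shift [-3.13 -0.    2.82] turn [ 0.     0.105 -0.   ]
rows>=0.1 shift [-0.25  0.    0.17] turn [0. 0. 0.]
```

Request:
{"method": "send_rows", "body": {"targets": [[1,0,0,2,0,0,0],[1,0.1,0,4,0,0,0],[1,0.1,0.1,6,0,0,0],[1,0.1,0.1,7.4,0,0,0],[1,0.1,0.1,8.1,0,0,0]]}}

```text
clock: 51.7
position: [0.4257, -0.2957, 0.013]
ee_rot: [0.675, 0.676, -0.21, 0.208]
wrist_force: [-0.1, 0.1, 0.8]
gripper_width: 0.0871
grip_force: 0.1
```

Request:
{"method": "send_rows", "body": {"targets": [[1,0,0,0,0,0,0],[-0.2,0,0,0,0,0,0],[-0.2,0,0,0,0,0,0],[-0.2,0,0,0,0,0,0],[-0.2,0,0,0,0,0,0]]}}

```text
clock: 52.2
position: [0.4267, -0.2947, 0.0143]
ee_rot: [0.674, 0.676, -0.21, 0.209]
wrist_force: [-0.3, 0.8, 1.9]
gripper_width: 0.0638
grip_force: 29.9
```

```bash
python3 flip.py .4267 -.290 90.3 .0235 3
```

```text
t52.2 grasp [ 0.4267 -0.2885  0.0233] xyaw 90.1 tilt -34.5 q [-0.422  0.201  2.154 -0.888  0.729  0.242] w 0.0638 F29.9 wf [-0.3  0.8  1.9]
rows>=1.0 shift [-3.06 -0.01 -4.17] turn [-0.004 -0.009 -0.001]
rows>=4.9 shift [ 0.74  0.   -0.28] turn [ 0.     0.733 -0.   ]
rows>=4.9 shift [ 0.74 -0.   -0.28] turn [0.    0.733 0.   ]
rows>=0.8 shift [-3.13 -0.    2.82] turn [ 0.     0.105 -0.   ]
rows>=0.1 shift [-0.25  0.    0.17] turn [0. 0. 0.]
```

Request:
{"method": "send_rows", "body": {"targets": [[-0.2,-0.5,0,-0.7,0,0,0],[-0.2,-1,0,-1.5,0,0,0],[-0.2,-1.7,0,-2.4,0,0,0],[-0.2,-2.4,0,-3.3,0,0,0],[-0.2,-3,0,-4.2,0,0,0]]}}

```text
clock: 52.7
position: [0.4269, -0.296, 0.0668]
ee_rot: [0.675, 0.676, -0.21, 0.209]
wrist_force: [0.7, 0.2, -2.1]
gripper_width: 0.0635
grip_force: 29.9
```

Request:
{"method": "send_rows", "body": {"targets": [[-0.2,0.15,0,-0.06,0,0.147,0],[-0.2,0.3,0,-0.12,0,0.293,0],[-0.2,0.45,0,-0.17,0,0.44,0],[-0.2,0.6,0,-0.22,0,0.586,0],[-0.2,0.74,0,-0.28,0,0.733,0]]}}

```text
clock: 53.2
position: [0.4279, -0.2887, 0.0661]
ee_rot: [0.705, 0.707, 0.039, -0.038]
wrist_force: [-0.5, 0.2, -2.2]
gripper_width: 0.0638
grip_force: 29.9
```

Request:
{"method": "send_rows", "body": {"targets": [[-0.2,0.15,0,-0.06,0,0.147,0],[-0.2,0.3,0,-0.12,0,0.293,0],[-0.2,0.45,0,-0.17,0,0.44,0],[-0.2,0.6,0,-0.22,0,0.586,0],[-0.2,0.74,0,-0.28,0,0.733,0]]}}

```text
clock: 53.7
position: [0.4271, -0.2828, 0.0687]
ee_rot: [0.645, 0.646, 0.288, -0.289]
wrist_force: [0.5, -0.2, -2.5]
gripper_width: 0.0636
grip_force: 29.9
```

```bash
python3 flip.py .4267 -.290 90.3 .0235 6
```

```text
t53.7 grasp [ 0.4271 -0.291   0.076 ] xyaw 90.1 tilt 48.2 q [-1.01   0.653  1.502  0.412  1.729 -1.106] w 0.0636 F29.9 wf [ 0.5 -0.2 -2.5]
rows>=0.9 shift [-3.08 -0.05  3.  ] turn [ 0.003  0.119 -0.002]
rows>=0.1 shift [-0.25  0.    0.17] turn [0. 0. 0.]
```

Request:
{"method": "send_rows", "body": {"targets": [[-0.2,-0.6,0,0.6,0,0.03,0],[-0.2,-1.3,0,1.2,0,0.06,0],[-0.2,-2,0,1.9,0,0.105,0],[-0.2,-2.6,0,2.4,0,0.105,0],[-0.2,-3,0,2.8,0,0.105,0]]}}

```text
clock: 54.2
position: [0.4264, -0.2805, 0.0255]
ee_rot: [0.63, 0.63, 0.32, -0.322]
wrist_force: [0.4, 0.6, -1.6]
gripper_width: 0.0643
grip_force: 29.9
```

Request:
{"method": "send_rows", "body": {"targets": [[-0.2,0,0,0,0,0,0],[-0.2,0,0,0,0,0,0],[-0.2,-0.08,0,0.06,0,0,0],[-0.2,-0.08,0,0.06,0,0,0],[-0.2,-0.08,0,0.06,0,0,0]]}}

```text
clock: 54.7
position: [0.4265, -0.2804, 0.0254]
ee_rot: [0.63, 0.63, 0.32, -0.322]
wrist_force: [-0.0, -0.6, -1.5]
gripper_width: 0.0639
grip_force: 29.9
```

Request:
{"method": "send_rows", "body": {"targets": [[-0.2,0,0,0,0,0,0],[-0.2,-0.08,0,0.06,0,0,0],[-0.2,-0.08,0,0.06,0,0,0],[-0.2,-0.08,0,0.06,0,0,0],[-0.2,-0.08,0,0.06,0,0,0]]}}

```text
clock: 55.2
position: [0.4265, -0.2804, 0.0247]
ee_rot: [0.63, 0.63, 0.32, -0.322]
wrist_force: [-0.1, -1.1, 5.8]
gripper_width: 0.0638
grip_force: 29.9
```

Request:
{"method": "send_rows", "body": {"targets": [[-0.2,0,0,0,0,0,0],[-0.2,-0.08,0,0.06,0,0,0],[-0.2,-0.08,0,0.06,0,0,0],[-0.2,-0.08,0,0.06,0,0,0],[-0.2,-0.08,0,0.06,0,0,0]]}}

```text
clock: 55.7
position: [0.4265, -0.2805, 0.0246]
ee_rot: [0.63, 0.63, 0.321, -0.323]
wrist_force: [-0.7, -2.1, 10.6]
gripper_width: 0.064
grip_force: 29.8
```

```bash
python3 -c "
from h import *
where()"
```

```text
t55.7 grasp [ 0.4265 -0.2894  0.0311] xyaw 90.1 tilt 54.1 q [-1.024  0.795  1.438  0.44   1.758 -1.141] w 0.0640 F29.8 wf [-0.7 -2.1 10.6]
```

Request:
{"method": "send_rows", "body": {"targets": [[-0.2,0,0,0,0,0.022,0],[0.3,0.1,0,-0.1,0,0.022,0],[1,0.1,0,-0.1,0,0.02,0],[1,0.1,0,-0.1,0,0.02,0],[1,0.1,0,-0.1,0,0.02,0]]}}

```text
clock: 56.2
position: [0.4263, -0.2801, 0.0241]
ee_rot: [0.627, 0.627, 0.326, -0.329]
wrist_force: [0.7, 0.4, 0.0]
gripper_width: 0.0799
grip_force: 0.0
```

Request:
{"method": "send_rows", "body": {"targets": [[1,0,0,-1.5,0,0,0],[1,0,0,-4,0,0,0],[1,0,0,-7,0,0,0],[1,0,0,-10,0,0,0],[1,0,0,-13,0,0,0]]}}

```text
clock: 56.7
position: [0.4266, -0.3889, 0.1]
ee_rot: [0.627, 0.627, 0.326, -0.328]
wrist_force: [-0.1, -0.6, -0.1]
gripper_width: 0.0871
grip_force: 0.0
```

Request:
{"method": "send_rows", "body": {"targets": [[1,1,0,-3,0,-0.14,0],[1,2,0,-5,0,-0.28,0],[1,3,0,-7,0,-0.42,0],[1,4,0,-8,0,-0.56,0],[1,4,0,-8,0,-0.7,0]]}}

```text
clock: 57.2
position: [0.4281, -0.4335, 0.1821]
ee_rot: [0.701, 0.702, 0.089, -0.088]
wrist_force: [1.3, 0.1, -0.6]
gripper_width: 0.0869
grip_force: 0.0
```

Request:
{"method": "send_rows", "body": {"targets": [[1,1,0,-0.3,0,-0.14,0],[1,2,0,-0.6,0,-0.26,0],[1,3,0,-1,0,-0.26,0],[1,3,0,-1,0,-0.26,0],[1,3,0,-1,0,-0.26,0]]}}

```text
clock: 57.7
position: [0.4273, -0.4048, 0.1953]
ee_rot: [0.707, 0.707, 0.0, -0.002]
wrist_force: [-0.6, -0.6, -0.2]
gripper_width: 0.0871
grip_force: 0.0
```

```bash
python3 - <<'E'
from wm import *
C,im=snap('wrist','w17');wm('w17',C,z=.056,vals=((40,75),(75,112),(112,160),(125,160),(135,165)),amin=300)
E
python3 flip2.py .4265 -.281 90.1
```

```text
w17 112 920 [542. 211.] [ 0.6792 -0.4272  0.056 ] [(np.float64(0.085), np.float64(0.1)), (np.float64(0.033), np.float64(-75.2))]
w17 112 2226 [322.  78.] [ 0.427  -0.2888  0.056 ] [(np.float64(0.063), np.float64(-0.0)), (np.float64(0.043), np.float64(-88.4))]
w17 125 770 [542. 211.] [ 0.6792 -0.4272  0.056 ] [(np.float64(0.085), np.float64(0.1)), (np.float64(0.033), np.float64(-75.2))]
w17 125 2159 [322.  78.] [ 0.427  -0.2888  0.056 ] [(np.float64(0.063), np.float64(-0.0)), (np.float64(0.043), np.float64(-88.4))]
w17 135 515 [561. 210.] [ 0.702  -0.4255  0.056 ] [(np.float64(0.079), np.float64(3.4)), (np.float64(0.034), np.float64(-71.0))]
w17 135 494 [502. 190.] [ 0.6264 -0.4028  0.056 ] [(np.float64(0.055), np.float64(49.3)), (np.float64(0.068), np.float64(-38.9))]
w17 135 2191 [322.  78.] [ 0.427  -0.2888  0.056 ] [(np.float64(0.063), np.float64(-0.0)), (np.float64(0.043), np.float64(-88.4))]
t57.8 grasp [ 0.427  -0.4051  0.2056] xyaw 90.0 tilt 0.2 q [-0.893  0.166  1.658  0.     1.323 -0.893] w 0.0874 F0.0 wf [0.4 0.1 0.9]
rows>=4.1 shift [17.69 -0.02 10.06] turn [-0.003 -0.615 -0.   ]
rows>=1.8 shift [-0.  0.  9.] turn [0. 0. 0.]
rows>=1.0 shift [-2.87  0.   -4.1 ] turn [0. 0. 0.]
rows>=4.9 shift [ 0.74 -0.   -0.28] turn [0.    0.733 0.   ]
rows>=4.9 shift [ 0.74  0.   -0.28] turn [-0.     0.733 -0.   ]
rows>=1.1 shift [-3.96  0.    3.54] turn [0.    0.105 0.   ]
```

Request:
{"method": "send_rows", "body": {"targets": [[1,4.4,0,1,0,-0.145,0],[1,8.8,0,3,0,-0.29,0],[1,13,0,5.5,0,-0.435,0],[1,17,0,8,0,-0.58,0],[1,17.6,0,10,0,-0.615,0]]}}

```text
clock: 58.25
position: [0.4271, -0.2326, 0.1012]
ee_rot: [0.677, 0.676, -0.209, 0.205]
wrist_force: [0.6, -0.8, -0.9]
gripper_width: 0.087
grip_force: 0.0
```

Request:
{"method": "send_rows", "body": {"targets": [[1,0,0,0,0,0,0],[1,0,0,0,0,0,0],[1,0,0,0,0,0,0],[1,0,0,0,0,0,0],[1,0,0,0,0,0,0]]}}

```text
clock: 58.75
position: [0.4265, -0.2345, 0.102]
ee_rot: [0.678, 0.675, -0.208, 0.203]
wrist_force: [-0.1, 0.1, -0.1]
gripper_width: 0.0869
grip_force: 0.0
```

```bash
python3 flip2.py .4268 -.2818 90.1 1
```

```text
t58.8 grasp [ 0.4266 -0.2284  0.1111] xyaw 89.7 tilt -33.8 q [-0.295 -0.014  2.161 -0.718  0.95   0.126] w 0.0869 F0.0 wf [-0.1  0.1 -0.1]
rows>=1.9 shift [0.73 0.11 9.27] turn [-0.009 -0.02  -0.003]
rows>=1.0 shift [-2.87  0.   -4.1 ] turn [0. 0. 0.]
rows>=4.9 shift [ 0.74 -0.   -0.28] turn [0.    0.733 0.   ]
rows>=4.9 shift [ 0.74  0.   -0.28] turn [-0.     0.733 -0.   ]
rows>=1.1 shift [-3.96  0.    3.54] turn [0.    0.105 0.   ]
```

Request:
{"method": "send_rows", "body": {"targets": [[1,0.4,0.1,1.5,-0.01,-0.02,0],[1,0.7,0.1,3.5,-0.01,-0.02,0],[1,0.7,0.1,6,-0.01,-0.02,0],[1,0.7,0.1,8.4,-0.01,-0.02,0],[1,0.7,0.1,9.2,-0.01,-0.02,0]]}}

```text
clock: 59.25
position: [0.4249, -0.2796, 0.0193]
ee_rot: [0.674, 0.675, -0.213, 0.212]
wrist_force: [-0.2, -0.3, 0.5]
gripper_width: 0.0871
grip_force: 0.0
```

Request:
{"method": "send_rows", "body": {"targets": [[1,0,0,0,0,0,0],[-0.2,0,0,0,0,0,0],[-0.2,0,0,0,0,0,0],[-0.2,0,0,0,0,0,0],[-0.2,0,0,0,0,0,0]]}}

```text
clock: 59.75
position: [0.4268, -0.2781, 0.0213]
ee_rot: [0.673, 0.675, -0.212, 0.213]
wrist_force: [-0.2, 1.8, 2.6]
gripper_width: 0.0633
grip_force: 30.0
```

```bash
python3 flip2.py .4268 -.2818 90.1 2
```

```text
t59.8 grasp [ 0.4268 -0.2718  0.0303] xyaw 90.2 tilt -35.0 q [-0.382  0.178  2.168 -0.886  0.756  0.269] w 0.0633 F30.0 wf [-0.2  1.8  2.6]
rows>=1.0 shift [-3.02  0.   -3.96] turn [ 0.002 -0.     0.001]
rows>=4.9 shift [ 0.74 -0.   -0.28] turn [0.    0.733 0.   ]
rows>=4.9 shift [ 0.74  0.   -0.28] turn [-0.     0.733 -0.   ]
rows>=1.1 shift [-3.96  0.    3.54] turn [0.    0.105 0.   ]
```

Request:
{"method": "send_rows", "body": {"targets": [[-0.2,-0.5,0,-0.7,0,0,0],[-0.2,-1,0,-1.5,0,0,0],[-0.2,-1.7,0,-2.4,0,0,0],[-0.2,-2.4,0,-3.3,0,0,0],[-0.2,-2.9,0,-4.1,0,0,0]]}}

```text
clock: 60.25
position: [0.4266, -0.2788, 0.0723]
ee_rot: [0.674, 0.675, -0.212, 0.213]
wrist_force: [0.6, 0.4, -1.7]
gripper_width: 0.0639
grip_force: 30.0
```

Request:
{"method": "send_rows", "body": {"targets": [[-0.2,0.15,0,-0.06,0,0.147,0],[-0.2,0.3,0,-0.12,0,0.293,0],[-0.2,0.45,0,-0.17,0,0.44,0],[-0.2,0.6,0,-0.22,0,0.586,0],[-0.2,0.74,0,-0.28,0,0.733,0]]}}

```text
clock: 60.75
position: [0.4275, -0.2714, 0.0712]
ee_rot: [0.705, 0.708, 0.038, -0.035]
wrist_force: [-0.0, 0.9, -3.0]
gripper_width: 0.0638
grip_force: 30.0
```

Request:
{"method": "send_rows", "body": {"targets": [[-0.2,0.15,0,-0.06,0,0.147,0],[-0.2,0.3,0,-0.12,0,0.293,0],[-0.2,0.45,0,-0.17,0,0.44,0],[-0.2,0.6,0,-0.22,0,0.586,0],[-0.2,0.74,0,-0.28,0,0.733,0]]}}

```text
clock: 61.25
position: [0.4267, -0.2654, 0.0738]
ee_rot: [0.645, 0.648, 0.288, -0.286]
wrist_force: [-0.4, 0.4, -1.4]
gripper_width: 0.0636
grip_force: 30.0
```

```bash
python3 flip2.py .4268 -.2818 90.1 5
```

```text
t61.2 grasp [ 0.4267 -0.2736  0.0812] xyaw 90.1 tilt 47.9 q [-0.996  0.615  1.547  0.42   1.714 -1.101] w 0.0636 F30.0 wf [-0.4  0.4 -1.4]
rows>=1.1 shift [-3.97 -0.01  3.68] turn [0.001 0.124 0.003]
```

Request:
{"method": "send_rows", "body": {"targets": [[-0.2,-0.8,0,0.7,0,0.03,0],[-0.2,-1.6,0,1.4,0,0.06,0],[-0.2,-2.4,0,2.1,0,0.12,0],[-0.2,-3.1,0,2.8,0,0.122,0],[-0.2,-3.6,0,3.4,0,0.122,0]]}}

```text
clock: 61.75
position: [0.426, -0.263, 0.0219]
ee_rot: [0.627, 0.629, 0.324, -0.325]
wrist_force: [-0.2, -0.0, -1.5]
gripper_width: 0.0638
grip_force: 30.0
```

Request:
{"method": "send_rows", "body": {"targets": [[-0.2,0,0,0,0,0,0],[-0.2,0,0,0,0,0,0],[-0.2,-0.08,0,0.06,0,0,0],[-0.2,-0.16,0,0.12,0,0,0],[-0.2,-0.16,0,0.12,0,0,0]]}}

```text
clock: 62.25
position: [0.4263, -0.2629, 0.0211]
ee_rot: [0.627, 0.629, 0.324, -0.325]
wrist_force: [-0.3, 0.0, -1.3]
gripper_width: 0.0639
grip_force: 30.0
```

Request:
{"method": "send_rows", "body": {"targets": [[-0.2,0,0,0,0,0,0],[-0.2,-0.08,0,0.06,0,0,0],[-0.2,-0.08,0,0.06,0,0,0],[-0.2,-0.08,0,0.06,0,0,0],[-0.2,-0.08,0,0.06,0,0,0]]}}

```text
clock: 62.75
position: [0.4261, -0.2627, 0.0197]
ee_rot: [0.627, 0.629, 0.324, -0.325]
wrist_force: [0.1, 0.6, -1.6]
gripper_width: 0.0635
grip_force: 30.0
```

Request:
{"method": "send_rows", "body": {"targets": [[-0.2,0,0,0,0,0,0],[-0.2,-0.08,0,0.06,0,0,0],[-0.2,-0.08,0,0.06,0,0,0],[-0.2,-0.08,0,0.06,0,0,0],[-0.2,-0.08,0,0.06,0,0,0]]}}

```text
clock: 63.25
position: [0.4262, -0.2629, 0.0193]
ee_rot: [0.627, 0.629, 0.325, -0.325]
wrist_force: [-0.8, -1.1, 3.6]
gripper_width: 0.0636
grip_force: 30.0
```

```bash
python3 -c "
from h import *
where()"
```

```text
t63.2 grasp [ 0.4262 -0.2718  0.0257] xyaw 90.2 tilt 54.7 q [-1.013  0.787  1.473  0.452  1.739 -1.146] w 0.0636 F30.0 wf [-0.8 -1.1  3.6]
```

Request:
{"method": "send_rows", "body": {"targets": [[0.3,-0.04,0,0.03,0,0,0],[0.7,0,0,0,0,0,0],[1,0,0,0,0,0,0],[1,0,0,0,0,0,0],[1,0,0,0,0,0,0]]}}

```text
clock: 63.75
position: [0.4261, -0.2625, 0.0184]
ee_rot: [0.627, 0.629, 0.324, -0.325]
wrist_force: [0.5, 0.8, -0.4]
gripper_width: 0.0843
grip_force: 0.0
```

Request:
{"method": "send_rows", "body": {"targets": [[1,0,0,-1.5,0,0,0],[1,0,0,-4,0,0,0],[1,0,0,-7,0,0,0],[1,0,0,-10,0,0,0],[1,0,0,-13,0,0,0]]}}

```text
clock: 64.25
position: [0.4263, -0.3706, 0.0953]
ee_rot: [0.627, 0.629, 0.324, -0.325]
wrist_force: [0.2, -0.8, 0.4]
gripper_width: 0.0872
grip_force: 0.0
```

Request:
{"method": "send_rows", "body": {"targets": [[1,3,0,-3,0,-0.14,0],[1,6,0,-5,0,-0.28,0],[1,9,0,-7,0,-0.42,0],[1,11,0,-8,0,-0.56,0],[1,11,0,-8,0,-0.7,0]]}}

```text
clock: 64.75
position: [0.428, -0.3735, 0.2366]
ee_rot: [0.701, 0.703, 0.087, -0.083]
wrist_force: [1.6, 0.1, -0.5]
gripper_width: 0.0872
grip_force: 0.0
```

Request:
{"method": "send_rows", "body": {"targets": [[1,0,0,0,0,-0.14,0],[1,0,0,0,0,-0.25,0],[1,0,0,0,0,-0.25,0],[1,0,0,0,0,-0.25,0],[1,0,0,0,0,-0.25,0]]}}

```text
clock: 65.25
position: [0.4263, -0.3714, 0.23]
ee_rot: [0.707, 0.708, 0.002, -0.002]
wrist_force: [-1.2, -0.1, -0.1]
gripper_width: 0.0872
grip_force: 0.0
```

Run:
```python
from wm import *
where();C,im=snap('wrist','w18');wm('w18',C,vals=((40,75),(75,112),(112,160),(125,160)))
plan(((.47,-.06,.25),82,0))
```

```text
t65.2 grasp [ 0.4263 -0.3714  0.241 ] xyaw 90.1 tilt 0.4 q [-0.859  0.083  1.682  0.004  1.383 -0.861] w 0.0872 F0.0 wf [-1.2 -0.1 -0.1]
w18 75 551 [322.  98.] [ 0.4251 -0.269   0.03  ] [(np.float64(0.054), np.float64(0.0)), (np.float64(0.046), np.float64(-88.9))]
w18 112 663 [402. 202.] [ 0.5323 -0.4     0.03  ] [(np.float64(0.05), np.float64(5.7)), (np.float64(0.037), np.float64(-79.3))]
w18 112 2487 [323. 100.] [ 0.4269 -0.2713  0.03  ] [(np.float64(0.062), np.float64(0.0)), (np.float64(0.058), np.float64(-88.6))]
w18 125 606 [402. 202.] [ 0.5323 -0.4     0.03  ] [(np.float64(0.05), np.float64(5.7)), (np.float64(0.037), np.float64(-79.3))]
w18 125 2487 [323. 100.] [ 0.4269 -0.2713  0.03  ] [(np.float64(0.062), np.float64(0.0)), (np.float64(0.058), np.float64(-88.6))]
rows>=6.3 shift [31.16  4.42 -0.73] turn [-0.001 -0.007  0.141]
```

Request:
{"method": "send_rows", "body": {"targets": [[1,4,0.5,0,0,0,0],[1,8,1,0,0,0,0],[1,12,1.5,0,0,0,0],[1,16,2,0,0,0,0],[1,20,2.6,0,0,0,0]]}}

```text
clock: 65.8
position: [0.4518, -0.17, 0.2304]
ee_rot: [0.707, 0.707, 0.002, -0.003]
wrist_force: [0.1, -0.2, 0.8]
gripper_width: 0.0872
grip_force: 0.0
```

Request:
{"method": "send_rows", "body": {"targets": [[1,4,0.5,-0.5,0,0,0.07],[1,8,1.2,-0.7,0,0,0.14],[1,11.2,1.8,-0.7,0,0,0.14],[1,11.2,1.8,-0.7,0,0,0.14],[1,11.2,1.8,-0.7,0,0,0.14]]}}

```text
clock: 66.3
position: [0.4698, -0.0588, 0.2381]
ee_rot: [0.754, 0.657, 0.001, -0.002]
wrist_force: [0.8, -0.2, 0.1]
gripper_width: 0.0872
grip_force: 0.0
```

Run:
```python
from wm import *
where();C,im=snap('wrist','w19');wm('w19',C,vals=((40,75),(75,112),(112,160),(125,160)))
a=cv2.imread('pics/w18.png')[60:140,280:370];
crop=lambda i:cv2.resize(i,None,fx=3.2,fy=3.2,interpolation=cv2.INTER_CUBIC)
b=im[10:190,250:400]
A=crop(a);B=crop(b);h=max(A.shape[0],B.shape[0]);cv=np.zeros((h,A.shape[1]+B.shape[1],3),np.uint8);cv[:A.shape[0],:A.shape[1]]=A;cv[:B.shape[0],A.shape[1]:]=B
cv2.imwrite('pics/under.png',np.clip(cv.astype(float)*1.3,0,255).astype(np.uint8));print(cv.shape)
```

```text
t66.3 grasp [ 0.4698 -0.0589  0.2491] xyaw 82.2 tilt 0.3 q [-0.295 -0.154  1.896  0.004  1.402 -0.159] w 0.0872 F0.0 wf [ 0.8 -0.2  0.1]
w19 75 1930 [301. 138.] [ 0.4496 -0.0011  0.03  ] [(np.float64(0.054), np.float64(79.8)), (np.float64(0.061), np.float64(-8.0))]
w19 112 676 [162. 212.] [ 0.241  -0.0737  0.03  ] [(np.float64(0.038), np.float64(71.5)), (np.float64(0.073), np.float64(-7.8))]
w19 112 2697 [302. 142.] [ 0.4493 -0.0075  0.03  ] [(np.float64(0.067), np.float64(-8.0)), (np.float64(0.07), np.float64(-97.6))]
w19 112 1255 [337.  21.] [0.5121 0.1257 0.03  ] [(np.float64(0.05), np.float64(77.7)), (np.float64(0.064), np.float64(-10.9))]
w19 125 655 [162. 212.] [ 0.241  -0.0737  0.03  ] [(np.float64(0.038), np.float64(71.5)), (np.float64(0.073), np.float64(-7.8))]
w19 125 563 [302. 142.] [ 0.4493 -0.0075  0.03  ] [(np.float64(0.067), np.float64(-8.0)), (np.float64(0.07), np.float64(-97.6))]
w19 125 1093 [337.  21.] [0.5121 0.1257 0.03  ] [(np.float64(0.05), np.float64(77.7)), (np.float64(0.064), np.float64(-10.9))]
(576, 768, 3)
```

View pics/under.png

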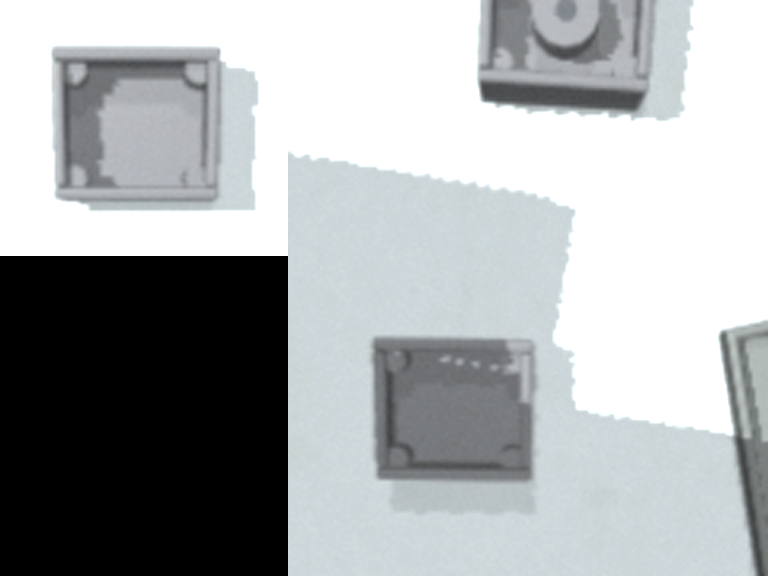

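The picture shows A, top right at (567,10), with the round boss, so it goes to the tray. C (left) and B (lower right) show only the flat web, so both go to the reject box. All three are underside up together on the bench. I'll plan the pick and place with vertical grasps across the 56 mm faces, tool x inward.

Run:
```python
from wm import *
Ct=cam('top');print('tray',px2w(Ct,(325.4,167.3),.009))
b=cv2.boxPoints(((325.4,167.3),(53.8,47.),86.8));P=px2w(Ct,b,.018);print(P.round(3)[:,:2].tolist(),[np.degrees(np.arctan2(*(P[i+1]-P[i])[1::-1])).round(1) for i in (0,1)])
plan(((.513,.137,.15),169,0),((.513,.137,.021),169,0),((.513,.137,.12),169,0),((.655,-.055,.12),176,0),((.655,-.055,.032),176,0))
u=np.array([.9553,.2957]);n=np.array([.5,.295]);q=np.array([.2,0,1.9,0,1.3,-1.3])
for nm,g in (('A',((.513,.137,.021),169,0)),('T',((.655,-.055,.03),176,0)),('B',((.4496,-.001,.021),172,0)),('C',((.427,-.269,.021),180,0)),('far',((*(n+u*.124),.03),197.2,0)),('near',((*(n+u*.047),.03),197.2,0))):
    s,c=ik(g,np.r_[np.arctan2(g[0][1],g[0][0])-.15,0,1.9,0,1.3,-1.3]);print(nm,np.round(g[0],4),s.round(2),'%.0e'%c)
```

```text
tray [[ 0.65851636 -0.05550033  0.009     ]]
[[0.739, 0.029], [0.752, -0.125], [0.576, -0.139], [0.563, 0.014]] [np.float64(-85.3), np.float64(-175.6)]
rows>=10.1 shift [20.    1.61 10.  ] turn [ 0.002 -0.005 -1.517]
rows>=2.6 shift [ 0.   0.  12.9] turn [0. 0. 0.]
rows>=2.0 shift [ 0.   0.  -9.9] turn [0. 0. 0.]
rows>=4.8 shift [-17.6  -16.14   0.  ] turn [ 0.     0.    -0.122]
rows>=1.8 shift [0.  0.  8.8] turn [0. 0. 0.]
A [0.513 0.137 0.021] [ 0.11  0.27  1.92 -0.    0.95 -1.27] 7e-20
T [ 0.655 -0.055  0.03 ] [-0.2   0.51  1.57  0.    1.05 -1.7 ] 2e-19
B [ 0.4496 -0.001   0.021 ] [-0.18  0.1   2.13 -0.    0.91 -1.61] 3e-25
C [ 0.427 -0.269  0.021] [-0.72  0.22  1.99 -0.    0.93 -2.29] 4e-25
far [0.6185 0.3317 0.03  ] [ 0.38  0.6   1.44  0.    1.1  -1.49] 3e-27
near [0.5449 0.3089 0.03  ] [ 0.39  0.45  1.66  0.    1.03 -1.48] 4e-28
```

Request:
{"method": "send_rows", "body": {"targets": [[1,4,0.3,1,0,0,-0.145],[1,8,0.6,2,0,0,-0.29],[1,12,1,3,0,0,-0.435],[1,16,1.3,4,0,0,-0.58],[1,20,1.6,5,0,0,-0.725]]}}

```text
clock: 66.85
position: [0.5137, 0.1373, 0.1887]
ee_rot: [0.471, 0.882, 0.002, -0.001]
wrist_force: [1.3, 0.0, 0.7]
gripper_width: 0.087
grip_force: 0.0
```

Request:
{"method": "send_rows", "body": {"targets": [[1,0,0,1,0,0,-0.145],[1,0,0,2,0,0,-0.29],[1,0,0,3,0,0,-0.435],[1,0,0,4,0,0,-0.58],[1,0,0,5,0,0,-0.725]]}}

```text
clock: 67.35
position: [0.5134, 0.136, 0.1385]
ee_rot: [0.127, 0.992, 0.002, -0.001]
wrist_force: [0.1, 0.2, -0.3]
gripper_width: 0.0872
grip_force: 0.0
```

Run:
```python
from wm import *
where();plan(((.513,.137,.021),169,0))
# top view check of castings A
C,im=snap('top','t20');v=im.max(2)
u=w2px(C,[[.513,.137,.03],[.4496,-.001,.03],[.427,-.269,.03]]);print(u.round(1))
C2,im=snap('scene','s20')
```

```text
t67.3 grasp [0.5134 0.1359 0.1495] xyaw 165.4 tilt 0.1 q [ 0.108  0.083  1.86   0.005  1.199 -1.21 ] w 0.0872 F0.0 wf [ 0.1  0.2 -0.3]
rows>=2.6 shift [ 0.04  0.03 12.85] turn [ 0.004 -0.002 -0.063]
[[264.4 209.6]
 [306.7 230.7]
 [390.8 240.3]]
```

Request:
{"method": "send_rows", "body": {"targets": [[1,0,0,3.5,0,0,-0.03],[1,0,0,7,0,0,-0.063],[1,0,0,10,0,0,-0.063],[1,0,0,12,0,0,-0.063],[1,0,0,12.8,0,0,-0.063]]}}

```text
clock: 67.95
position: [0.5117, 0.1372, 0.0092]
ee_rot: [0.1, 0.995, 0.002, -0.002]
wrist_force: [0.9, -0.0, -0.2]
gripper_width: 0.0869
grip_force: 0.0
```

Request:
{"method": "send_rows", "body": {"targets": [[1,0,0,0,0,0,0],[-0.3,0,0,0,0,0,0],[-0.3,0,0,0,0,0,0],[-0.3,0,0,0,0,0,0],[-0.3,0,0,0,0,0,0]]}}

```text
clock: 68.45
position: [0.5135, 0.1387, 0.0122]
ee_rot: [0.097, 0.995, 0.003, 0.001]
wrist_force: [-0.4, -0.1, 0.4]
gripper_width: 0.0628
grip_force: 0.0
```

Request:
{"method": "send_rows", "body": {"targets": [[-0.3,0,0,-1,0,0,0],[-0.3,0,0,-3,0,0,0],[-0.3,0,0,-6,0,0,0],[-0.3,0,0,-9,0,0,0],[-0.3,0,0,-10,0,0,0]]}}

```text
clock: 68.95
position: [0.5151, 0.1384, 0.1154]
ee_rot: [0.097, 0.995, 0.003, 0.003]
wrist_force: [0.7, -0.4, -0.5]
gripper_width: 0.0556
grip_force: 30.0
```

Run:
```python
from wm import *
where();plan(((.6585,-.0555,.10),184.4,0),((.6585,-.0555,.035),184.4,0))
```

```text
t69.0 grasp [0.515  0.1383 0.1264] xyaw 168.8 tilt -0.3 q [ 0.112  0.111  1.877  0.005  1.146 -1.266] w 0.0556 F30.0 wf [ 0.7 -0.4 -0.5]
rows>=4.9 shift [-17.82 -16.26   2.62] turn [ 0.006  0.006 -0.272]
rows>=1.3 shift [0.  0.  6.5] turn [0. 0. 0.]
```

Request:
{"method": "send_rows", "body": {"targets": [[-0.3,-3.6,-3.3,0,0,0,-0.06],[-0.3,-7.2,-6.6,0,0,0,-0.12],[-0.3,-10.8,-9.9,0.5,0,0,-0.18],[-0.3,-14.4,-13.2,1.5,0,0,-0.24],[-0.3,-17.8,-16.3,2.6,0,0,-0.27]]}}

```text
clock: 69.45
position: [0.6567, -0.0581, 0.0838]
ee_rot: [-0.038, 0.999, 0.002, 0.0]
wrist_force: [0.9, 0.3, -0.7]
gripper_width: 0.0557
grip_force: 30.0
```

Request:
{"method": "send_rows", "body": {"targets": [[-0.3,0,0,0,0,0,0],[-0.3,0,0,2,0,0,0],[-0.3,0,0,4,0,0,0],[-0.3,0,0,5,0,0,0],[-0.3,0,0,5,0,0,0]]}}

```text
clock: 69.95
position: [0.6536, -0.0551, 0.0319]
ee_rot: [-0.038, 0.999, 0.003, -0.002]
wrist_force: [-0.6, 1.0, -1.6]
gripper_width: 0.0561
grip_force: 30.0
```

Run:
```python
from wm import *
where();plan(((.6585,-.0555,.033),184.4,0));snap('scene','s21')
```

```text
t70.0 grasp [ 0.6537 -0.0552  0.0429] xyaw 184.3 tilt 0.2 q [-0.207  0.496  1.57   0.005  1.081 -1.855] w 0.0561 F30.0 wf [-0.6  1.  -1.6]
rows>=0.2 shift [-0.49 -0.08  0.98] turn [ 0.006 -0.004 -0.002]
```

Request:
{"method": "send_rows", "body": {"targets": [[-0.3,0,0,0.2,0,0,0],[-0.3,0,0,0.3,0,0,0],[-0.3,0,0,0.4,0,0,0],[-0.3,0,0,0.4,0,0,0],[-0.3,0,0,0.4,0,0,0]]}}

```text
clock: 70.5
position: [0.656, -0.056, 0.0307]
ee_rot: [-0.037, 0.999, 0.002, 0.0]
wrist_force: [0.1, 0.9, -0.6]
gripper_width: 0.056
grip_force: 30.0
```

Request:
{"method": "send_rows", "body": {"targets": [[-0.3,0,0,0.1,0,0,0],[-0.3,0,0,0.2,0,0,0],[-0.3,0,0,0.2,0,0,0],[-0.3,0,0,0.2,0,0,0],[-0.3,0,0,0.2,0,0,0]]}}

```text
clock: 71.0
position: [0.6558, -0.056, 0.0283]
ee_rot: [-0.037, 0.999, 0.002, 0.0]
wrist_force: [0.8, 0.6, -1.7]
gripper_width: 0.0561
grip_force: 30.0
```

Request:
{"method": "send_rows", "body": {"targets": [[-0.3,0,0,0.1,0,0,0],[-0.3,0,0,0.2,0,0,0],[-0.3,0,0,0.2,0,0,0],[-0.3,0,0,0.2,0,0,0],[-0.3,0,0,0.2,0,0,0]]}}

```text
clock: 71.5
position: [0.6561, -0.056, 0.028]
ee_rot: [-0.037, 0.999, 0.002, 0.0]
wrist_force: [-5.1, 0.8, 8.2]
gripper_width: 0.0554
grip_force: 30.0
```

Request:
{"method": "send_rows", "body": {"targets": [[0.2,0,0,-0.1,0,0,0],[0.7,0,0,-0.1,0,0,0],[0.7,0,0,-0.1,0,0,0],[0.7,0,0,-0.1,0,0,0],[0.7,0,0,-0.1,0,0,0]]}}

```text
clock: 72.0
position: [0.6558, -0.056, 0.0272]
ee_rot: [-0.037, 0.999, 0.002, 0.0]
wrist_force: [0.5, 0.4, 0.3]
gripper_width: 0.0728
grip_force: 0.0
```

Request:
{"method": "send_rows", "body": {"targets": [[0.7,0,0,-2,0,0,0],[0.7,0,0,-5,0,0,0],[0.7,0,0,-8,0,0,0],[1,0,0,-11,0,0,0],[1,0,0,-12,0,0,0]]}}

```text
clock: 72.5
position: [0.658, -0.057, 0.1515]
ee_rot: [-0.037, 0.999, 0.002, 0.003]
wrist_force: [0.3, -0.3, 0.0]
gripper_width: 0.0825
grip_force: 0.0
```

Run:
```python
from wm import *
where();plan(((.4496,-.001,.15),172,0),((.4496,-.001,.0215),172,0))
```

```text
t72.5 grasp [ 0.658  -0.057   0.1625] xyaw 184.3 tilt -0.4 q [-0.208  0.361  1.506  0.005  1.269 -1.855] w 0.0825 F0.0 wf [ 0.3 -0.3  0. ]
rows>=4.3 shift [20.37  7.14  1.14] turn [0.004 0.006 0.214]
rows>=2.6 shift [ 0.    0.   12.85] turn [0. 0. 0.]
```

Request:
{"method": "send_rows", "body": {"targets": [[1,4.5,1.6,0,0,0,0.05],[1,9,3.2,0.3,0,0,0.1],[1,13.5,4.8,0.6,0,0,0.16],[1,18,6.4,1,0,0,0.21],[1,20.4,7.1,1.1,0,0,0.21]]}}

```text
clock: 73.0
position: [0.4426, 0.0004, 0.1341]
ee_rot: [0.068, 0.998, 0.003, -0.003]
wrist_force: [0.8, -0.6, -0.4]
gripper_width: 0.087
grip_force: 0.0
```

Request:
{"method": "send_rows", "body": {"targets": [[1,0,0,0,0,0,0],[1,0,0,3,0,0,0],[1,0,0,6,0,0,0],[1,0,0,6,0,0,0],[1,0,0,6,0,0,0]]}}

```text
clock: 73.5
position: [0.4471, -0.0007, 0.0764]
ee_rot: [0.068, 0.998, 0.002, -0.001]
wrist_force: [0.3, -0.4, 0.6]
gripper_width: 0.087
grip_force: 0.0
```

Run:
```python
from wm import *
where();plan(((.4496,-.001,.0215),172,0))
C,im=snap('scene','s22');print(w2px(C,[[.4496,-.001,.03]]))
```

```text
t73.5 grasp [ 0.4471 -0.0008  0.0874] xyaw 172.2 tilt 0.1 q [-0.182 -0.031  2.108  0.005  1.067 -1.62 ] w 0.0870 F0.0 wf [ 0.3 -0.4  0.6]
rows>=1.3 shift [-0.26 -0.02  6.59] turn [ 0.005 -0.002  0.004]
[[286.57534853 240.6850332 ]]
```

Request:
{"method": "send_rows", "body": {"targets": [[1,-0.1,0,2,0,0,0],[1,-0.2,0,4,0,0,0],[1,-0.2,0,5.8,0,0,0],[1,-0.2,0,6.6,0,0,0],[0.2,-0.2,0,6.6,0,0,0]]}}

```text
clock: 74.05
position: [0.4494, -0.0007, 0.0108]
ee_rot: [0.068, 0.998, 0.002, -0.0]
wrist_force: [0.6, 0.4, -0.7]
gripper_width: 0.0844
grip_force: 0.0
```

Request:
{"method": "send_rows", "body": {"targets": [[-0.3,0,0,0,0,0,0],[-0.3,0,0,0,0,0,0],[-0.3,0,0,0,0,0,0],[-0.3,0,0,0,0,0,0],[-0.3,0,0,0,0,0,0]]}}

```text
clock: 74.55
position: [0.4497, -0.0008, 0.0114]
ee_rot: [0.068, 0.998, 0.002, 0.0]
wrist_force: [-0.9, -0.4, 4.9]
gripper_width: 0.0558
grip_force: 30.0
```

Request:
{"method": "send_rows", "body": {"targets": [[-0.3,0,0,-1,0,0,0],[-0.3,0,0,-3,0,0,0],[-0.3,0,0,-6,0,0,0],[-0.3,0,0,-9,0,0,0],[-0.3,0,0,-12,0,0,0]]}}

```text
clock: 75.05
position: [0.4484, -0.001, 0.1319]
ee_rot: [0.068, 0.998, 0.002, -0.001]
wrist_force: [-0.2, -0.3, -1.3]
gripper_width: 0.0561
grip_force: 30.0
```

Run:
```python
from wm import *
where();u=np.array([.9553,.2957]);n=np.array([.5,.295])
plan(((*(n+u*-.06),.14),197.2,0),((*(n+u*.122),.14),197.2,0),((*(n+u*.122),.036),197.2,0))
```

```text
t75.0 grasp [ 0.4484 -0.001   0.1429] xyaw 172.3 tilt 0.1 q [-0.182 -0.113  2.068  0.005  1.189 -1.62 ] w 0.0561 F30.0 wf [-0.2 -0.3 -1.3]
rows>=5.6 shift [ 4.31 27.49  0.43] turn [ 0.005 -0.    -0.435]
rows>=3.6 shift [-18.2  -0.    0. ] turn [0. 0. 0.]
rows>=2.1 shift [ 0.   0.  10.4] turn [0. 0. 0.]
```

Request:
{"method": "send_rows", "body": {"targets": [[-0.3,0.8,4.6,0,0,0,0],[-0.3,1.6,9.2,0,0,0,0],[-0.3,2.4,13.8,0,0,0,0],[-0.3,3.2,18.4,0,0,0,0],[-0.3,4,23,0,0,0,0]]}}

```text
clock: 75.55
position: [0.4397, 0.2339, 0.1321]
ee_rot: [0.068, 0.998, 0.002, -0.0]
wrist_force: [1.7, -1.1, -0.3]
gripper_width: 0.0557
grip_force: 30.0
```

Request:
{"method": "send_rows", "body": {"targets": [[-0.3,0.3,2,0,0,0,-0.14],[-0.3,0.3,4.5,0,0,0,-0.28],[-0.3,0.3,4.5,0,0,0,-0.42],[-0.3,0.3,4.5,0,0,0,-0.435],[-0.3,0.3,4.5,0,0,0,-0.435]]}}

```text
clock: 76.05
position: [0.4431, 0.2769, 0.1319]
ee_rot: [-0.148, 0.989, 0.002, -0.0]
wrist_force: [1.0, 0.5, -1.7]
gripper_width: 0.0558
grip_force: 30.0
```

Request:
{"method": "send_rows", "body": {"targets": [[-0.3,-4,0,0,0,0,0],[-0.3,-8,0,0,0,0,0],[-0.3,-12,0,0,0,0,0],[-0.3,-16,0,0,0,0,0],[-0.3,-18,0,0,0,0,0]]}}

```text
clock: 76.55
position: [0.6183, 0.3297, 0.1321]
ee_rot: [-0.147, 0.989, 0.002, 0.001]
wrist_force: [-0.2, -0.2, -1.9]
gripper_width: 0.0558
grip_force: 30.0
```

Request:
{"method": "send_rows", "body": {"targets": [[-0.3,0,0,0,0,0,0],[-0.3,0,0,2,0,0,0],[-0.3,0,0,4,0,0,0],[-0.3,0,0,5,0,0,0],[-0.3,0,0,5,0,0,0]]}}

```text
clock: 77.05
position: [0.6133, 0.3294, 0.0799]
ee_rot: [-0.149, 0.989, 0.002, -0.002]
wrist_force: [-0.0, -0.1, -1.8]
gripper_width: 0.0557
grip_force: 30.0
```

Run:
```python
from wm import *
where();u=np.array([.9553,.2957]);n=np.array([.5,.295])
plan(((*(n+u*.122),.035),197.2,0))
C,im=snap('scene','s23')
cv2.imwrite('pics/c23.png',cv2.resize(im[60:240,110:310],None,fx=3,fy=3))
```

```text
t77.0 grasp [0.6134 0.3293 0.0909] xyaw 197.1 tilt 0.2 q [ 0.378  0.52   1.435  0.005  1.19  -1.493] w 0.0557 F30.0 wf [-0.  -0.1 -1.8]
rows>=1.1 shift [-0.38  0.05  5.59] turn [ 0.004 -0.003 -0.002]
```

Request:
{"method": "send_rows", "body": {"targets": [[-0.3,-0.2,0,2,0,0,0],[-0.3,-0.3,0,4,0,0,0],[-0.3,-0.3,0,5,0,0,0],[-0.3,-0.3,0,5.5,0,0,0],[-0.3,-0.3,0,5.5,0,0,0]]}}

```text
clock: 77.6
position: [0.6173, 0.3313, 0.0254]
ee_rot: [-0.149, 0.989, 0.002, -0.001]
wrist_force: [1.2, -0.8, -1.7]
gripper_width: 0.0557
grip_force: 30.0
```

Request:
{"method": "send_rows", "body": {"targets": [[-0.3,0,0,0.1,0,0,0],[-0.3,0,0,0.2,0,0,0],[-0.3,0,0,0.2,0,0,0],[-0.3,0,0,0.2,0,0,0],[-0.3,0,0,0.2,0,0,0]]}}

```text
clock: 78.1
position: [0.6186, 0.3317, 0.0256]
ee_rot: [-0.149, 0.989, 0.002, 0.001]
wrist_force: [-0.4, -0.4, -2.1]
gripper_width: 0.0558
grip_force: 30.0
```

Request:
{"method": "send_rows", "body": {"targets": [[-0.3,0,0,0.1,0,0,0],[-0.3,0,0,0.2,0,0,0],[-0.3,0,0,0.2,0,0,0],[-0.3,0,0,0.2,0,0,0],[-0.3,0,0,0.2,0,0,0]]}}

```text
clock: 78.6
position: [0.6184, 0.3317, 0.0232]
ee_rot: [-0.149, 0.989, 0.002, 0.0]
wrist_force: [0.2, -0.1, -2.5]
gripper_width: 0.0559
grip_force: 30.0
```

Request:
{"method": "send_rows", "body": {"targets": [[-0.3,0,0,0.1,0,0,0],[-0.3,0,0,0.15,0,0,0],[-0.3,0,0,0.15,0,0,0],[-0.3,0,0,0.15,0,0,0],[-0.3,0,0,0.15,0,0,0]]}}

```text
clock: 79.1
position: [0.6184, 0.3317, 0.0217]
ee_rot: [-0.149, 0.989, 0.002, 0.0]
wrist_force: [0.3, -0.4, -1.3]
gripper_width: 0.0558
grip_force: 30.0
```

Request:
{"method": "send_rows", "body": {"targets": [[-0.3,0,0,0.1,0,0,0],[-0.3,0,0,0.1,0,0,0],[-0.3,0,0,0.1,0,0,0],[-0.3,0,0,0.1,0,0,0],[-0.3,0,0,0.1,0,0,0]]}}

```text
clock: 79.6
position: [0.6184, 0.3317, 0.0207]
ee_rot: [-0.149, 0.989, 0.002, 0.0]
wrist_force: [0.3, 0.3, -1.8]
gripper_width: 0.0559
grip_force: 30.0
```

Request:
{"method": "send_rows", "body": {"targets": [[-0.3,0,0,0.05,0,0,0],[0.2,0,0,0.05,0,0,0],[0.7,0,0,0,0,0,0],[0.7,0,0,0,0,0,0],[0.7,0,0,0,0,0,0]]}}

```text
clock: 80.1
position: [0.6186, 0.3318, 0.021]
ee_rot: [-0.149, 0.989, 0.002, 0.001]
wrist_force: [0.4, 0.0, 0.1]
gripper_width: 0.0705
grip_force: 0.0
```

Request:
{"method": "send_rows", "body": {"targets": [[0.7,0,0,-1,0,0,0],[0.7,0,0,-4,0,0,0],[0.7,0,0,-7,0,0,0],[0.7,0,0,-10,0,0,0],[0.7,0,0,-12,0,0,0]]}}

```text
clock: 80.6
position: [0.6196, 0.3316, 0.1447]
ee_rot: [-0.149, 0.989, 0.003, 0.002]
wrist_force: [0.6, 0.8, 0.4]
gripper_width: 0.0737
grip_force: 0.0
```

Request:
{"method": "send_rows", "body": {"targets": [[1,4,0,0,0,0,0],[1,8,-1,0,0,0,0],[1,12,-4,0,0,0,0.08],[1,15,-8,0,0,0,0.16],[1,17,-12,0,0,0,0.3]]}}

```text
clock: 81.1
position: [0.4896, 0.1653, 0.1406]
ee_rot: [0.001, 1.0, 0.002, 0.0]
wrist_force: [0.9, -0.5, 0.5]
gripper_width: 0.0864
grip_force: 0.0
```

Run:
```python
from wm import *
where();plan(((.427,-.269,.15),180,0))
C,im=snap('top','t24');u=w2px(C,[.427,-.269,.015])[0];print(u);r=cv2.medianBlur(im.max(2),3)[int(u[1])-25:int(u[1])+26,int(u[0])-25:int(u[0])+26]
m=((r<185)).astype(np.uint8)*255
for c in cv2.findContours(m,0,1)[0]:
    if cv2.contourArea(c)>150: q=cv2.minAreaRect(c);print(cv2.contourArea(c),q,px2w(C,np.array(q[0])+u.astype(int)-25,.015))
```

```text
t81.1 grasp [0.4896 0.1653 0.1516] xyaw 179.9 tilt -0.0 q [ 0.17   0.045  1.896  0.005  1.199 -1.4  ] w 0.0864 F0.0 wf [ 0.9 -0.5  0.5]
rows>=8.8 shift [ 6.160e+00 -4.344e+01 -4.000e-02] turn [ 0.005  0.001 -0.002]
[389.89308764 240.12384291]
818.0 ((20.380001068115234, 26.160001754760742), (37.60000228881836, 42.20000457763672), 36.869895935058594) [[ 0.4231547  -0.25137933  0.015     ]]
```

Request:
{"method": "send_rows", "body": {"targets": [[1,0.6,-4.5,0,0,0,0],[1,1.2,-9,0,0,0,0],[1,1.8,-13.5,0,0,0,0],[1,2.5,-18,0,0,0,0],[1,3.2,-22.5,0,0,0,0]]}}

```text
clock: 81.65
position: [0.4593, -0.0605, 0.1401]
ee_rot: [-0.0, 1.0, 0.002, 0.001]
wrist_force: [1.2, 0.3, 0.0]
gripper_width: 0.0872
grip_force: 0.0
```

Request:
{"method": "send_rows", "body": {"targets": [[1,0.6,-4.5,0,0,0,0],[1,1.2,-9,0,0,0,0],[1,1.8,-13.5,0,0,0,0],[1,2.4,-18,0,0,0,0],[1,3,-20.9,0,0,0,0]]}}

```text
clock: 82.15
position: [0.4291, -0.271, 0.1392]
ee_rot: [0.001, 1.0, 0.001, 0.001]
wrist_force: [0.1, 0.3, -0.1]
gripper_width: 0.0869
grip_force: 0.0
```

Request:
{"method": "send_rows", "body": {"targets": [[1,0,0,0,0,0,0],[1,0,0,3,0,0,0],[1,0,0,6,0,0,0],[1,0,0,6,0,0,0],[1,0,0,6,0,0,0]]}}

```text
clock: 82.65
position: [0.4294, -0.2666, 0.0783]
ee_rot: [-0.0, 1.0, 0.003, -0.0]
wrist_force: [0.3, -0.5, 0.5]
gripper_width: 0.087
grip_force: 0.0
```

Run:
```python
from wm import *
where();plan(((.427,-.269,.0215),180,0))
```

```text
t82.7 grasp [ 0.4294 -0.2667  0.0893] xyaw 180.0 tilt 0.0 q [-0.714  0.107  1.961  0.004  1.078 -2.288] w 0.0870 F0.0 wf [ 0.3 -0.5  0.5]
rows>=1.4 shift [ 0.23 -0.28  6.78] turn [ 0.006 -0.001  0.001]
```

Request:
{"method": "send_rows", "body": {"targets": [[1,0.1,-0.2,2,0,0,0],[1,0.2,-0.3,4,0,0,0],[1,0.2,-0.3,5.8,0,0,0],[1,0.2,-0.3,6.8,0,0,0],[0.2,0.2,-0.3,6.8,0,0,0]]}}

```text
clock: 83.15
position: [0.4275, -0.2698, 0.0101]
ee_rot: [-0.0, 1.0, 0.003, -0.0]
wrist_force: [0.3, -0.9, -0.4]
gripper_width: 0.0838
grip_force: 0.0
```

Request:
{"method": "send_rows", "body": {"targets": [[-0.3,0,0,0,0,0,0],[-0.3,0,0,0,0,0,0],[-0.3,0,0,0,0,0,0],[-0.3,0,0,0,0,0,0],[-0.3,0,0,0,0,0,0]]}}

```text
clock: 83.65
position: [0.4278, -0.2704, 0.0106]
ee_rot: [0.0, 1.0, 0.002, 0.0]
wrist_force: [-1.5, 0.6, 6.1]
gripper_width: 0.0558
grip_force: 30.0
```

Request:
{"method": "send_rows", "body": {"targets": [[-0.3,0,0,-1,0,0,0],[-0.3,0,0,-3,0,0,0],[-0.3,0,0,-6,0,0,0],[-0.3,0,0,-9,0,0,0],[-0.3,0,0,-12,0,0,0]]}}

```text
clock: 84.15
position: [0.4268, -0.2704, 0.1311]
ee_rot: [0.0, 1.0, 0.003, -0.0]
wrist_force: [0.7, -0.1, -0.8]
gripper_width: 0.0558
grip_force: 30.0
```

Run:
```python
from wm import *
where();u=np.array([.9553,.2957]);n=np.array([.5,.295])
plan(((*(n+u*-.06),.14),180,0),((*(n+u*.047),.14),197.2,0))
```

```text
t84.2 grasp [ 0.4268 -0.2704  0.1421] xyaw 180.0 tilt 0.0 q [-0.723  0.033  1.928  0.004  1.185 -2.295] w 0.0558 F30.0 wf [ 0.7 -0.1 -0.8]
rows>=11.0 shift [-1.57 54.76  0.49] turn [ 0.005 -0.001 -0.   ]
rows>=2.1 shift [-10.22   3.16   0.  ] turn [ 0.   0.  -0.3]
```

Request:
{"method": "send_rows", "body": {"targets": [[-0.3,0,4.5,0,0,0,0],[-0.3,0,9,0,0,0,0],[-0.3,0,13.5,0,0,0,0],[-0.3,0,18,0,0,0,0],[-0.3,0,22.5,0,0,0,0]]}}

```text
clock: 84.65
position: [0.4268, -0.0441, 0.1313]
ee_rot: [0.0, 1.0, 0.002, 0.0]
wrist_force: [1.2, 0.3, -1.4]
gripper_width: 0.0556
grip_force: 30.0
```

Request:
{"method": "send_rows", "body": {"targets": [[-0.3,-0.3,4.5,0,0,0,0],[-0.3,-0.6,9,0,0,0,0],[-0.3,-0.9,13.5,0,0,0,0],[-0.3,-1.2,18,0,0,0,0],[-0.3,-1.6,22.5,0,0,0,0]]}}

```text
clock: 85.15
position: [0.4429, 0.1811, 0.1324]
ee_rot: [-0.0, 1.0, 0.002, 0.0]
wrist_force: [0.7, -0.9, -1.0]
gripper_width: 0.0559
grip_force: 30.0
```

Request:
{"method": "send_rows", "body": {"targets": [[-0.3,0,4.5,0,0,0,-0.1],[-0.3,0,9,0,0,0,-0.2],[-0.3,-1,12.9,0,0,0,-0.3],[-0.3,-6,12.9,0,0,0,-0.3],[-0.3,-10,12.9,0,0,0,-0.3]]}}

```text
clock: 85.65
position: [0.544, 0.3103, 0.1329]
ee_rot: [-0.151, 0.988, 0.002, 0.001]
wrist_force: [0.3, -0.6, -0.6]
gripper_width: 0.0555
grip_force: 30.0
```

Request:
{"method": "send_rows", "body": {"targets": [[-0.3,0,0,0,0,0,0],[-0.3,0,0,2,0,0,0],[-0.3,0,0,4,0,0,0],[-0.3,0,0,5,0,0,0],[-0.3,0,0,5,0,0,0]]}}

```text
clock: 86.15
position: [0.5414, 0.3077, 0.0806]
ee_rot: [-0.149, 0.989, 0.002, -0.002]
wrist_force: [-0.1, -0.9, -2.3]
gripper_width: 0.0557
grip_force: 30.0
```

Run:
```python
from wm import *
where();u=np.array([.9553,.2957]);n=np.array([.5,.295])
plan(((*(n+u*.047),.036),197.2,0))
```

```text
t86.2 grasp [0.5414 0.3077 0.0916] xyaw 197.2 tilt 0.2 q [ 0.388  0.361  1.65   0.005  1.133 -1.485] w 0.0557 F30.0 wf [-0.1 -0.9 -2.3]
rows>=1.1 shift [-0.39 -0.01  5.56] turn [ 0.004 -0.003 -0.   ]
```

Request:
{"method": "send_rows", "body": {"targets": [[-0.3,-0.2,0,2,0,0,0],[-0.3,-0.3,0,4,0,0,0],[-0.3,-0.3,0,5,0,0,0],[-0.3,-0.3,0,5.5,0,0,0],[-0.3,-0.3,0,5.5,0,0,0]]}}

```text
clock: 86.65
position: [0.5461, 0.3096, 0.0277]
ee_rot: [-0.149, 0.989, 0.002, 0.0]
wrist_force: [-0.1, -0.5, -1.9]
gripper_width: 0.056
grip_force: 30.0
```

Request:
{"method": "send_rows", "body": {"targets": [[-0.3,0,0,0.1,0,0,0],[-0.3,0,0,0.2,0,0,0],[-0.3,0,0,0.2,0,0,0],[-0.3,0,0,0.2,0,0,0],[-0.3,0,0,0.2,0,0,0]]}}

```text
clock: 87.15
position: [0.5464, 0.3098, 0.0259]
ee_rot: [-0.149, 0.989, 0.002, 0.001]
wrist_force: [0.4, 0.0, -1.9]
gripper_width: 0.0558
grip_force: 30.0
```

Request:
{"method": "send_rows", "body": {"targets": [[-0.3,0,0,0.1,0,0,0],[-0.3,0,0,0.2,0,0,0],[-0.3,0,0,0.2,0,0,0],[-0.3,0,0,0.2,0,0,0],[-0.3,0,0,0.2,0,0,0]]}}

```text
clock: 87.65
position: [0.5463, 0.3097, 0.0236]
ee_rot: [-0.149, 0.989, 0.002, 0.0]
wrist_force: [0.3, -0.6, -1.3]
gripper_width: 0.0559
grip_force: 30.0
```

Run:
```python
from wm import *
where()
```

```text
t87.7 grasp [0.5463 0.3096 0.0346] xyaw 197.2 tilt -0.1 q [ 0.388  0.446  1.659  0.005  1.034 -1.485] w 0.0559 F30.0 wf [ 0.3 -0.6 -1.3]
```

Contact is expected at a grasp height of about 0.0306, so lower roughly 3.7 mm more in steps, then release and clear away.

Request:
{"method": "send_rows", "body": {"targets": [[-0.3,0,0,0.1,0,0,0],[-0.3,0,0,0.2,0,0,0],[-0.3,0,0,0.25,0,0,0],[-0.3,0,0,0.25,0,0,0],[-0.3,0,0,0.25,0,0,0]]}}

```text
clock: 88.15
position: [0.5462, 0.3097, 0.0211]
ee_rot: [-0.149, 0.989, 0.002, 0.0]
wrist_force: [0.1, 0.5, -1.6]
gripper_width: 0.0552
grip_force: 30.0
```

Request:
{"method": "send_rows", "body": {"targets": [[-0.3,0,0,0.1,0,0,0],[-0.3,0,0,0.1,0,0,0],[-0.3,0,0,0.1,0,0,0],[-0.3,0,0,0.1,0,0,0],[-0.3,0,0,0.1,0,0,0]]}}

```text
clock: 88.65
position: [0.5463, 0.3097, 0.0202]
ee_rot: [-0.149, 0.989, 0.002, 0.0]
wrist_force: [0.3, -0.5, -2.4]
gripper_width: 0.0556
grip_force: 30.0
```

Request:
{"method": "send_rows", "body": {"targets": [[-0.3,0,0,0,0,0,0],[0.2,0,0,0,0,0,0],[0.7,0,0,0,0,0,0],[0.7,0,0,0,0,0,0],[0.7,0,0,0,0,0,0]]}}

```text
clock: 89.15
position: [0.5465, 0.3098, 0.0204]
ee_rot: [-0.149, 0.989, 0.002, 0.001]
wrist_force: [0.5, -0.1, 0.7]
gripper_width: 0.0704
grip_force: 0.0
```

Request:
{"method": "send_rows", "body": {"targets": [[0.7,0,0,-1,0,0,0],[0.7,0,0,-4,0,0,0],[0.7,0,0,-8,0,0,0],[0.7,0,0,-12,0,0,0],[0.7,0,0,-16,0,0,0]]}}

```text
clock: 89.65
position: [0.5462, 0.3089, 0.1826]
ee_rot: [-0.149, 0.989, 0.002, 0.001]
wrist_force: [0.1, 0.1, 0.5]
gripper_width: 0.074
grip_force: 0.0
```

Request:
{"method": "send_rows", "body": {"targets": [[0.7,4,0,0,0,0,0],[0.7,8,2,0,0,0,0],[0.7,12,6,0,0,0,0],[0.7,15,10,0,0,0,0],[0.7,16,15,0,0,0,0]]}}

```text
clock: 90.15
position: [0.3504, 0.3988, 0.1815]
ee_rot: [-0.149, 0.989, 0.002, 0.001]
wrist_force: [1.5, 0.0, -0.0]
gripper_width: 0.0738
grip_force: 0.0
```

Request:
{"method": "send_rows", "body": {"targets": [[0.7,0,4,0,0,0,0],[0.7,0,8,0,0,0,0],[0.7,0,12,0,0,0,0],[0.7,0,12,0,0,0,0],[0.7,0,12,0,0,0,0]]}}

```text
clock: 90.65
position: [0.3167, 0.5143, 0.1815]
ee_rot: [-0.15, 0.989, 0.002, 0.0]
wrist_force: [-0.2, -0.3, -0.2]
gripper_width: 0.0737
grip_force: 0.0
```

Run:
```python
from wm import *
where();C,t=snap('top','t30');C,s=snap('scene','s30')
a=cv2.resize(t[125:265,165:460],None,fx=2.4,fy=2.4,interpolation=cv2.INTER_CUBIC);b=cv2.resize(s[85:215,150:400],None,fx=2.0,fy=2.0,interpolation=cv2.INTER_CUBIC)
cv=np.zeros((a.shape[0]+b.shape[0],a.shape[1],3),np.uint8);cv[:a.shape[0]]=a;cv[a.shape[0]:,:b.shape[1]]=b[:,:a.shape[1]];print(cv.shape);cv2.imwrite('pics/final.png',cv)
```

```text
t90.7 grasp [0.3167 0.5142 0.1925] xyaw 197.3 tilt -0.1 q [ 0.887  0.206  1.638  0.003  1.295 -0.987] w 0.0737 F0.0 wf [-0.2 -0.3 -0.2]
(596, 708, 3)
```

View pics/final.png

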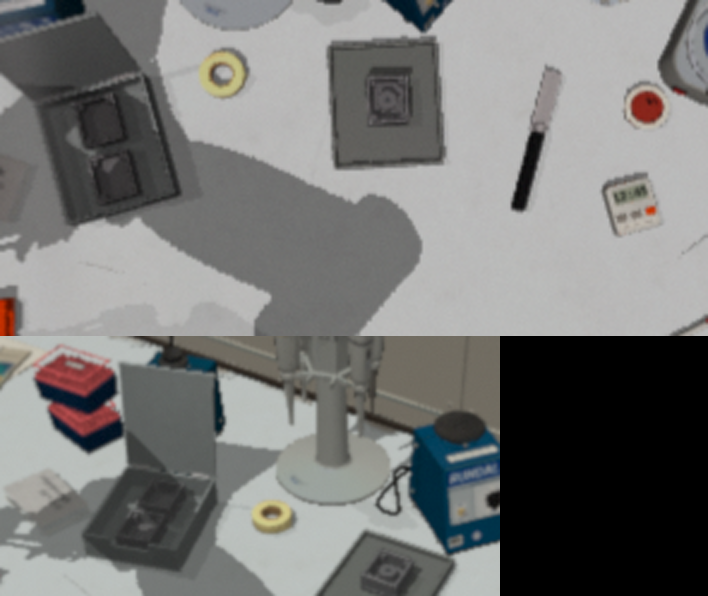

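The final views show both faulty castings flat in the box at (102,122) and (118,178), and the sound one with its boss in the tray at (388,97). The cover is open past upright, the blade is on the bench at (537,140), and the tape, timer and dish look undisturbed. Handing in.

```bash
python3 -c "
from station import manip
print(manip.sign_off())"
```

```text
the job is handed in; nothing more can be done
None
```

I handed the job in at about 91 s: the reject box is levered open and stays open with the blade back on the bench, all three castings were turned over and inspected, and the one with the boss is in the tray while the two without are in the reject box, all underside up, with the tape, timer and dish left alone.

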